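# Load the sample-bar reader and latch its carriage by feel

## Task

Load every sample bar on the bench into the reader's free lane (the other lane is shut off by a blanking block): lay each bar in the open front of the lane and push it under the cover with the push stick, never with the gripper, until all bars are wholly under the cover and the foremost is right against the end stop. Then feel with the tip of the stick along the floor of the slot between the lanes until it drops into the hidden hole of the carriage, and press the latch pin in it fully down. Finally put the stick back upright in its stand, all the way down, without upsetting the other things on the bench.

Things in the scene. Friction and masses are not known exactly. Their poses are not given: they have to be found in the camera images.
- reader: Fixed grey and white instrument. Origin at bench height, midway between its two lanes; x along the lanes (feed direction, away from the robot), y left, z up. White cover from x = -55 to +145 mm, top 66 mm above the bench; before it (x = -140 to -55 mm) the lanes are open above. Behind x = +145 mm a grey housing 85 mm high, to x = +205 mm. Whole width 143 mm.
- lane_left (a point): Left lane, y = +45 mm of the reader: point on its floor (20 mm above the bench) where the cover begins; axes as the reader's. The lane is 35 mm wide, side walls 14 mm high, open for 85 mm in front (-x); under the cover it goes on 188 mm (+x) to the end stop, room for 3 bars. Cover's underside 19 mm, top 46 mm above the floor; a 20 mm wide groove in it lets bar grips and the stick's rod pass.
- lane_right (a point): Right lane, y = -45 mm of the reader: point on its floor (20 mm above the bench) where the cover begins; axes as the reader's. The lane is 35 mm wide, side walls 14 mm high, open for 85 mm in front (-x); under the cover it goes on 188 mm (+x) to the end stop, room for 3 bars. Cover's underside 19 mm, top 46 mm above the floor; a 20 mm wide groove in it lets bar grips and the stick's rod pass.
- slot (a point): Centre of the dark floor of the slot between the lanes (reader x = +45 mm, y = 0); axes as the reader's. The slot is 16 mm wide, 80 mm long in x, 14 mm deep from the cover's top. Its floor (52 mm above the bench) has one hole, 15 mm long in x, as wide as the slot, its centre anywhere within 30 mm in x of this point. The latch pin's top is 6 mm below the floor in the hole.
- blank: Fixed grey blanking block, 82 x 33 x 26 mm, that fills the loading place of the lane that is not to be used; origin at the centre of its underside. The lane without it is the free one (its floor shows thin dark ribs).
- bar0_c (a point): Sample bar (loose, may be absent): aluminium block 60 (x) x 30 (y) x 16 mm (z) with an upright grip on its middle, 30 (x) x 12 (y) mm and 30 mm tall, 46 mm high in all, 0.12 kg. This point: its centre, 23 mm above its underside; x along its length, z up. Both ends alike.
- bar1_c (a point): Sample bar (loose, may be absent): aluminium block 60 (x) x 30 (y) x 16 mm (z) with an upright grip on its middle, 30 (x) x 12 (y) mm and 30 mm tall, 46 mm high in all, 0.12 kg. This point: its centre, 23 mm above its underside; x along its length, z up. Both ends alike.
- bar2_c (a point): Sample bar (loose, may be absent): aluminium block 60 (x) x 30 (y) x 16 mm (z) with an upright grip on its middle, 30 (x) x 12 (y) mm and 30 mm tall, 46 mm high in all, 0.12 kg. This point: its centre, 23 mm above its underside; x along its length, z up. Both ends alike.
- stick_c (a point): Push stick (loose, 0.15 kg), stands upright in its stand: round steel rod 10 mm thick and 90 mm long at the bottom, then a collar 30 x 30 x 8 mm, a square handle 16 x 16 mm and 42 mm tall to hold it by; 140 mm in all. This point: centre of the handle, 119 mm above the tip; z along the stick to the handle, x and y square to the handle's faces.
- stick_tip (a point): The flat tip of the same stick's rod.
- stand_hole0 (a point): Fixed white stand, 70 x 70 mm and 95 mm high, with an 18 x 18 mm square hole down through it. This point: centre of the hole's mouth on the top face. The stick belongs in it, its collar resting on the top face (tip 90 mm below the mouth).
- latch (a joint): Latch pin in the carriage's hole: 0 up, 0.009 (m) fully down. It resists with about 4 N and stays where it is pushed.
- stick: The push stick; origin at its tip, z up to the handle.
- beaker: Bystander: glass beaker, 70 mm wide, 90 mm high; origin at the centre of its underside.
- foil_tray: Bystander: aluminium foil tray 130 x 95 x 35 mm with orange fruit; origin at the centre of its underside.
- dish: Bystander: flat glass dish 60 mm wide, 14 mm high; origin at the centre of its underside.
- cup: Bystander: lidded cardboard cup 84 mm wide, 116 mm high; origin at the centre of its underside.
- spray: Bystander: orange spray bottle, 84 mm wide, 179 mm high; origin at the centre of its underside.
- reagent: Bystander: glass jar with blue cap, 60 mm wide, 130 mm high; origin at the centre of its underside.
- scoop: Bystander: steel spoon 170 mm long; origin at the centre of its underside.

How it is judged:
On the way, in this order (a step that is already met when the one before it is completed fails the run):
1. all bars under the cover of the free lane, the foremost against the end stop (x of bar0_c in the frame of reader between -0.027 and 0.112 m and y of bar0_c in the frame of reader between -0.055 and 0.055 m and z of each of bar0_c, bar1_c, bar2_c in the frame of reader below 0.05 m and x of bar1_c in the frame of reader between -0.027 and 0.112 m and y of bar1_c in the frame of reader between -0.055 and 0.055 m and x of bar2_c in the frame of reader between -0.027 and 0.112 m and y of bar2_c in the frame of reader between -0.055 and 0.055 m and x of any of bar0_c, bar1_c, bar2_c in the frame of reader above 0.097 m), for 0.2 s.
2. the latch pin is pressed down (value of joint latch above 0.006 m), for 0.1 s.
At the end, for the whole second after the job is handed in: Every bar present lies wholly under the cover in the free lane (to 2 mm), the foremost within 6 mm of the end stop; the latch pin is at least 6 mm down; the stick is upright and at rest in its stand, collar within 8 mm of the stand's top (all of step 1 and value of joint latch above 0.006 m and horizontal distance between stick_tip and stand_hole0 below 0.012 m and z of stick_tip in the frame of stand_hole0 below -0.082 m and angle between stick_c's own z axis and vertical below 0.15 rad and linear speed of stick below 0.02 m/s); the robot touches nothing.
It fails at once if the gripper pushes a bar under the cover (fingers touch a bar that has gone 10 mm or more under) ((x of bar0_c in the frame of reader between -0.075 and 0.11 m and y of bar0_c in the frame of reader between -0.055 and 0.055 m and z of bar0_c in the frame of reader below 0.046 m and contact force between the fingers and bar0 above 1 N) or (x of bar1_c in the frame of reader between -0.075 and 0.11 m and y of bar1_c in the frame of reader between -0.055 and 0.055 m and z of bar1_c in the frame of reader below 0.046 m and contact force between the fingers and bar1 above 1 N) or (x of bar2_c in the frame of reader between -0.075 and 0.11 m and y of bar2_c in the frame of reader between -0.055 and 0.055 m and z of bar2_c in the frame of reader below 0.046 m and contact force between the fingers and bar2 above 1 N)).
It fails at once if a bystander is moved more than 6 cm (distance of any of beaker, foil_tray, dish, cup, spray, reagent, scoop from where it was at the start of the episode above 0.06 m).
It fails at once if a bystander is knocked over (angle between any of beaker, foil_tray, dish, cup, spray, reagent's own z axis and vertical above 0.6 rad).
Of bar0, bar1, bar2 only 2 to 3 are there at a start; the rules pass over those that are not, and their reading is None.
At some moment in a run one of bar0, bar1, bar2 may be knocked a few centimetres aside while the robot is not near it.
Once in a run the grip may slacken for a moment while it holds something.
It also fails if it takes over 210 s, if anything falls off the work surface, if the arm or the gripper's body presses on something with over 40 N, if the wrist force passes 120 N, or if a joint passes its speed limit or range.

## Robot

A 6-joint arm with a two-finger parallel gripper is mounted at the origin on the work surface. World frame = base frame: x ahead of the robot, y to its left, z up, the work surface at z = 0. Lengths are in m, angles in rad, forces in N, time in s.
With the tool pointing down it reaches from about 0.375 to 0.975 m from the base axis. Payload 3.8 kg.
Tool frame: the origin (TCP) lies at the very end of the fingers, on their centre line; the grasp point (between the pads) lies 19 mm behind it; z points along the fingers, y is the direction in which the jaws open and shut (so a half turn about z gives the same grasp; the last joint's range is limited). The gripper opens to 85 mm and grips with 20 to 120 N. Pads are 22 mm wide; open, the fingers measure 114 mm over their backs; the gripper's body (76 mm by 85 mm) begins 54 mm behind the grasp point. The pads swing forward as they close: fully open they stand 13 mm farther back than shut.
Start: joints at [-1.332, 0.264, 1.604, -0, 1.274, -0.037], TCP at [0.184, -0.649, 0.231] pointing down, gripper open.
Joint ranges: [-2.63, 2.63], [-0.94, 2.18], [0.31, 2.57], [-1.31, 4.45], [0, 2.66], [-2.55, 2.55]. Speed limits (rad/s): [2.57, 2.57, 3.14, 3.14, 3.14, 3.14].

## Interface

Orientations are given as a rotation vector (axis times angle).
In Python, from workcell import bot, read_camera, finish_job gives the robot as it stands. The module is installed in compiled form; this text tells all that it offers.
- The arm moves only by the tool servo_tool, never from a script. Its argument "targets" is text: rows parted by semicolons, each of 7 numbers parted by spaces: the turn, a rotation vector about the tool's x, y, z in rad, then the shift along the tool's x, y, z in mm, then the finger opening in mm, from 0 to 85.4. In form: wx wy wz x y z gripper; .... A call has 1 to 8 rows; each row shifts and turns the pose as measured when the row begins, along the tool's axes as they then stand; what a row does not reach is not made up. A row lasts 1/12 s, in which the tool goes at most 41.7 mm and 7.16 degrees, less where a joint would pass 70% of its speed; a pose out of reach is approached as far as the arm can. A call is refused whole if a number of a shift passes 41.7 or a number of a turn 0.125, either way. A call with a gripper value outside its range is refused whole. The fingers move at their own pace and stop on an object; "newtons" is the grip in N (left out, the last holds). Time passes only in rows, so rows that do not move let the fingers close. It gives the time, the measured TCP pose, the force and the opening at its end, in the units of the state.
- bot.read_state(): the state, without advancing time (a new reading comes with each control period).
- read_camera(name): name is "side" or "top"; returns a dict with "image" (384x512x3 uint8, red, green, blue), "mtx" (3x3 intrinsics, pixels), "k1" (the pictures are not rectified: a ray, as slopes to the right and down, at radius r is drawn at 1 + k1 r^2 times it, then the intrinsics apply), "eye" and "orientation" of the camera in the world. Camera axes: x right, y up, looking along -z (the intrinsics and any distortion apply to the point x, -y, -z); pixel columns grow to the right and rows downward; lengths in m; the calibration is good to about 2 mm. A picture is of the moment at which its call begins. There is no depth.
- finish_job(): hands the job in, once; it reports no verdict.
The state is a dict: "time": time; "q": joint angles; "joint_vel": joint speeds; "joint_torque": joint torques, N m; "tool_pos": TCP position; "tcp_rot": TCP orientation; "wrist_force": force on the tool from outside, world axes, zero at the start; "torque": the same for the moment, N m; "width": opening from 0.0 (shut) to 1.0 (fully open).
Only numpy, scipy, OpenCV 4.12 (cv2) and the standard library are available. Lean on these libraries where they do the work, as an engineer would, in place of code of your own. Each camera call takes 0.05 s, during which the arm holds its last target.

## Working session

There is one attempt and no reset: what is moved stays moved. The work goes in short steps, Python scripts to look and compute and a tool call to move; the robot and the scene stay as the last step left them, time stands still between calls to the robot, and variables do not carry over. Pictures are saved under pics/ and viewed, and the job is handed in when it is done.

Besides the shell and the picture viewer there is one more tool, called after "Call:" as name(argument=value, ...) on one line, values as JSON. servo_tool: Moves the arm, as the interface text tells. Its arguments: {"type":"object","properties":{"targets":{"type":"string"},"newtons":{"type":"number"}},"required":["targets"]}

```bash
mkdir -p pics; ls; cat > h.py <<'E'
import numpy as np, cv2
from scipy.spatial.transform import Rotation as R
from workcell import bot, read_camera, finish_job
def snap(name,tag):
    c=read_camera(name); cv2.imwrite(f'pics/{tag}.png',c['image'][:,:,::-1]); np.savez(f'{tag}.npz',**{k:np.asarray(v) for k,v in c.items()}); return c
def load(tag):
    return dict(np.load(f'{tag}.npz'))
def rot(c):
    o=np.asarray(c['orientation'],float)
    return o if o.shape==(3,3) else (R.from_rotvec(o).as_matrix() if o.size==3 else R.from_quat(o).as_matrix())
def ray(c,u,v):
    K=np.asarray(c['mtx']); k=float(c['k1'])
    d=np.array([(u-K[0,2])/K[0,0],(v-K[1,2])/K[1,1]]); p=d.copy()
    for _ in range(30): p=d/(1+k*(p@p))
    return rot(c)@np.array([p[0],-p[1],-1.])
def at_z(c,u,v,z):
    r=ray(c,u,v); e=np.asarray(c['eye']); return e+r*(z-e[2])/r[2]
def proj(c,P):
    K=np.asarray(c['mtx']); k=float(c['k1'])
    q=rot(c).T@(np.asarray(P,float)-np.asarray(c['eye'])); s=np.array([q[0],-q[1]])/-q[2]
    s=s*(1+k*(s@s)); return np.array([K[0,0]*s[0]+K[0,2],K[1,1]*s[1]+K[1,2]])
def crop(tag,out,x0,y0,x1,y1,f):
    im=cv2.imread(f'pics/{tag}.png')[y0:y1,x0:x1]; cv2.imwrite(f'pics/{out}.png',cv2.resize(im,None,fx=f,fy=f,interpolation=cv2.INTER_CUBIC))
E
python3 - <<'E'
from h import *
for n in('top','side'):
    c=snap(n,n+'0'); print(n,c['mtx'],c['k1'],c['eye'],c['orientation'])
s=bot.read_state();print(s)
E
```

```text
pics
top [[451.25532276   0.         250.878598  ]
 [  0.         451.25532276 185.32323984]
 [  0.           0.           1.        ]] -0.12392770402704491 [0.39783915 0.01099262 1.31731678] [ 0.09117581 -0.07498029 -1.58647396]
side [[366.40755614   0.         254.43115417]
 [  0.         366.40755614 189.55195905]
 [  0.           0.           1.        ]] -0.020045234387115786 [ 0.39863125 -0.78803661  0.77334664] [ 0.89447813 -0.08001514 -0.13123587]
{'time': 0.1, 'q': array([-1.33190684e+00,  2.64704891e-01,  1.60524153e+00,  2.54605839e-05,
        1.27369879e+00, -3.69074801e-02]), 'joint_vel': array([-0.00100778, -0.00220163, -0.00109759, -0.00049109,  0.00086756,
        0.00078494]), 'joint_torque': array([-2.05512083e-04, -5.16708469e+01, -3.68590987e+01, -1.50083133e-04,
        6.25580113e-03,  4.57984317e-08]), 'tool_pos': array([ 0.1836569 , -0.6488478 ,  0.23006607]), 'tcp_rot': array([-3.10974617e+00, -4.31556467e-01,  2.86835331e-04]), 'wrist_force': array([-0.8072427 ,  0.06534845,  0.63157568]), 'torque': array([ 0.01630903, -0.02194366,  0.05876983]), 'width': 1.0000455997190203}
```

View pics/top0.png

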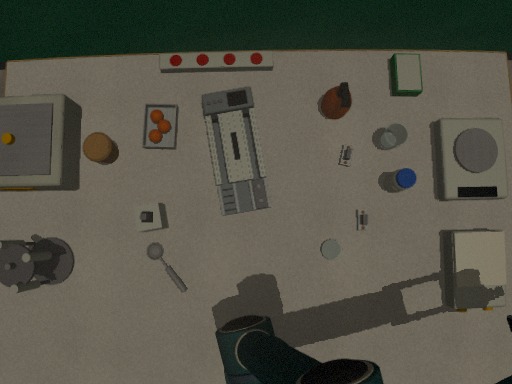

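View pics/side0.png

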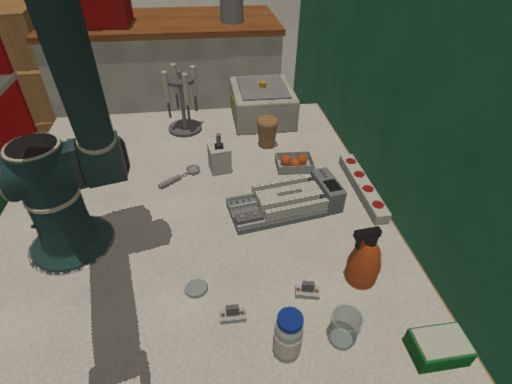

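```bash
python3 - <<'E'
from h import *
crop('top0','a',195,80,285,220,4.2)
crop('top0','b',315,130,435,240,5)
crop('side0','c',180,250,360,360,4.4)
crop('top0','d',125,190,195,300,5)
crop('side0','e',215,160,355,235,5)
E
```

```text
(no output)
```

View pics/a.png

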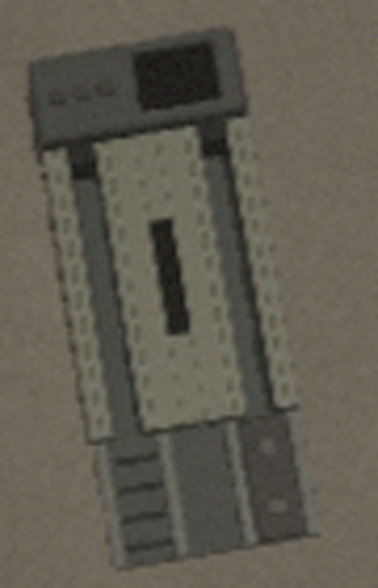

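View pics/b.png

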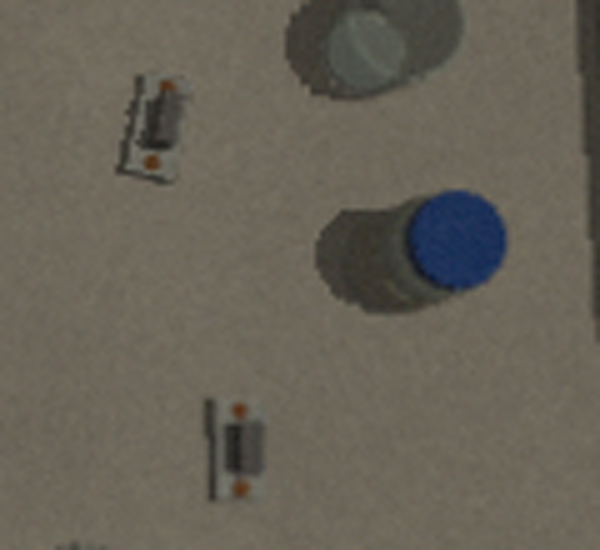

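View pics/c.png

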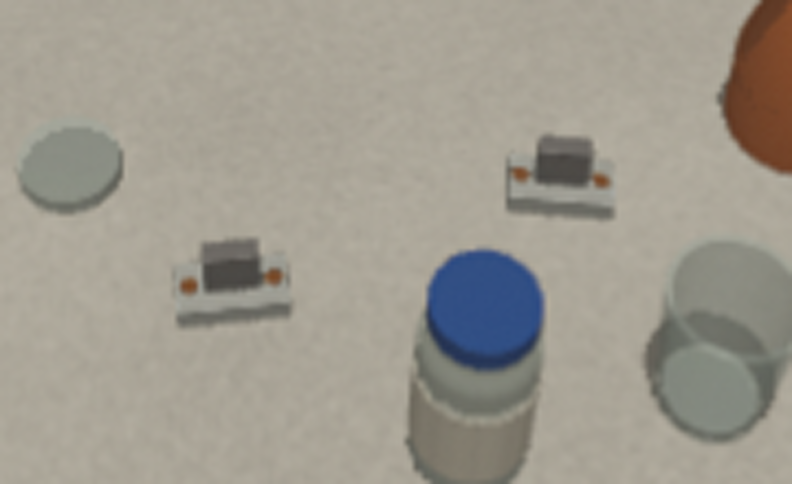

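View pics/d.png

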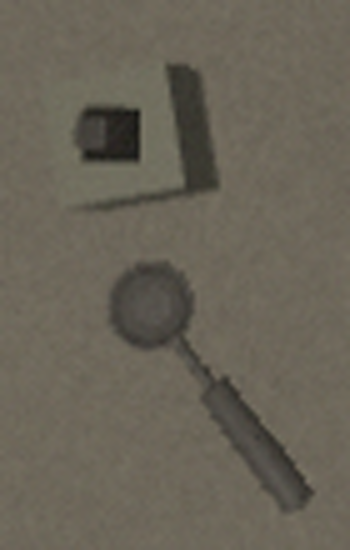

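View pics/e.png

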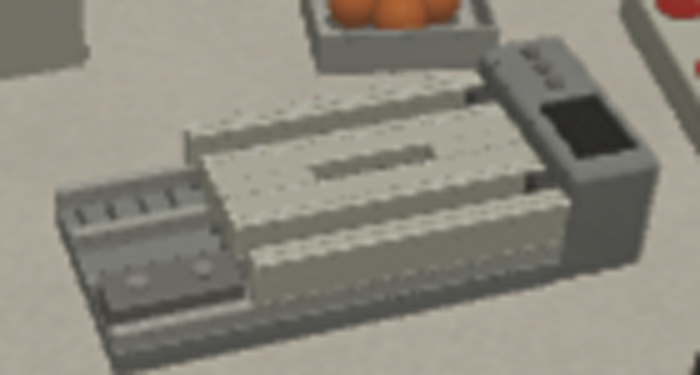

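```bash
cat > fit.py <<'E'
from h import *
from scipy.optimize import least_squares
t=load('top0'); s=load('side0')
def up(X,Y,f,x0,y0): return np.array([(X+.5)/f-.5+x0,(Y+.5)/f-.5+y0])
A=lambda X,Y:(t,up(X,Y,4.2,195,80)); E_=lambda X,Y:(s,up(X,Y,5,215,160))
obs=[(A(88,440),(-55,71.5,66)),(A(297,408),(-55,-71.5,66)),(A(151,222),(85,8,66)),(A(173,220),(85,-8,66)),(A(167,335),(5,8,66)),(A(189,331),(5,-8,66)),
(A(30,62),(205,71.5,85)),(A(235,28),(205,-71.5,85)),(A(318,533),(-140,-71.5,34)),(A(118,568),(-140,71.5,20)),
(E_(118,370),(-140,-71.5,0)),(E_(257,265),(-55,-71.5,66)),(E_(240,228),(-55,-35,66)),(E_(187,130),(-55,71.5,66)),(E_(657,165),(205,-71.5,85)),(E_(550,38),(205,71.5,85)),(E_(480,58),(145,71.5,85))]
def W(p,m):
    c,si=np.cos(p[2]),np.sin(p[2]); x,y,z=np.array(m)/1000
    return np.array([p[0]+c*x-si*y,p[1]+si*x+c*y,z])
f=lambda p:np.concatenate([proj(c,W(p,m))-uv for (c,uv),m in obs])
r=least_squares(f,[.65,.05,.1],loss='soft_l1')
print(r.x, np.degrees(r.x[2])); print(np.round(f(r.x).reshape(-1,2),1).tolist())
B=lambda X,Y,z:at_z(t,*up(X,Y,5,315,130),z)[:2]; C=lambda X,Y,z:at_z(s,*up(X,Y,4.4,180,250),z)[:2]; D=lambda X,Y,z:at_z(t,*up(X,Y,5,125,190),z)[:2]
for n,ps in (('A',[B(167,87,.016),B(151,162,.016),C(602,181,.016),C(520,175,.016)]),('B',[B(240,410,.016),B(240,488,.016),C(274,277,.016),C(188,286,.016)])):
    for a,b in ((ps[0],ps[1]),(ps[2],ps[3])):
        d=a-b; print(n,(a+b)/2,np.linalg.norm(d),np.degrees(np.arctan2(d[1],d[0])))
print('collar',D(111,134,.103),'handle',D(91,131,.145))
for q in ((48,72),(167,65),(183,188),(65,208)): print('stand',D(*q,.095))
E
python3 fit.py
python3 - <<'E'
from h import *
crop('top0','d2',130,195,170,235,14)
crop('side0','d3',195,125,245,185,10)
E
```

```text
[0.59949443 0.05798838 0.14695454] 8.419875033738242
[[0.2, 0.1], [1.0, -0.6], [-0.2, -0.2], [0.1, -0.6], [0.4, 0.5], [0.8, 0.5], [-0.5, -0.7], [0.5, -0.9], [0.7, 0.3], [-0.9, 0.3], [-1.0, 0.8], [-0.5, -0.2], [-1.0, -0.8], [-0.7, -2.5], [1.6, -0.9], [2.3, -1.7], [-0.4, -2.9]]
A [ 0.62172363 -0.25839405] 0.045875154698008826 -14.356470870036986
A [ 0.62007312 -0.26241171] 0.0459898245568145 -13.008705329295275
B [ 0.43091615 -0.29833431] 0.04510312300445638 -2.1824993132933463
B [ 0.42978933 -0.30219469] 0.045601077749610405 -1.101119661694835
collar [0.44685673 0.30619351] handle [0.44687246 0.30664722]
stand [0.48163485 0.34345208]
stand [0.4844762  0.27721698]
stand [0.4172772  0.26828923]
stand [0.40714212 0.33354594]
```

View pics/d2.png

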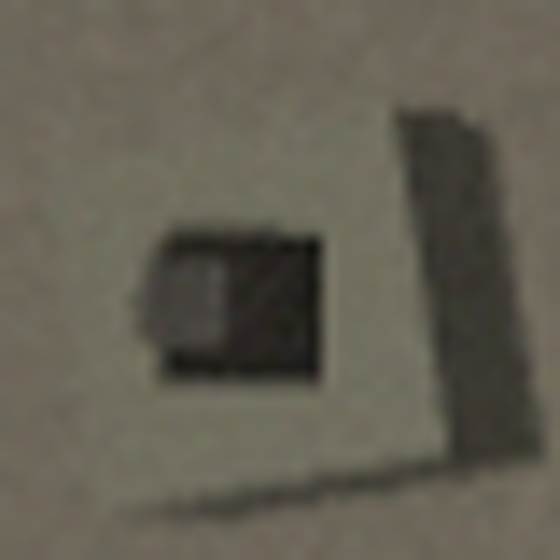

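View pics/d3.png

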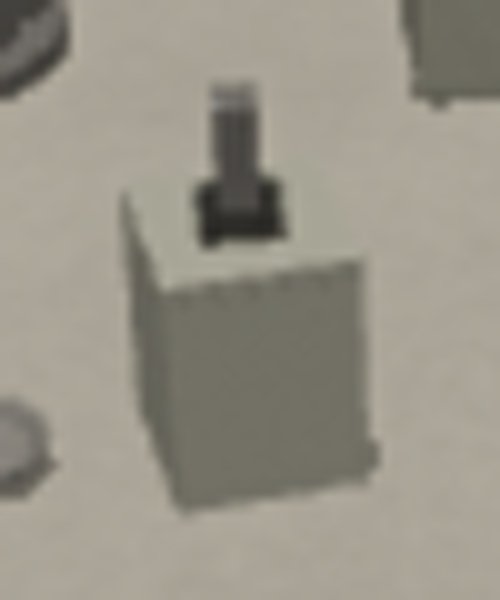

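```bash
cat >> h.py <<'E'
def plan(x,y,z,a=None):
    """total tool-frame shift (mm) and turn about tool z to reach"""
    s=bot.read_state(); Rm=R.from_rotvec(s['tcp_rot']).as_matrix(); p=s['tool_pos']
    d=Rm.T@(np.array([x,y,z])-p)*1000
    X=Rm[:,0]; a0=np.arctan2(X[1],X[0])
    print('t',round(s['time'],2),'pos',np.round(p,4),'a',round(a0,4),'tilt',np.round(Rm[:,2],4),'w',round(s['width']*85.4,1),'F',np.round(s['wrist_force'],1))
    print('shift tool mm',np.round(d,1))
    if a is not None:
        # desired orientation
        Rd=np.array([[np.cos(a),np.sin(a),0],[np.sin(a),-np.cos(a),0],[0,0,-1]]).T.copy()
        Rd=np.column_stack([[np.cos(a),np.sin(a),0],[np.sin(a),-np.cos(a),0],[0,0,-1]])
        rv=R.from_matrix(Rm.T@Rd).as_rotvec(); print('turn',np.round(rv,3))
        print('shift in final-yaw axes',np.round(Rd.T@(np.array([x,y,z])-p)*1000,1))
E
python3 - <<'E'
from h import *
t=load('top0')
for n,u,v,z in (('spray',336,103,.05),('beaker',388,138,.0),('reagent',405,178,.13),('dish',331,248,.01),('foil',160,127,.03),('cup',99,147,.11),('spoon',155,252,0),('spoonend',183,288,0)): print(n,at_z(t,u,v,z)[:2].round(3))
plan(.621,-.2604,.20,-.239)
E
```

```text
spray [ 0.768 -0.228]
beaker [ 0.673 -0.39 ]
reagent [ 0.536 -0.391]
dish [ 0.351 -0.205]
foil [0.711 0.287]
cup [0.64  0.441]
spoon [0.347 0.307]
spoonend [0.242 0.225]
t 0.1 pos [ 0.1837 -0.6488  0.2301] a 0.2758 tilt [-5.e-04  2.e-03 -1.e+00] w 85.4 F [-0.8  0.1  0.6]
shift tool mm [ 526.6 -254.6   30.6]
turn [-0.002  0.     0.515]
shift in final-yaw axes [ 333.  -480.9   30.1]
```

Call:
servo_tool(targets="0 0 0 33 -16 0 50;0 0 0 33 -16 0 50;0 0 0 33 -16 0 50;0 0 0 33 -16 0 50;0 0 0 33 -16 0 50;0 0 0 33 -16 0 50;0 0 0 33 -16 0 50;0 0 0 33 -16 0 50", newtons=60)

```text
time: 0.77
tool_pos: [0.4031, -0.4503, 0.2237]
tcp_rot: [-3.107, -0.409, 0.009]
wrist_force: [0.2, -0.4, 0.1]
width: 0.59
```

Call:
servo_tool(targets="0 0 0 33 -16 0 50;0 0 0 33 -16 0 50;0 0 0 33 -16 0 50;0 0 0 33 -16 0 50;0 0 0 33 -16 0 50;0 0 0 33 -16 0 50;0 0 0 33 -16 0 50;0 0 0 33 -16 0 50")

```text
time: 1.43
tool_pos: [0.6318, -0.2446, 0.2189]
tcp_rot: [-3.103, -0.409, 0.018]
wrist_force: [0.1, 0.0, -0.1]
width: 0.587
```

Call:
servo_tool(targets="0 0 0.103 0 0 0 50;0 0 0.103 0 0 0 50;0 0 0.103 0 0 0 50;0 0 0.103 0 0 0 50;0 0 0.103 0 0 0 50;0 0 0 0 0 0 50")

```text
time: 1.93
tool_pos: [0.6375, -0.2334, 0.2131]
tcp_rot: [-3.101, 0.412, 0.031]
wrist_force: [-0.1, -0.4, 0.1]
width: 0.582
```

```bash
python3 - <<'E'
from h import *
plan(.621,-.2604,.20,-.239)
snap('top','top1');snap('side','side1')
crop('top1','f',290,100,430,240,5)
E
```

```text
t 1.93 pos [ 0.6375 -0.2334  0.2131] a -0.2643 tilt [-0.0177  0.0161 -0.9997] w 49.7 F [-0.1 -0.4  0.1]
shift tool mm [-8.6 30.5 13. ]
turn [-0.011  0.021 -0.025]
shift in final-yaw axes [-9.6 30.1 13.1]
```

View pics/f.png

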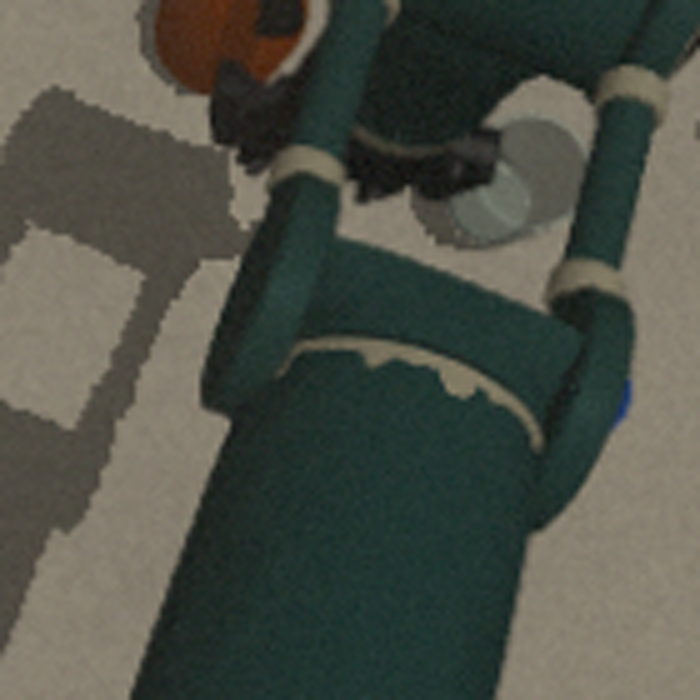

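View pics/side1.png

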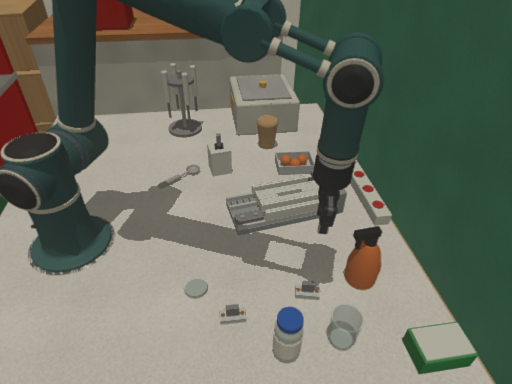

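View pics/top1.png

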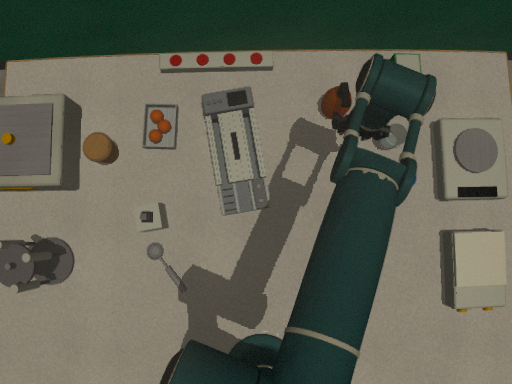

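Call:
servo_tool(targets="-0.011 0.021 -0.025 0 0 0 50;0 0 0 -5 15 20 50;0 0 0 -5 15 20 50;0 0 0 0 0 20 50;0 0 0 0 0 20 50;0 0 0 0 0 20 50;0 0 0 0 0 20 50;0 0 0 0 0 0 50")

```text
time: 2.7
tool_pos: [0.6216, -0.264, 0.0917]
tcp_rot: [3.122, -0.33, 0.011]
wrist_force: [-1.1, -0.1, -0.9]
width: 0.585
```

```bash
python3 - <<'E'
from h import *
plan(.621,-.2604,.02,-.239)
c=snap('side','side2'); print(proj(c,bot.read_state()['tool_pos']))
crop('side2','g',270,200,370,300,7)
E
```

```text
t 2.7 pos [ 0.6216 -0.264   0.0917] a -0.2105 tilt [ 0.0068 -0.0033 -1.    ] w 50.0 F [-1.1 -0.1 -0.9]
shift tool mm [-1.8 -3.6 71.7]
turn [ 0.002 -0.007  0.028]
shift in final-yaw axes [-1.4 -3.4 71.7]
[311.82359728 270.45996261]
```

View pics/g.png

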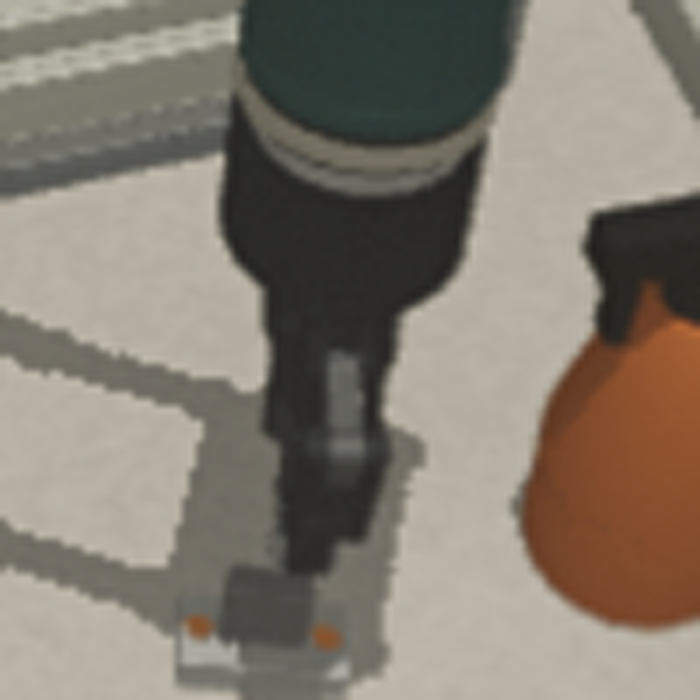

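Call:
servo_tool(targets="0.002 -0.007 0.028 -2 -4 0 50;0 0 0 0 0 18 50;0 0 0 0 0 18 50;0 0 0 0 0 18 50;0 0 0 0 0 10 50;0 0 0 0 0 0 50")

```text
time: 3.25
tool_pos: [0.6287, -0.2639, 0.0392]
tcp_rot: [3.115, -0.363, 0.027]
wrist_force: [-0.4, -0.7, 0.0]
width: 0.585
```

```bash
python3 - <<'E'
from h import *
plan(.621,-.2604,.02,-.239)
c=snap('side','side3')
crop('side3','g3',270,200,370,300,7)
E
```

```text
t 3.25 pos [ 0.6287 -0.2639  0.0392] a -0.2323 tilt [ 0.0164 -0.0072 -0.9998] w 50.0 F [-0.4 -0.7  0. ]
shift tool mm [-8.7 -1.6 19. ]
turn [ 0.003 -0.018  0.007]
shift in final-yaw axes [-8.3 -1.5 19.2]
```

View pics/g3.png

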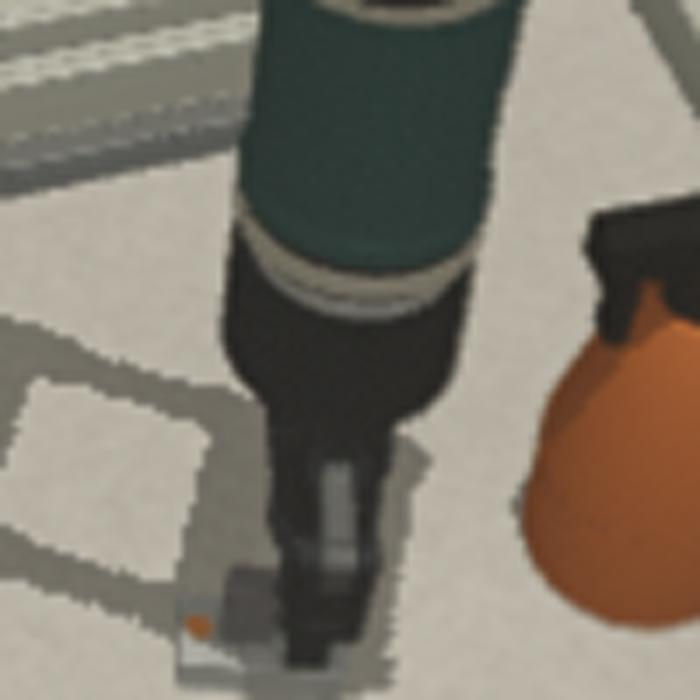

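Call:
servo_tool(targets="0 -0.018 0.007 -9 -2 4 50;0 0 0 0 0 6 50;0 0 0 0 0 6 50;0 0 0 0 0 0 50")

```text
time: 3.63
tool_pos: [0.6235, -0.2613, 0.0283]
tcp_rot: [3.114, -0.374, 0.009]
wrist_force: [-1.2, -0.2, -1.0]
width: 0.581
```

```bash
python3 - <<'E'
from h import *
plan(.621,-.2604,.021,-.239)
c=snap('side','side3')
crop('side3','g3',270,200,370,300,7)
E
```

```text
t 3.63 pos [ 0.6235 -0.2613  0.0283] a -0.2392 tilt [ 0.005  -0.0063 -1.    ] w 49.6 F [-1.2 -0.2 -1. ]
shift tool mm [-2.6 -0.3  7.3]
turn [ 0.005 -0.006 -0.   ]
shift in final-yaw axes [-2.6 -0.3  7.3]
```

View pics/g3.png

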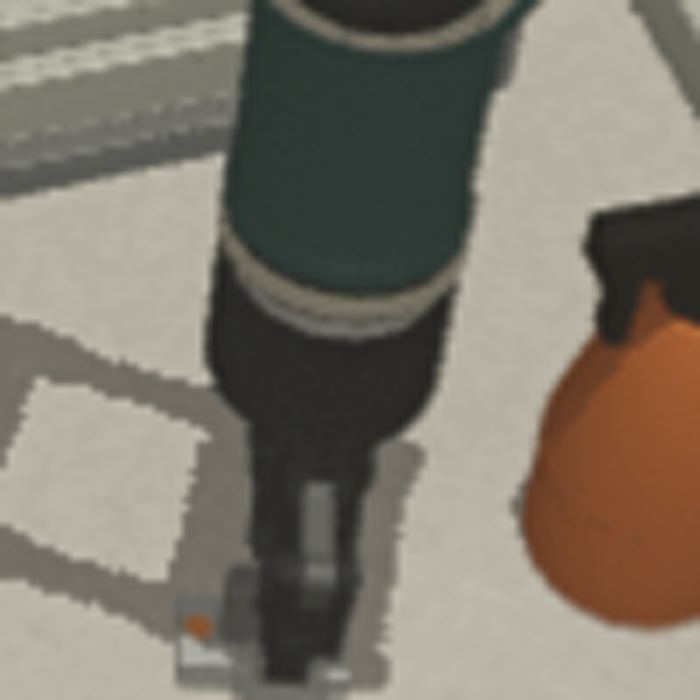

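```bash
python3 - <<'E'
from h import *
c=load('side3'); p=bot.read_state()['tool_pos']
ty=np.array([np.sin(-.239),-np.cos(-.239),0]); tx=np.array([np.cos(-.239),np.sin(-.239),0])
for d in (.025,.04):
  for e in (-.011,.011):
    for h in (0,.02): print(d,e,h,((proj(c,p+ty*d+tx*e+[0,0,h])-[270,200])*7).round())
b=np.array([.621,-.2604,.046]);print([((proj(c,b+tx*q-ty*w)-[270,200])*7).round().tolist() for q in(-.015,.015) for w in (-.006,.006)])
E
```

```text
0.025 -0.011 0 [243. 662.]
0.025 -0.011 0.02 [249. 626.]
0.025 0.011 0 [308. 667.]
0.025 0.011 0.02 [314. 632.]
0.04 -0.011 0 [244. 699.]
0.04 -0.011 0.02 [250. 664.]
0.04 0.011 0 [309. 705.]
0.04 0.011 0.02 [316. 669.]
[[227.0, 583.0], [226.0, 555.0], [314.0, 591.0], [313.0, 562.0]]
```

Call:
servo_tool(targets="0.005 -0.006 0 -5 0 4 50;0 0 0 -1 0 4 50;0 0 0 0 0 0 50")

```text
time: 3.93
tool_pos: [0.6184, -0.2603, 0.0213]
tcp_rot: [3.119, -0.375, 0.004]
wrist_force: [-0.3, 0.3, 0.7]
width: 0.585
```

```bash
python3 - <<'E'
from h import *
plan(.621,-.2604,.021,-.239)
c=snap('side','side4')
crop('side4','g4',270,200,370,300,7)
E
```

```text
t 3.93 pos [ 0.6184 -0.2603  0.0213] a -0.239 tilt [ 2.5e-03 -5.0e-04 -1.0e+00] w 49.9 F [-0.3  0.3  0.7]
shift tool mm [ 2.5 -0.5  0.3]
turn [-0.    -0.003 -0.   ]
shift in final-yaw axes [ 2.5 -0.5  0.3]
```

View pics/g4.png

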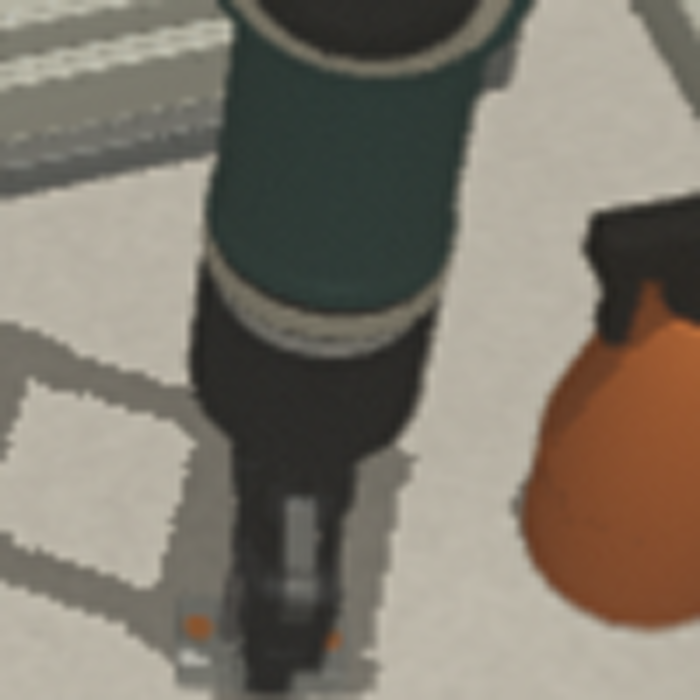

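Call:
servo_tool(targets="0 0 0 -2 0 0 5;0 0 0 0 0 0 5;0 0 0 0 0 0 5;0 0 0 0 0 0 5;0 0 0 0 0 0 5;0 0 0 0 0 0 5", newtons=80)

```text
time: 4.48
tool_pos: [0.6165, -0.26, 0.0217]
tcp_rot: [3.119, -0.375, 0.005]
wrist_force: [-0.7, -0.3, -1.8]
width: 0.127
```

Call:
servo_tool(targets="0 0 0 0 0 -15 5;0 0 0 0 0 -20 5;0 0 0 0 0 -20 5;0 0 0 0 0 -20 5;0 0 0 0 0 -20 5;0 0 0 0 0 -15 5;0 0 0 0 0 0 5")

```text
time: 5.07
tool_pos: [0.6141, -0.2588, 0.1385]
tcp_rot: [-3.118, 0.374, 0.004]
wrist_force: [0.2, -0.7, -0.6]
width: 0.122
```

```bash
cat >> h.py <<'E'
RX=(.5995,.058,.147)
def rd(x,y): # reader mm -> world
    c,s=np.cos(RX[2]),np.sin(RX[2]); return np.array([RX[0]+(c*x-s*y)/1000,RX[1]+(s*x+c*y)/1000])
E
python3 - <<'E'
from h import *
print(rd(-92,45))
plan(*rd(-92,45),.15,.147)
c=snap('side','side5')
crop('side5','g5',250,150,370,270,6)
E
```

```text
[0.50190102 0.08903933]
t 5.07 pos [ 0.6141 -0.2588  0.1385] a -0.2389 tilt [-0.0024  0.0017 -1.    ] w 10.5 F [ 0.2 -0.7 -0.6]
shift tool mm [-191.3 -311.4  -10.7]
turn [-0.002  0.003 -0.386]
shift in final-yaw axes [ -60.  -360.5  -11.5]
```

View pics/g5.png

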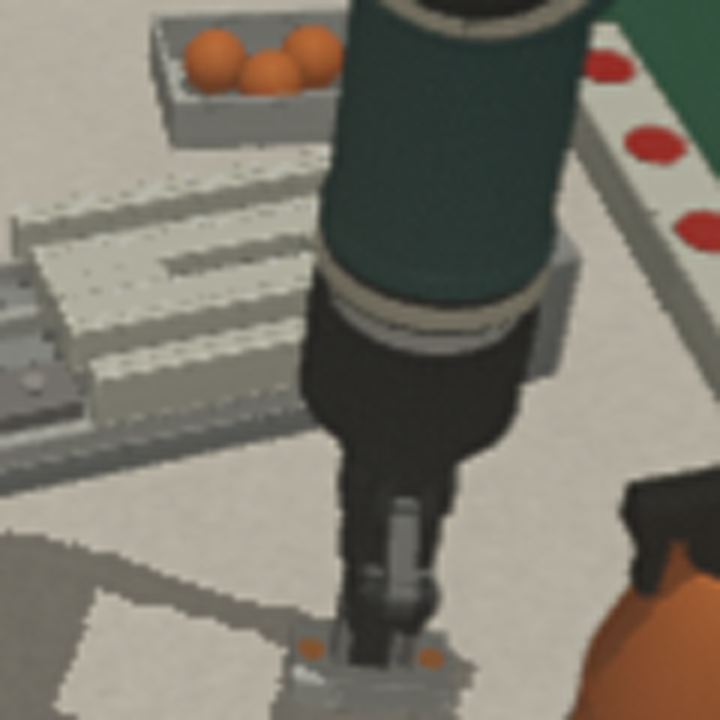

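```bash
python3 - <<'E'
from h import *
c=load('side5'); f=lambda X,Y:((X+.5)/6-.5+250,(Y+.5)/6-.5+150)
a=at_z(c,*f(311,650),.1328);b=at_z(c,*f(431,658),.1328);m=(a+b)/2;p=np.array([.6141,-.2588]);d=m[:2]-p
tx=np.array([np.cos(-.239),np.sin(-.239)]);ty=np.array([np.sin(-.239),-np.cos(-.239)])
print(m,d@tx,d@ty,np.degrees(np.arctan2(*(b-a)[:2][::-1])))
E
```

```text
[ 0.6177685  -0.26138885  0.1328    ] 0.004177087191884108 0.0016468172978326397 -12.821898611940044
```

Call:
servo_tool(targets="0 0 -0.097 0 0 -3 5;0 0 -0.097 0 0 -3 5;0 0 -0.097 0 0 -3 5;0 0 -0.097 0 0 -3 5;0 0 0 0 0 0 5")

```text
time: 5.53
tool_pos: [0.6109, -0.2573, 0.1459]
tcp_rot: [-3.125, -0.261, 0.013]
wrist_force: [0.4, 0.0, -1.4]
width: 0.126
```

Call:
servo_tool(targets="0 0 0 -6 -36 0 5;0 0 0 -6 -36 0 5;0 0 0 -6 -36 0 5;0 0 0 -6 -36 0 5;0 0 0 -6 -36 0 5;0 0 0 -6 -36 0 5;0 0 0 -6 -36 0 5;0 0 0 0 0 0 5")

```text
time: 6.2
tool_pos: [0.521, -0.008, 0.1375]
tcp_rot: [-3.126, -0.211, 0.032]
wrist_force: [0.5, 0.2, -1.3]
width: 0.123
```

```bash
python3 - <<'E'
from h import *
plan(*rd(-92,45),.12,.147)
E
```

```text
t 6.2 pos [ 0.521  -0.008   0.1375] a 0.1349 tilt [-0.0211  0.007  -0.9998] w 10.5 F [ 0.5  0.2 -1.3]
shift tool mm [ -5.5 -98.5  18.6]
turn [-0.01   0.02  -0.012]
shift in final-yaw axes [ -4.7 -98.8  17.5]
```

Call:
servo_tool(targets="-0.01 0.02 -0.012 -2 -33 0 5;0 0 0 -3 -32 0 5;0 0 0 -3 -30 0 5;0 0 0 0 0 0 5")

```text
time: 6.53
tool_pos: [0.496, 0.0881, 0.1343]
tcp_rot: [3.133, 0.214, -0.005]
wrist_force: [0.0, 0.1, -1.6]
width: 0.122
```

```bash
python3 - <<'E'
from h import *
plan(*rd(-96,45),.08,.147)
snap('side','side6');snap('top','top6')
crop('side6','g6',190,130,310,250,6);crop('top6','t6',180,100,300,220,6)
E
```

```text
t 6.53 pos [0.496  0.0881 0.1343] a 0.1362 tilt [-0.0031 -0.0013 -1.    ] w 10.5 F [ 0.   0.1 -1.6]
shift tool mm [ 2.2 -0.1 54.3]
turn [ 0.001  0.003 -0.011]
shift in final-yaw axes [ 2.  -0.1 54.3]
```

View pics/g6.png

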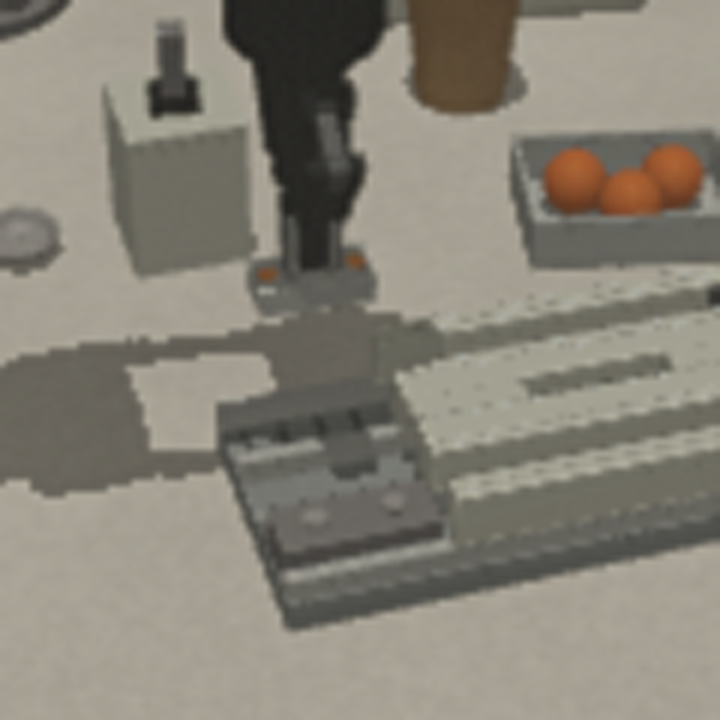

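View pics/t6.png

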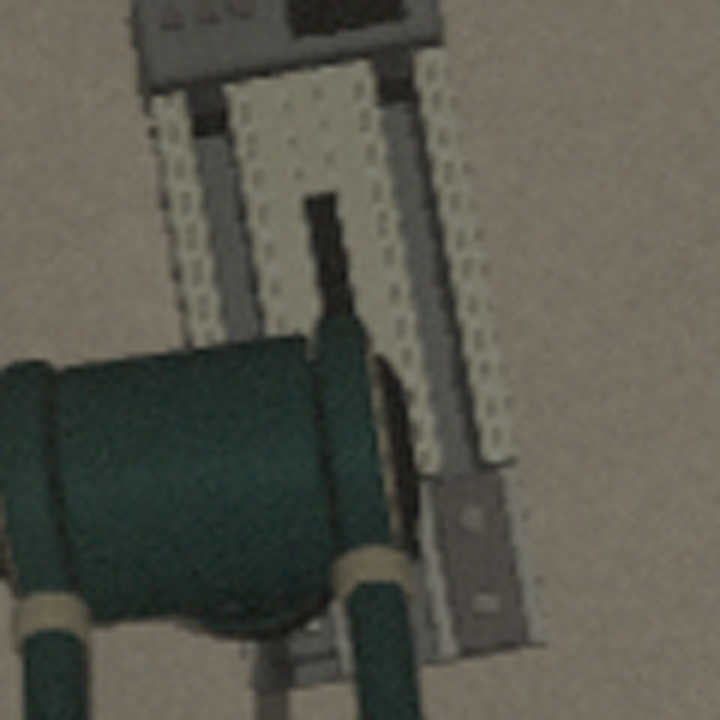

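```bash
cat >> fit.py <<'E'
print('---')
O=obs
for nm,sel in (('top',O[:10]),('side',O[10:])):
    f2=lambda p:np.concatenate([proj(c,W(p,m))-uv for (c,uv),m in sel])
    r2=least_squares(f2,r.x,loss='soft_l1'); print(nm,r2.x,np.round(f2(r2.x),1).tolist())
    p=r2.x; c_,s_=np.cos(p[2]),np.sin(p[2]); print('lane start pt -96,45:',p[0]+(c_*-96-s_*45)/1000,p[1]+(s_*-96+c_*45)/1000)
E
python3 fit.py | sed -n '/---/,$p'
```

```text
---
top [0.59915597 0.05876768 0.14501341] [-0.1, 0.2, 0.7, -0.5, -0.4, -0.0, -0.1, -0.5, 0.2, 0.6, 0.6, 0.6, -0.7, -0.7, 0.4, -0.7, 0.3, 0.4, -1.3, 0.4]
lane start pt -96,45: 0.49766082923205496 0.0894228105299665
side [0.59969611 0.05368618 0.1510078 ] [-0.6, 2.0, -0.1, 0.8, -0.6, 0.1, -0.5, -1.6, 2.2, -0.2, 2.5, -1.1, -0.2, -2.2]
lane start pt -96,45: 0.4980190396468944 0.08373236417684804
```

Call:
servo_tool(targets="0 0 -0.011 2 0 15 5;0 0 0 1 0 15 5;0 0 0 1 0 15 5;0 0 0 0 0 8 5;0 0 0 0 0 0 5")

```text
time: 7.05
tool_pos: [0.5041, 0.0801, 0.0797]
tcp_rot: [3.128, 0.218, 0.001]
wrist_force: [-0.8, -0.0, -2.2]
width: 0.119
```

```bash
python3 - <<'E'
from h import *
plan(*rd(-96,45),.062,.147)
snap('side','side7')
crop('side7','g7',215,160,290,235,9)
E
```

```text
t 7.05 pos [0.5041 0.0801 0.0797] a 0.1394 tilt [ 9.0e-04 -6.4e-03 -1.0e+00] w 10.1 F [-0.8 -0.  -2.2]
shift tool mm [-4.9 -9.2 17.7]
turn [ 0.006  0.    -0.008]
shift in final-yaw axes [-4.8 -9.1 17.7]
```

View pics/g7.png

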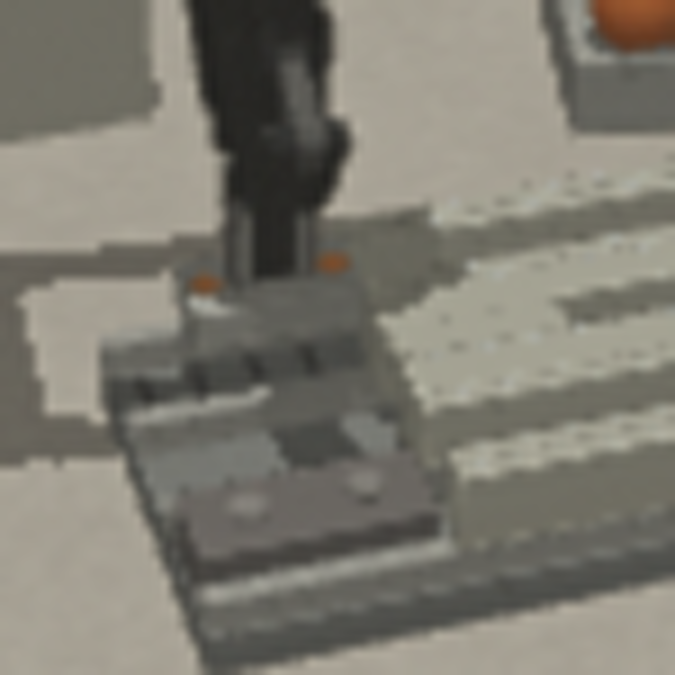

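```bash
python3 - <<'E'
from h import *
c=load('side7'); f=lambda X,Y:((X+.5)/9-.5+215,(Y+.5)/9-.5+160)
a=at_z(c,*f(205,285),.074);b=at_z(c,*f(335,263),.074);m=(a+b)/2;p=np.array([.5041,.0801]);d=m[:2]-p
al=.139;tx=np.array([np.cos(al),np.sin(al)]);ty=np.array([np.sin(al),-np.cos(al)])
print(m,d@tx,d@ty,np.arctan2(*(b-a)[:2][::-1]))
E
```

```text
[0.50781978 0.07906493 0.074     ] 0.003540492806436281 0.0015404765806083774 0.13524810169500934
```

Call:
servo_tool(targets="0.006 0 -0.008 -5 -7 0 5;0 0 0 0 0 0 5;0 0 0 0 0 0 5;0 0 0 0 0 4 5;0 0 0 0 0 4 5;0 0 0 0 0 0 5;0 0 0 0 0 0 5")

```text
time: 7.68
tool_pos: [0.5008, 0.0858, 0.0752]
tcp_rot: [-3.133, -0.228, -0.01]
wrist_force: [-0.4, 0.4, -1.7]
width: 0.122
```

```bash
python3 - <<'E'
from h import *
plan(.4985,.0865,.062,.147)
snap('side','side8')
crop('side8','g8',215,160,290,235,9)
E
```

```text
t 7.68 pos [0.5008 0.0858 0.0752] a 0.1454 tilt [ 6.3e-03  6.0e-04 -1.0e+00] w 10.4 F [-0.4  0.4 -1.7]
shift tool mm [-2.2 -1.  13.2]
turn [ 0.    -0.006 -0.002]
shift in final-yaw axes [-2.1 -1.  13.2]
```

View pics/g8.png

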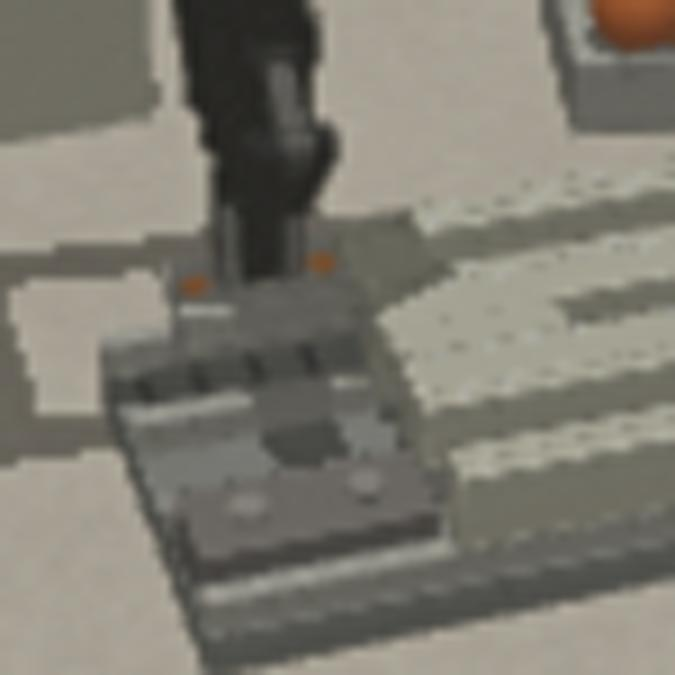

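Call:
servo_tool(targets="0 -0.006 -0.002 -2 -1 10 5;0 0 0 0 0 10 5;0 0 0 0 0 0 5;0 0 0 0 0 0 5")

```text
time: 8.07
tool_pos: [0.4985, 0.0868, 0.0531]
tcp_rot: [3.133, 0.232, -0.0]
wrist_force: [-0.1, 0.8, -0.2]
width: 0.126
```

```bash
python3 - <<'E'
from h import *
plan(.4985,.086,.042,.147)
snap('side','side8')
crop('side8','g8',215,160,290,235,9)
E
```

```text
t 8.07 pos [0.4985 0.0868 0.0531] a 0.1479 tilt [ 0.e+00 -4.e-04 -1.e+00] w 10.8 F [-0.1  0.8 -0.2]
shift tool mm [-0.2  0.7 11.1]
turn [0.    0.    0.001]
shift in final-yaw axes [-0.2  0.7 11.1]
```

View pics/g8.png

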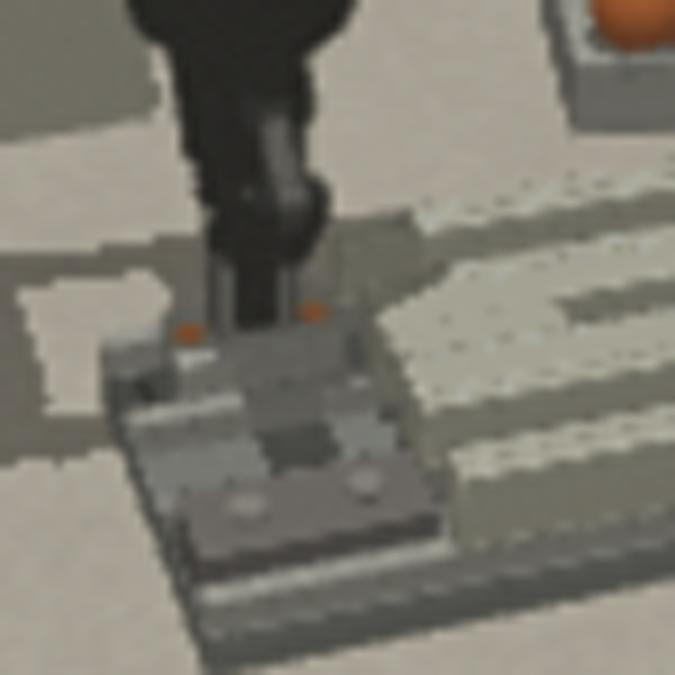

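Bar bottom is level with the wall tops and no contact force; lowering gently.

Call:
servo_tool(targets="0 0 0 0 0 5 5;0 0 0 0 0 4 5;0 0 0 0 0 3 5;0 0 0 0 0 0 5")

```text
time: 8.45
tool_pos: [0.4993, 0.0869, 0.0419]
tcp_rot: [3.133, 0.232, 0.0]
wrist_force: [0.4, 0.2, -1.0]
width: 0.121
```

```bash
python3 - <<'E'
from h import *
plan(.4985,.086,.0415,.147)
snap('side','side8')
crop('side8','g8',215,160,290,235,9)
E
```

```text
t 8.45 pos [0.4993 0.0869 0.0419] a 0.1479 tilt [ 3.e-04 -2.e-04 -1.e+00] w 10.3 F [ 0.4  0.2 -1. ]
shift tool mm [-0.9  0.8  0.4]
turn [ 0.    -0.     0.001]
shift in final-yaw axes [-0.9  0.8  0.4]
```

View pics/g8.png

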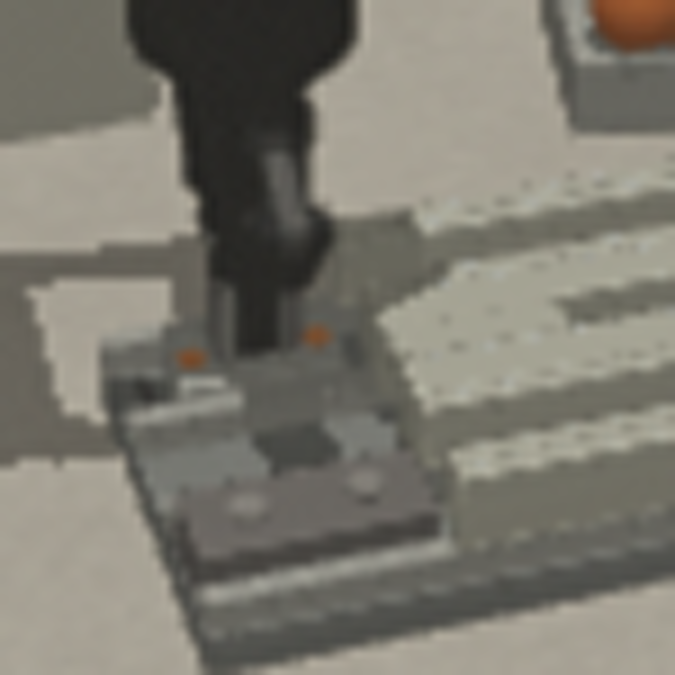

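Call:
servo_tool(targets="0 0 0 0 0 0 40;0 0 0 0 0 0 40;0 0 0 0 0 0 40;0 0 0 0 0 0 40")

```text
time: 8.83
tool_pos: [0.5, 0.0869, 0.0418]
tcp_rot: [3.133, 0.232, 0.003]
wrist_force: [-0.5, -0.3, -0.2]
width: 0.467
```

Call:
servo_tool(targets="0 0 0 0 0 -20 40;0 0 0 0 0 -30 40;0 0 0 0 0 -30 40;0 0 0 0 0 -30 40;0 0 0 0 0 -30 40;0 0 0 0 0 -10 40;0 0 0 0 0 0 40")

```text
time: 9.42
tool_pos: [0.4968, 0.0865, 0.1947]
tcp_rot: [3.132, 0.232, -0.009]
wrist_force: [0.8, -0.2, 0.3]
width: 0.467
```

```bash
python3 - <<'E'
from h import *
plan(.447,.306,.22,np.pi/2)
snap('side','side9');
crop('side9','g9',190,110,300,230,6)
E
```

```text
t 9.42 pos [0.4968 0.0865 0.1947] a 0.1477 tilt [-0.0058 -0.001  -1.    ] w 39.9 F [ 0.8 -0.2  0.3]
shift tool mm [ -17.1 -224.4  -25.2]
turn [-0.004  0.005 -1.423]
shift in final-yaw axes [219.5 -49.8 -25.3]
```

View pics/g9.png

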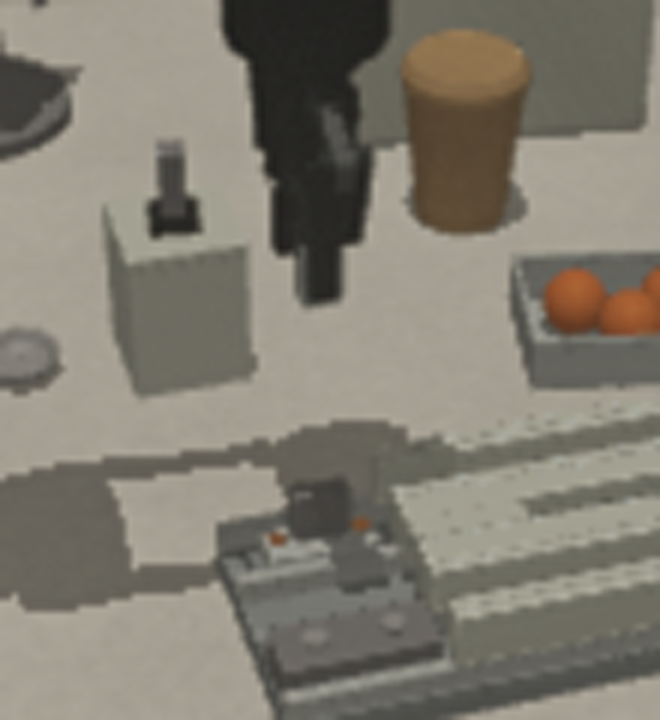

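Call:
servo_tool(targets="0 0 0 -3 -36 -5 40;0 0 0 -3 -36 -5 40;0 0 0 -3 -36 -5 40;0 0 0 -3 -36 -5 40;0 0 0 -3 -36 -5 40;0 0 0 -3 -36 -5 40;0 0 0 0 0 0 40")

```text
time: 10.05
tool_pos: [0.4407, 0.3006, 0.2088]
tcp_rot: [3.127, 0.215, -0.038]
wrist_force: [0.3, -0.1, 0.3]
width: 0.469
```

Call:
servo_tool(targets="0 0 -0.12 0 0 0 40;0 0 -0.12 0 0 0 40;0 0 -0.12 0 0 0 40;0 0 -0.12 0 0 0 40;0 0 -0.12 0 0 0 40;0 0 -0.12 0 0 0 40;0 0 -0.12 0 0 0 40;0 0 -0.12 0 0 0 40")

```text
time: 10.72
tool_pos: [0.4301, 0.2968, 0.186]
tcp_rot: [-2.642, -1.689, 0.09]
wrist_force: [0.5, 0.5, -0.4]
width: 0.467
```

Call:
servo_tool(targets="0 0 -0.12 0 0 0 40;0 0 -0.12 0 0 0 40;0 0 -0.12 0 0 0 40;0 0 -0.12 0 0 0 40;0 0 0 0 0 0 40;0 0 0 0 0 0 40")

```text
time: 11.22
tool_pos: [0.4231, 0.2899, 0.1696]
tcp_rot: [-2.128, -2.275, 0.123]
wrist_force: [-0.4, 0.3, -0.0]
width: 0.471
```

```bash
python3 - <<'E'
from h import *
plan(.447,.306,.18,np.pi/2)
snap('side','side10');
crop('side10','g10',170,70,270,190,6)
E
```

```text
t 11.22 pos [0.4231 0.2899 0.1696] a 1.6387 tilt [-0.0715 -0.0407 -0.9966] w 40.2 F [-0.4  0.3 -0. ]
shift tool mm [ 14.1  24.  -12.8]
turn [-0.073  0.038  0.066]
shift in final-yaw axes [ 16.1  23.9 -10.4]
```

View pics/g10.png

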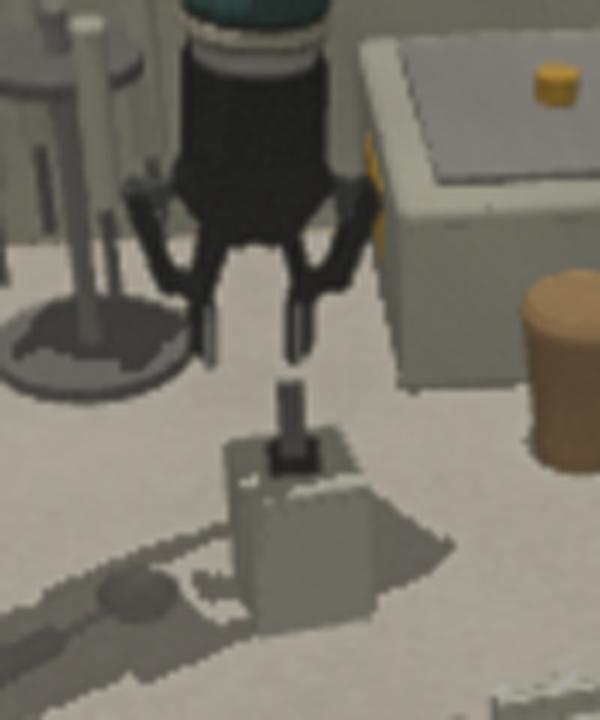

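Call:
servo_tool(targets="-0.073 0.038 0.066 0 0 0 40;0 0 0 7 12 -7 40;0 0 0 7 12 -7 40;0 0 0 0 0 0 40;0 0 0 0 0 0 40")

```text
time: 11.68
tool_pos: [0.4416, 0.2995, 0.1747]
tcp_rot: [-2.235, -2.204, 0.023]
wrist_force: [0.0, 0.2, -0.2]
width: 0.471
```

```bash
python3 - <<'E'
from h import *
t=load('top0');s=load('side0')
for a,b in (((141,210),(141,222)),((141,222),(152,222))):
    d=at_z(t,*b,.1)-at_z(t,*a,.1); print(np.degrees(np.arctan2(d[1],d[0])))
# collar edges in d2 crop (scale14, off 130,195)
f=lambda X,Y:((X+.5)/14-.5+130,(Y+.5)/14-.5+195)
for a,b in (((160,382),(318,382)),((320,235),(318,382))):
    d=at_z(t,*f(*b),.103)-at_z(t,*f(*a),.103); print('collar',np.degrees(np.arctan2(d[1],d[0])),np.hypot(*d[:2]))
g=lambda X,Y:((X+.5)/10-.5+195,(Y+.5)/10-.5+125)
d=at_z(s,*g(285,238),.095)-at_z(s,*g(202,245),.095); print('side',np.degrees(np.arctan2(d[1],d[0])),np.hypot(*d[:2]), (at_z(s,*g(285,238),.095)+at_z(s,*g(202,245),.095))/2)
d=at_z(s,*g(365,260),.095)-at_z(s,*g(165,290),.095); print('stand',np.degrees(np.arctan2(d[1],d[0])),np.hypot(*d[:2]))
print('handle top side', at_z(s,*g(235,92),.145))
plan(.447,.306,.14,np.pi/2)
snap('side','side10');
crop('side10','g10',170,70,270,190,6)
E
```

```text
-179.71893805447021
-90.70071932395417
collar -90.70258623350891 0.031089933640495518
collar 179.35743775599323 0.028450527808070364
side 1.8407740688411671 0.028639426655747476 [0.4456752  0.29018083 0.095     ]
stand 8.448591748448138 0.06950741880390476
handle top side [0.44613978 0.30546405 0.145     ]
t 11.68 pos [0.4416 0.2995 0.1747] a 1.5568 tilt [-0.0124 -0.0084 -0.9999] w 40.2 F [ 0.   0.2 -0.2]
shift tool mm [ 6.9  5.7 34.6]
turn [-0.012  0.009 -0.014]
shift in final-yaw axes [ 6.5  5.4 34.7]
```

View pics/g10.png

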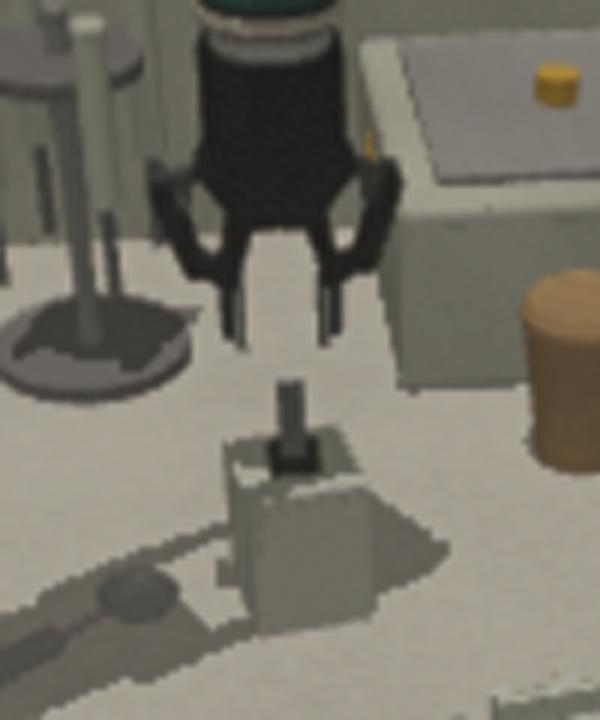

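Call:
servo_tool(targets="-0.012 0.009 -0.014 6 5 0 40;0 0 0 0 0 15 40;0 0 0 0 0 15 40;0 0 0 0 0 10 40;0 0 0 0 0 0 40;0 0 0 0 0 0 40")

```text
time: 12.23
tool_pos: [0.4521, 0.3097, 0.1365]
tcp_rot: [2.218, 2.223, 0.018]
wrist_force: [0.3, 0.1, 1.0]
width: 0.466
```

```bash
python3 - <<'E'
from h import *
plan(.4465,.3058,.11,np.pi/2)
snap('side','side10');
crop('side10','g10',170,70,270,190,6)
E
```

```text
t 12.23 pos [0.4521 0.3097 0.1365] a 1.5727 tilt [ 0.009   0.007  -0.9999] w 39.8 F [0.3 0.1 1. ]
shift tool mm [-4.1 -5.9 26.4]
turn [ 0.009 -0.007  0.002]
shift in final-yaw axes [-3.9 -5.6 26.5]
```

View pics/g10.png

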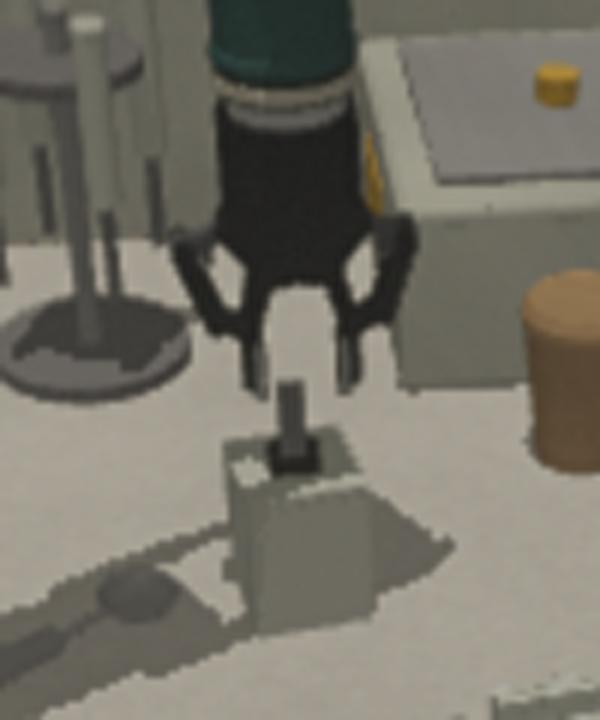

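Call:
servo_tool(targets="0.009 -0.007 0.002 -4 -5 0 40;0 0 0 0 0 0 40;0 0 0 0 0 12 40;0 0 0 0 0 10 40;0 0 0 0 0 4 40;0 0 0 0 0 0 40")

```text
time: 12.78
tool_pos: [0.4482, 0.3063, 0.111]
tcp_rot: [2.221, 2.221, 0.006]
wrist_force: [-0.4, -0.7, -0.0]
width: 0.47
```

```bash
python3 - <<'E'
from h import *
plan(.4470,.3058,.108,np.pi/2)
snap('side','side10');
crop('side10','g10',170,70,270,190,6)
E
```

```text
t 12.78 pos [0.4482 0.3063 0.111 ] a 1.5706 tilt [ 0.0034  0.002  -1.    ] w 40.1 F [-0.4 -0.7 -0. ]
shift tool mm [-0.5 -1.2  3. ]
turn [ 0.003 -0.002 -0.   ]
shift in final-yaw axes [-0.5 -1.2  3. ]
```

View pics/g10.png

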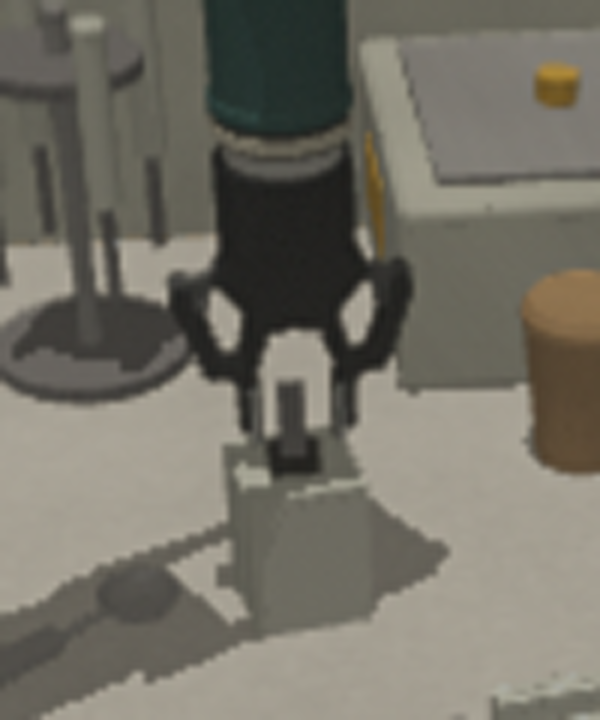

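Call:
servo_tool(targets="0 0 0 0 -1 1 8;0 0 0 0 0 0 8;0 0 0 0 0 0 8;0 0 0 0 0 0 8;0 0 0 0 0 0 8;0 0 0 0 0 0 8", newtons=90)

```text
time: 13.33
tool_pos: [0.4469, 0.3062, 0.1098]
tcp_rot: [2.221, 2.221, 0.005]
wrist_force: [1.0, -0.2, -1.9]
width: 0.174
```

Call:
servo_tool(targets="0 0 0 0 0 -15 8;0 0 0 0 0 -25 8;0 0 0 0 0 -25 8;0 0 0 0 0 -25 8;0 0 0 0 0 -25 8;0 0 0 0 0 -15 8;0 0 0 0 0 0 8;0 0 0 0 0 0 8")

```text
time: 14.0
tool_pos: [0.4452, 0.3047, 0.242]
tcp_rot: [2.221, 2.221, -0.003]
wrist_force: [-0.4, -0.1, -1.8]
width: 0.172
```

```bash
python3 - <<'E'
from h import *
plan(*rd(-165,42.5),.24,.147+np.pi/2)
snap('side','side11');
crop('side11','g11',170,50,270,190,5)
E
```

```text
t 14.0 pos [0.4452 0.3047 0.242 ] a 1.5707 tilt [-8.0e-04 -1.6e-03 -1.0e+00] w 14.7 F [-0.4 -0.1 -1.8]
shift tool mm [-228.8  -15.2    2.4]
turn [-0.001  0.002 -0.147]
shift in final-yaw axes [-224.1  -48.5    2. ]
```

View pics/g11.png

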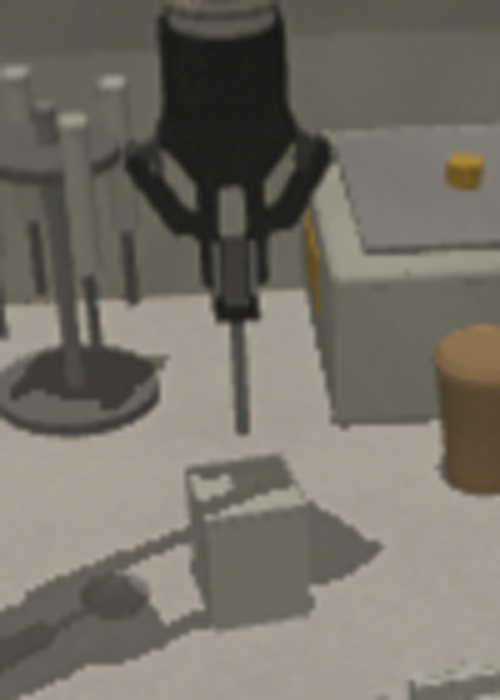

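Call:
servo_tool(targets="0 0 0 -30 -2 0 8;0 0 0 -30 -2 0 8;0 0 0 -30 -2 0 8;0 0 0 -30 -2 0 8;0 0 0 -30 -2 0 8;0 0 0 -30 -2 0 8;0 0 0 -30 -2 0 8;0 0 0 0 0 0 8")

```text
time: 14.72
tool_pos: [0.4231, 0.0865, 0.2267]
tcp_rot: [-2.206, -2.222, 0.033]
wrist_force: [-0.2, 0.8, -2.1]
width: 0.167
```

Call:
servo_tool(targets="0 0 -0.074 0 0 0 8;0 0 -0.074 0 0 0 8;0 0 0 0 0 0 8;0 0 0 0 0 0 8")

```text
time: 15.05
tool_pos: [0.4188, 0.0841, 0.2195]
tcp_rot: [-2.033, -2.369, 0.044]
wrist_force: [0.4, -0.7, -1.5]
width: 0.174
```

```bash
sed -i 's/^RX=.*/RX=(.5995,.056,.147)/' h.py; cat >> h.py <<'E'
def inv(p):
    c,s=np.cos(RX[2]),np.sin(RX[2]); d=np.asarray(p[:2])-RX[:2]; return np.array([c*d[0]+s*d[1],-s*d[0]+c*d[1]])*1000
E
python3 - <<'E'
from h import *
plan(*rd(-150,45),.18,.147+np.pi/2)
print(inv(bot.read_state()['tool_pos']))
E
```

```text
t 15.05 pos [0.4188 0.0841 0.2195] a 1.7235 tilt [-0.033  -0.0087 -0.9994] w 14.9 F [ 0.4 -0.7 -1.5]
shift tool mm [-9.2 26.  38.7]
turn [-0.034  0.004  0.006]
shift in final-yaw axes [-9.2 24.7 39.5]
[-174.68509815   54.22360917]
```

Call:
servo_tool(targets="-0.034 0.004 0.006 0 0 0 8;0 0 0 0 0 0 8;0 0 0 -4 10 10 8;0 0 0 -4 10 10 8;0 0 0 0 0 10 8;0 0 0 0 0 0 8;0 0 0 0 0 0 8")

```text
time: 15.63
tool_pos: [0.4377, 0.0816, 0.1843]
tcp_rot: [-2.055, -2.368, 0.008]
wrist_force: [0.4, 0.4, -1.3]
width: 0.17
```

```bash

python3 - <<'E'
from h import *
plan(*rd(-150,45),.132,.147+np.pi/2)
print(inv(bot.read_state()['tool_pos']))
snap('side','side12')
crop('side12','g12',190,90,310,230,5)
snap('top','top12'); crop('top12','t12',190,100,290,230,5)
E
```

```text
t 15.63 pos [0.4377 0.0816 0.1843] a 1.712 tilt [-7.9e-03  4.0e-04 -1.0e+00] w 14.5 F [ 0.4  0.4 -1.3]
shift tool mm [-4.1  6.7 52.3]
turn [-0.008 -0.002 -0.006]
shift in final-yaw axes [-4.1  6.3 52.3]
[-156.28961399   49.05799015]
```

View pics/g12.png

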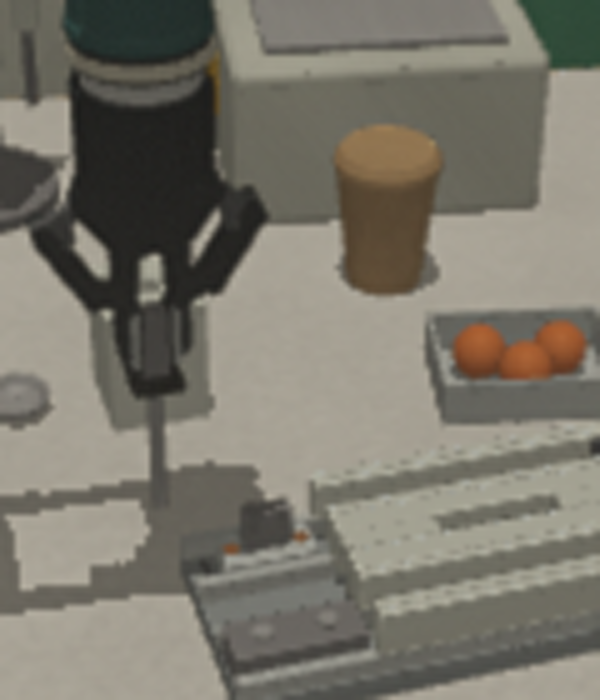

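View pics/t12.png

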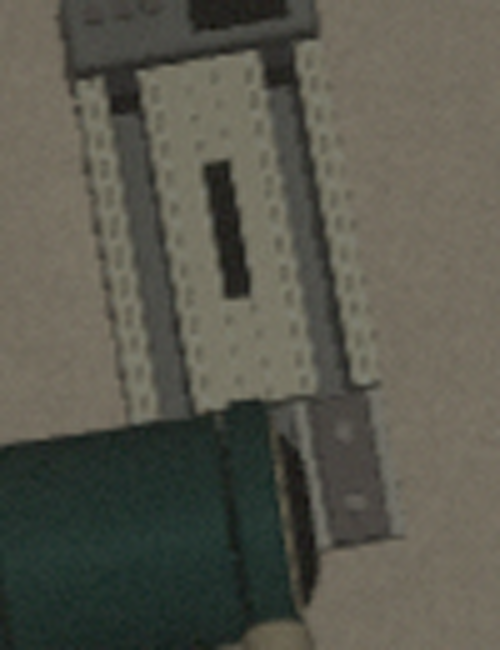

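Call:
servo_tool(targets="-0.008 -0.002 -0.006 -4 3 12 8;0 0 0 0 0 12 8;0 0 0 0 0 12 8;0 0 0 0 0 10 8;0 0 0 0 0 0 8;0 0 0 0 0 0 8")

```text
time: 16.23
tool_pos: [0.4416, 0.0792, 0.1389]
tcp_rot: [2.05, 2.376, 0.006]
wrist_force: [-0.3, 0.5, -1.5]
width: 0.174
```

```bash

cat > l.py <<'E'
from h import *
import sys
x,y,z=map(float,sys.argv[1:4]); tag=sys.argv[4]
plan(*rd(x,y),z,.147+np.pi/2)
print('reader',inv(bot.read_state()['tool_pos']))
snap('side',tag)
crop(tag,'v'+tag,200,120,330,230,6)
E
python3 l.py -150 45 .132 s13
```

```text
t 16.23 pos [0.4416 0.0792 0.1389] a 1.718 tilt [ 4.7e-03  7.0e-04 -1.0e+00] w 14.9 F [-0.3  0.5 -1.5]
shift tool mm [-1.1  2.7  6.9]
turn [ 0.005 -0.     0.   ]
shift in final-yaw axes [-1.1  2.8  6.9]
reader [-152.76078283   46.11333145]
```

View pics/vs13.png

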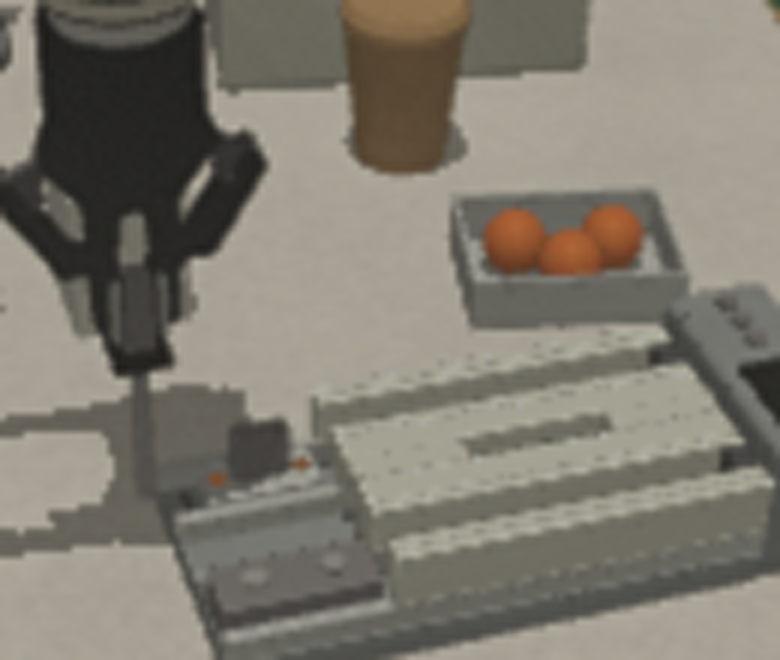

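Call:
servo_tool(targets="0.005 0 0 -1 0 5 8;0 0 0 0 0 3 8;0 0 0 0 0 0 8;0 0 0 0 12 0 8;0 0 0 0 12 0 8;0 0 0 0 12 0 8;0 0 0 0 0 0 8")

```text
time: 16.87
tool_pos: [0.4828, 0.0843, 0.1326]
tcp_rot: [2.051, 2.376, 0.005]
wrist_force: [0.2, -0.3, -1.8]
width: 0.175
```

```bash
python3 l.py -60 45 .132 s14
```

```text
t 16.87 pos [0.4828 0.0843 0.1326] a 1.7178 tilt [ 4.2e-03  6.0e-04 -1.0e+00] w 15.0 F [ 0.2 -0.3 -1.8]
shift tool mm [-0.1 51.3  0.9]
turn [ 0.004 -0.    -0.   ]
shift in final-yaw axes [-0.1 51.3  0.6]
reader [-111.31845133   45.053223  ]
```

View pics/vs14.png

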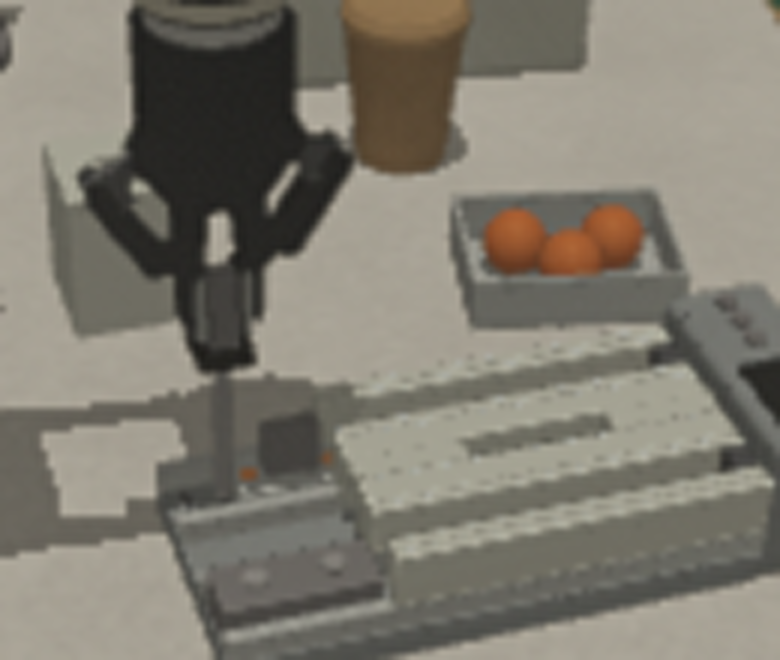

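Call:
servo_tool(targets="0.004 0 0 0 10 0 8;0 0 0 0 12 0 8;0 0 0 0 12 0 8;0 0 0 0 10 0 8;0 0 0 0 0 0 8")

```text
time: 17.33
tool_pos: [0.5277, 0.091, 0.1315]
tcp_rot: [-2.05, -2.376, 0.007]
wrist_force: [0.2, -0.2, -0.9]
width: 0.167
```

```bash
python3 l.py 5 45 .132 s15
```

```text
t 17.33 pos [0.5277 0.091  0.1315] a 1.7179 tilt [-5.6e-03 -8.0e-04 -1.0e+00] w 14.3 F [ 0.2 -0.2 -0.9]
shift tool mm [-0.1 70.9 -0.9]
turn [-0.006 -0.     0.   ]
shift in final-yaw axes [-0.1 70.9 -0.5]
reader [-65.89711189  45.11291916]
```

View pics/vs15.png

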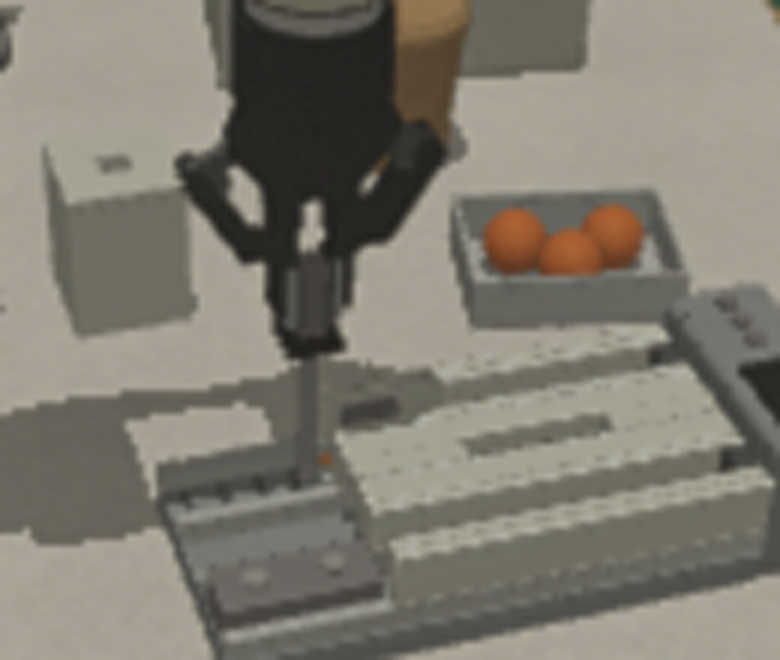

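Call:
servo_tool(targets="-0.006 0 0 0 11 0 8;0 0 0 0 11 0 8;0 0 0 0 11 0 8;0 0 0 0 0 0 8;0 0 0 0 11 0 8;0 0 0 0 11 0 8;0 0 0 0 11 0 8;0 0 0 0 0 0 8")

```text
time: 18.05
tool_pos: [0.5961, 0.1012, 0.1303]
tcp_rot: [-2.051, -2.377, 0.004]
wrist_force: [0.5, 0.6, -1.7]
width: 0.171
```

```bash
python3 l.py 5 45 .132 s16
```

```text
t 18.05 pos [0.5961 0.1012 0.1303] a 1.718 tilt [-3.2e-03 -4.0e-04 -1.0e+00] w 14.6 F [ 0.5  0.6 -1.7]
shift tool mm [-0.2  1.8 -1.7]
turn [-0.003 -0.     0.   ]
shift in final-yaw axes [-0.2  1.8 -1.7]
reader [ 3.2142043 45.1847862]
```

View pics/vs16.png

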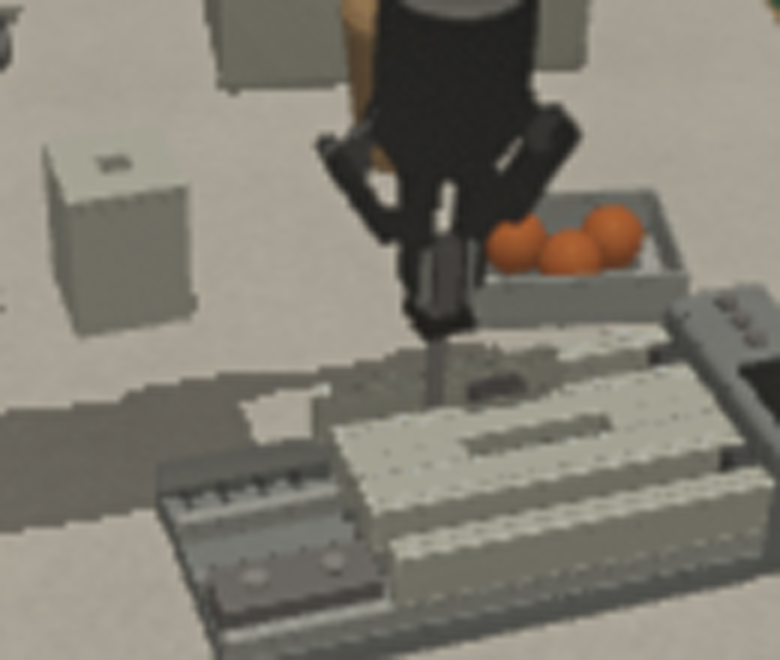

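Call:
servo_tool(targets="0 0 0 0 -4 -5 8;0 0 0 0 0 -20 8;0 0 0 0 0 -25 8;0 0 0 0 0 -25 8;0 0 0 0 0 -25 8;0 0 0 0 0 -20 8;0 0 0 0 0 0 8;0 0 0 0 0 0 8")

```text
time: 18.77
tool_pos: [0.5842, 0.0996, 0.2534]
tcp_rot: [-2.046, -2.372, 0.015]
wrist_force: [-0.3, 0.2, -2.3]
width: 0.176
```

```bash
python3 - <<'E'
from h import *
c=load('s16'); print(at_z(c,(113.5)/6-.5+200,163.5/6-.5+120,.095))
plan(.447,.306,.235,np.pi/2)
t=snap('top','top17'); crop('top17','t17',120,100,290,240,4.4)
E
```

```text
[0.44490002 0.3029868  0.095     ]
t 18.77 pos [0.5842 0.0996 0.2534] a 1.7182 tilt [-0.0133 -0.0016 -0.9999] w 15.0 F [-0.3  0.2 -2.3]
shift tool mm [ 224.3 -105.2   19.9]
turn [-0.013  0.001  0.147]
shift in final-yaw axes [ 206.4 -137.2   18.4]
```

View pics/t17.png

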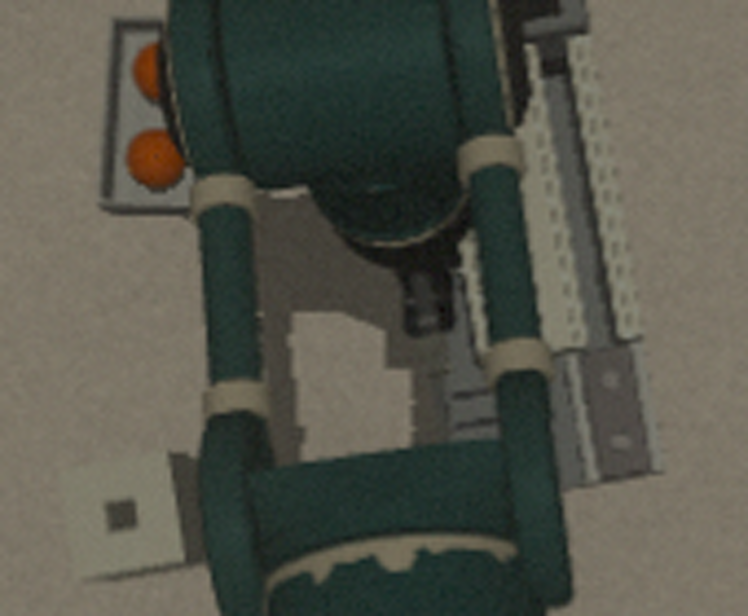

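```bash
python3 - <<'E'
from h import *
c=load('top17'); print(at_z(c,(121.5)/4.4-.5+120,514.5/4.4-.5+100,.095))
E
```

```text
[0.44708138 0.30726762 0.095     ]
```

Call:
servo_tool(targets="-0.013 0 0.049 0 0 0 8;0 0 0.049 0 0 0 8;0 0 0.049 0 0 0 8;0 0 0 30 -20 2 8;0 0 0 30 -20 2 8;0 0 0 30 -20 2 8;0 0 0 30 -20 2 8;0 0 0 0 0 0 8")

```text
time: 19.48
tool_pos: [0.4947, 0.2195, 0.2291]
tcp_rot: [-2.231, -2.197, 0.028]
wrist_force: [-0.6, 0.2, -0.8]
width: 0.175
```

```bash
python3 - <<'E'
from h import *
plan(.4465,.3055,.235,np.pi/2)
E
```

```text
t 19.48 pos [0.4947 0.2195 0.2291] a 1.5556 tilt [-0.0199 -0.0053 -0.9998] w 14.9 F [-0.6  0.2 -0.8]
shift tool mm [ 85.3 -49.6  -5.4]
turn [-0.02   0.005 -0.015]
shift in final-yaw axes [ 86.  -48.2  -5.9]
```

Call:
servo_tool(targets="-0.02 0.005 -0.015 0 0 -5 8;0 0 0 28 -16 -2 8;0 0 0 28 -16 -2 8;0 0 0 26 -14 -2 8;0 0 0 0 0 0 8;0 0 0 0 0 0 8;0 0 0 0 0 0 8")

```text
time: 20.07
tool_pos: [0.4429, 0.2995, 0.2316]
tcp_rot: [2.215, 2.227, -0.015]
wrist_force: [-0.2, -1.0, -1.4]
width: 0.176
```

```bash
python3 - <<'E'
from h import *
plan(.4463,.3053,.20,np.pi/2)
E
```

```text
t 20.07 pos [0.4429 0.2995 0.2316] a 1.5758 tilt [-0.0062 -0.0072 -1.    ] w 15.0 F [-0.2 -1.  -1.4]
shift tool mm [ 6.   3.7 31.5]
turn [-0.006  0.007  0.005]
shift in final-yaw axes [ 5.8  3.4 31.6]
```

Call:
servo_tool(targets="-0.006 0.007 0.005 6 4 0 8;0 0 0 0 0 0 8;0 0 0 0 0 8 8;0 0 0 0 0 8 8;0 0 0 0 0 0 8;0 0 0 0 0 0 8")

```text
time: 20.57
tool_pos: [0.4499, 0.3011, 0.2123]
tcp_rot: [2.228, 2.213, -0.002]
wrist_force: [-0.0, 0.3, -1.9]
width: 0.175
```

```bash
python3 - <<'E'
from h import *
plan(.4463,.3053,.20,np.pi/2)
snap('side','s18'); crop('s18','v18',170,90,270,190,6)
E
```

```text
t 20.57 pos [0.4499 0.3011 0.2123] a 1.5641 tilt [ 2.0e-04 -1.6e-03 -1.0e+00] w 15.0 F [-0.   0.3 -1.9]
shift tool mm [ 4.2 -3.6 12.3]
turn [ 0.     0.002 -0.007]
shift in final-yaw axes [ 4.2 -3.6 12.3]
```

View pics/v18.png

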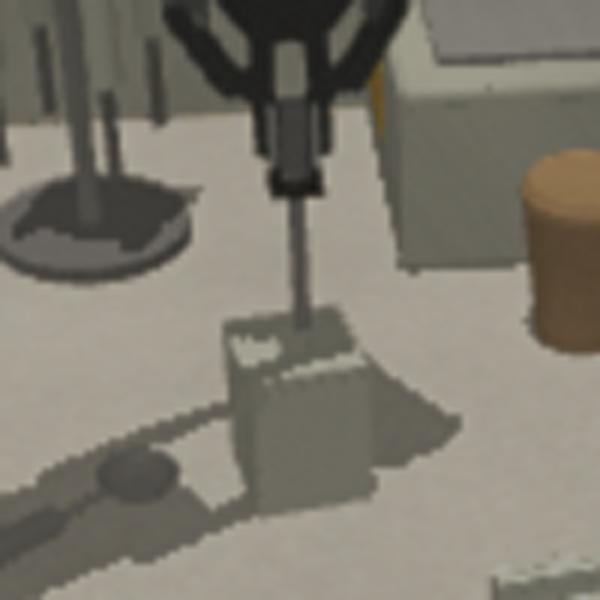

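Call:
servo_tool(targets="0 0.002 -0.007 5 -4 0 8;0 0 0 0 0 0 8;0 0 0 0 0 0 8")

```text
time: 20.87
tool_pos: [0.4454, 0.3062, 0.2119]
tcp_rot: [-2.221, -2.221, 0.001]
wrist_force: [-0.2, -0.4, -0.8]
width: 0.169
```

```bash
python3 - <<'E'
from h import *
plan(.4463,.3053,.20,np.pi/2)
snap('side','s18'); crop('s18','v18',200,130,240,170,14)
E
```

```text
t 20.87 pos [0.4454 0.3062 0.2119] a 1.5712 tilt [-8.e-04  1.e-04 -1.e+00] w 14.4 F [-0.2 -0.4 -0.8]
shift tool mm [-0.9  0.9 11.9]
turn [-0.001 -0.     0.   ]
shift in final-yaw axes [-0.9  0.9 11.9]
```

View pics/v18.png

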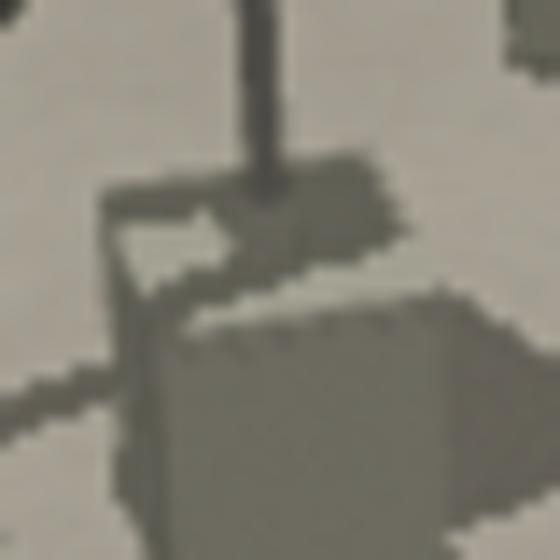

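Call:
servo_tool(targets="0 0 0 -1 1 8 8;0 0 0 0 0 8 8;0 0 0 0 0 6 8;0 0 0 0 0 0 8;0 0 0 0 0 0 8")

```text
time: 21.33
tool_pos: [0.4463, 0.3056, 0.1879]
tcp_rot: [-2.22, -2.223, -0.001]
wrist_force: [-0.3, 0.7, -0.9]
width: 0.172
```

```bash
python3 - <<'E'
from h import *
plan(.4463,.3053,.12,np.pi/2)
snap('side','s18'); crop('s18','v18',200,130,240,170,14)
E
```

```text
t 21.33 pos [0.4463 0.3056 0.1879] a 1.5721 tilt [-1.e-04  6.e-04 -1.e+00] w 14.7 F [-0.3  0.7 -0.9]
shift tool mm [-0.3 -0.  67.9]
turn [-0.    -0.001  0.001]
shift in final-yaw axes [-0.3 -0.  67.9]
```

View pics/v18.png

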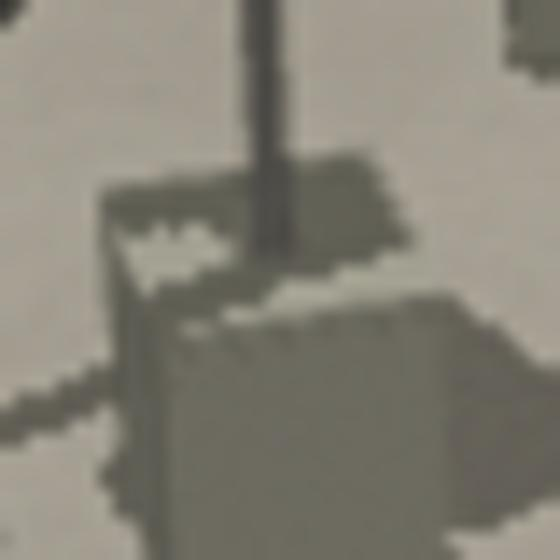

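Call:
servo_tool(targets="0 0 0 0 0 14 8;0 0 0 0 0 14 8;0 0 0 0 0 14 8;0 0 0 0 0 14 8;0 0 0 0 0 8 8;0 0 0 0 0 0 8;0 0 0 0 0 0 8")

```text
time: 21.97
tool_pos: [0.4466, 0.3062, 0.1235]
tcp_rot: [-2.22, -2.222, -0.002]
wrist_force: [-0.1, -0.6, -1.5]
width: 0.172
```

```bash
python3 - <<'E'
from h import *
plan(.4463,.3053,.11,np.pi/2)
E
```

```text
t 21.97 pos [0.4466 0.3062 0.1235] a 1.5716 tilt [-0.      0.0017 -1.    ] w 14.7 F [-0.1 -0.6 -1.5]
shift tool mm [-0.9 -0.3 13.5]
turn [-0.    -0.002  0.001]
shift in final-yaw axes [-0.9 -0.3 13.5]
```

Call:
servo_tool(targets="0 0 0 -1 0 8 8;0 0 0 0 0 5 8;0 0 0 0 0 1 8;0 0 0 0 0 0 8")

```text
time: 22.3
tool_pos: [0.4484, 0.3061, 0.1108]
tcp_rot: [-2.22, -2.222, -0.009]
wrist_force: [-0.0, -0.7, -2.3]
width: 0.176
```

```bash
python3 - <<'E'
from h import *
plan(.4463,.3053,.11,np.pi/2)
snap('side','s18'); crop('s18','v18',170,90,270,190,6)
E
```

```text
t 22.3 pos [0.4484 0.3061 0.1108] a 1.5716 tilt [ 0.0039  0.004  -1.    ] w 15.0 F [-0.  -0.7 -2.3]
shift tool mm [-0.8 -2.2  0.8]
turn [ 0.004 -0.004  0.001]
shift in final-yaw axes [-0.8 -2.1  0.8]
```

View pics/v18.png

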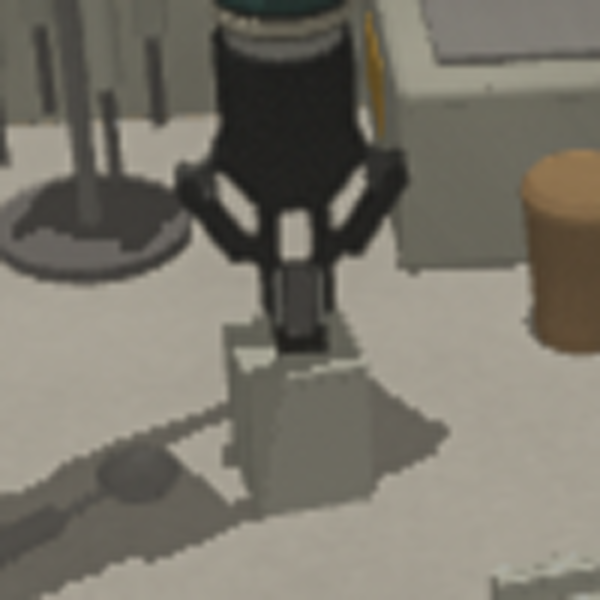

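Seated (within ~1 mm). Release and rise.

Call:
servo_tool(targets="0 0 0 0 0 0 40;0 0 0 0 0 0 40;0 0 0 0 0 0 40;0 0 0 0 0 0 40;0 0 0 0 0 0 40")

```text
time: 22.77
tool_pos: [0.4505, 0.3074, 0.1137]
tcp_rot: [2.22, 2.222, 0.017]
wrist_force: [-0.2, 0.0, 0.1]
width: 0.468
```

Call:
servo_tool(targets="0 0 0 0 0 -10 40;0 0 0 0 0 -25 40;0 0 0 0 0 -30 40;0 0 0 0 0 -30 40;0 0 0 0 0 -20 40;0 0 0 0 0 0 40")

```text
time: 23.27
tool_pos: [0.4481, 0.3057, 0.235]
tcp_rot: [2.22, 2.222, 0.011]
wrist_force: [0.6, 0.6, 0.6]
width: 0.467
```

Call:
servo_tool(targets="0 0 0 -35 -5 0 40;0 0 0 -35 -5 0 40;0 0 0 -35 -5 0 40;0 0 0 -35 -5 0 40;0 0 0 -35 -5 0 40;0 0 0 -35 -5 0 40;0 0 0 0 0 0 40")

```text
time: 23.85
tool_pos: [0.4185, 0.0911, 0.2354]
tcp_rot: [2.209, 2.228, 0.023]
wrist_force: [0.7, -0.5, 0.2]
width: 0.467
```

```bash
python3 - <<'E'
from h import *
plan(.43,-.2995,.22,-.02)
snap('side','s19'); snap('top','t19')
E
```

```text
t 23.85 pos [0.4185 0.0911 0.2354] a 1.5796 tilt [ 0.013   0.0079 -0.9999] w 39.9 F [ 0.7 -0.5  0.2]
shift tool mm [-390.8    8.    12.4]
turn [ 0.004 -0.017  1.599]
shift in final-yaw axes [ 19.4 390.3  15.4]
```

View pics/s19.png

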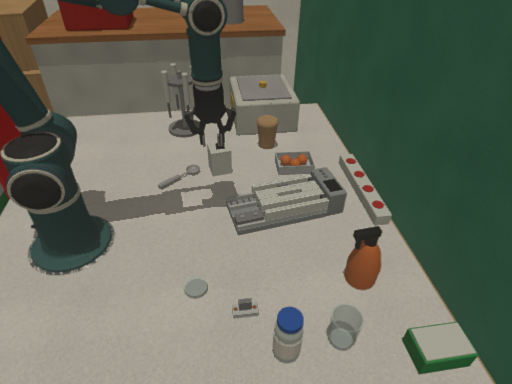

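View pics/t19.png

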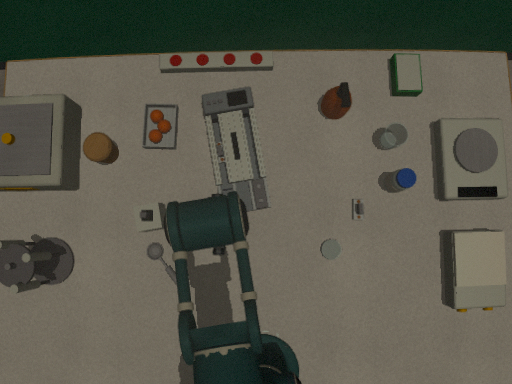

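```bash
python3 - <<'E'
from h import *
crop('t19','b19',335,185,385,235,12)
crop('s19','c19',220,285,270,335,12)
E
```

```text
(no output)
```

View pics/b19.png

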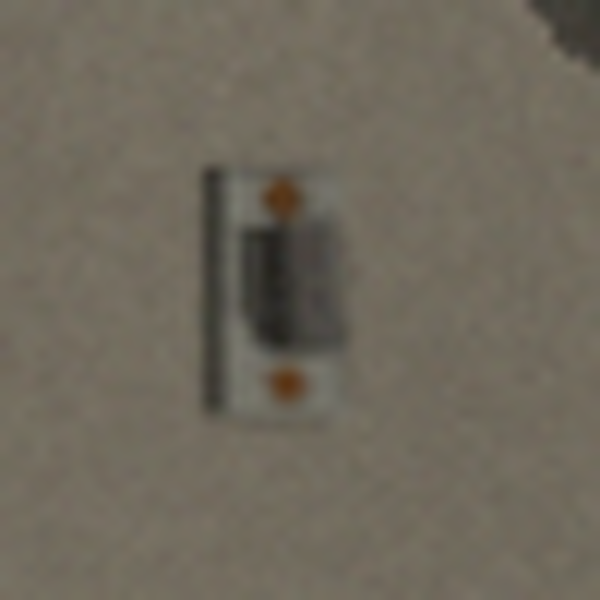

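View pics/c19.png

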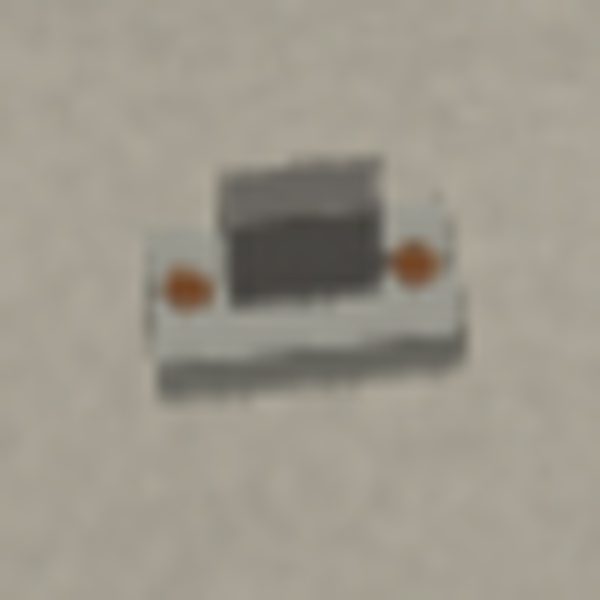

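```bash
python3 - <<'E'
from h import *
t=load('t19');s=load('s19')
T=lambda X,Y:at_z(t,(X+.5)/12-.5+335,(Y+.5)/12-.5+185,.016)[:2]
S=lambda X,Y:at_z(s,(X+.5)/12-.5+220,(Y+.5)/12-.5+285,.016)[:2]
for a,b in ((T(284,198),T(288,383)),(S(414,264),S(187,289))):
    d=a-b;print((a+b)/2,np.hypot(*d),np.arctan2(d[1],d[0]))
E
```

```text
[ 0.46199857 -0.28713426] 0.04471624469149333 -0.01687485791178316
[ 0.46057954 -0.29026564] 0.044993989267388686 -0.01198960894483271
```

Call:
servo_tool(targets="0.004 -0.017 0 -38 1 0 40;0 0 0 -38 1 0 40;0 0 0 -38 1 0 40;0 0 0 -38 1 0 40;0 0 0 -38 1 0 40;0 0 0 -38 1 0 40;0 0 0 -38 1 0 40;0 0 0 -38 1 0 40")

```text
time: 24.62
tool_pos: [0.4392, -0.2041, 0.2354]
tcp_rot: [2.175, 2.254, 0.021]
wrist_force: [0.7, 0.3, 0.9]
width: 0.467
```

Call:
servo_tool(targets="0 0 0 0 0 0 40;0 0 0.12 0 0 0 40;0 0 0.12 0 0 0 40;0 0 0.12 0 0 0 40;0 0 0.12 0 0 0 40;0 0 0.12 0 0 0 40;0 0 0.12 0 0 0 40;0 0 0.12 0 0 0 40")

```text
time: 25.28
tool_pos: [0.4481, -0.2021, 0.2324]
tcp_rot: [-2.933, -1.124, -0.026]
wrist_force: [-0.0, -0.1, -0.8]
width: 0.468
```

Call:
servo_tool(targets="0 0 0.12 0 0 0 40;0 0 0.12 0 0 0 40;0 0 0.12 0 0 0 40;0 0 0.12 0 0 0 40;0 0 0.12 0 0 0 40;0 0 0.12 0 0 0 40;0 0 0 0 0 0 40")

```text
time: 25.87
tool_pos: [0.4559, -0.1892, 0.2297]
tcp_rot: [-3.127, 0.023, -0.022]
wrist_force: [0.7, -0.7, 0.7]
width: 0.467
```

```bash
python3 - <<'E'
from h import *
plan(.461,-.289,.10,-.014)
E
```

```text
t 25.87 pos [ 0.4559 -0.1892  0.2297] a -0.0145 tilt [ 0.0141  0.0139 -0.9998] w 39.9 F [ 0.7 -0.7  0.7]
shift tool mm [  4.7 101.5 128.4]
turn [-0.014 -0.014 -0.   ]
shift in final-yaw axes [  6.4  99.7 129.7]
```

Call:
servo_tool(targets="-0.014 -0.014 0 2 30 5 40;0 0 0 2 30 10 40;0 0 0 2 30 15 40;0 0 0 0 8 20 40;0 0 0 0 0 20 40;0 0 0 0 0 20 40;0 0 0 0 0 0 40;0 0 0 0 0 0 40")

```text
time: 26.53
tool_pos: [0.472, -0.2824, 0.1364]
tcp_rot: [-3.14, -0.043, -0.008]
wrist_force: [-0.1, 0.1, -0.0]
width: 0.468
```

```bash
python3 - <<'E'
from h import *
plan(.461,-.289,.06,-.014)
E
```

```text
t 26.53 pos [ 0.472  -0.2824  0.1364] a 0.0273 tilt [ 0.0054  0.0011 -1.    ] w 39.9 F [-0.1  0.1 -0. ]
shift tool mm [-11.6   6.4  76.4]
turn [-0.001 -0.005  0.041]
shift in final-yaw axes [-10.9   6.8  76.4]
```

Call:
servo_tool(targets="0 -0.005 0.041 -11 7 0 40;0 0 0 0 0 0 40;0 0 0 0 0 20 40;0 0 0 0 0 20 40;0 0 0 0 0 20 40;0 0 0 0 0 16 40;0 0 0 0 0 0 40;0 0 0 0 0 0 40")

```text
time: 27.2
tool_pos: [0.4685, -0.2932, 0.0705]
tcp_rot: [3.132, -0.017, 0.026]
wrist_force: [0.5, 0.3, -0.1]
width: 0.467
```

```bash
python3 - <<'E'
from h import *
plan(.461,-.289,.022,-.014)
snap('side','s20'); crop('s20','v20',200,230,300,330,6)
E
```

```text
t 27.2 pos [ 0.4685 -0.2932  0.0705] a -0.0105 tilt [ 0.0164 -0.0098 -0.9998] w 39.9 F [ 0.5  0.3 -0.1]
shift tool mm [-8.3 -4.5 48.4]
turn [ 0.01  -0.017  0.003]
shift in final-yaw axes [-7.5 -4.1 48.5]
```

View pics/v20.png

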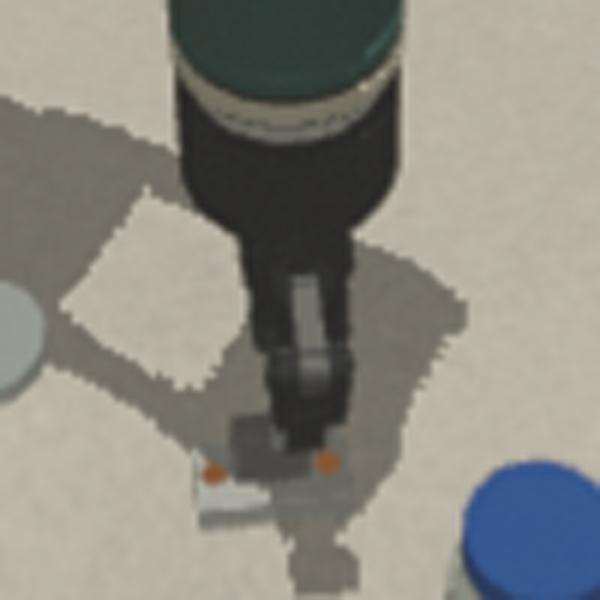

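Call:
servo_tool(targets="0.01 -0.017 0.003 -8 -4 0 40;0 0 0 0 0 0 40;0 0 0 0 0 12 40;0 0 0 0 0 12 40;0 0 0 0 0 0 40;0 0 0 0 0 0 40")

```text
time: 27.75
tool_pos: [0.4634, -0.2912, 0.0508]
tcp_rot: [3.137, -0.022, 0.011]
wrist_force: [-0.2, -0.3, -0.0]
width: 0.47
```

```bash
python3 - <<'E'
from h import *
plan(.460,-.289,.022,-.014)
E
```

```text
t 27.75 pos [ 0.4634 -0.2912  0.0508] a -0.0138 tilt [ 0.0068 -0.0047 -1.    ] w 40.1 F [-0.2 -0.3 -0. ]
shift tool mm [-3.7 -2.3 28.8]
turn [ 0.005 -0.007  0.   ]
shift in final-yaw axes [-3.5 -2.2 28.8]
```

Call:
servo_tool(targets="0.005 -0.007 0 -4 -2 0 40;0 0 0 0 0 0 40;0 0 0 0 0 12 40;0 0 0 0 0 12 40;0 0 0 0 0 7 40;0 0 0 0 0 0 40;0 0 0 0 0 0 40")

```text
time: 28.33
tool_pos: [0.4582, -0.2883, 0.0151]
tcp_rot: [-3.139, 0.022, 0.005]
wrist_force: [-0.5, 0.3, 1.1]
width: 0.468
```

```bash
python3 - <<'E'
from h import *
plan(.460,-.289,.022,-.014)
snap('side','s20'); crop('s20','v20',200,230,300,330,6)
E
```

```text
t 28.33 pos [ 0.4582 -0.2883  0.0151] a -0.0138 tilt [-0.0029  0.0024 -1.    ] w 40.0 F [-0.5  0.3  1.1]
shift tool mm [ 1.8  0.6 -6.9]
turn [-0.002  0.003  0.   ]
shift in final-yaw axes [ 1.8  0.6 -6.9]
```

View pics/v20.png

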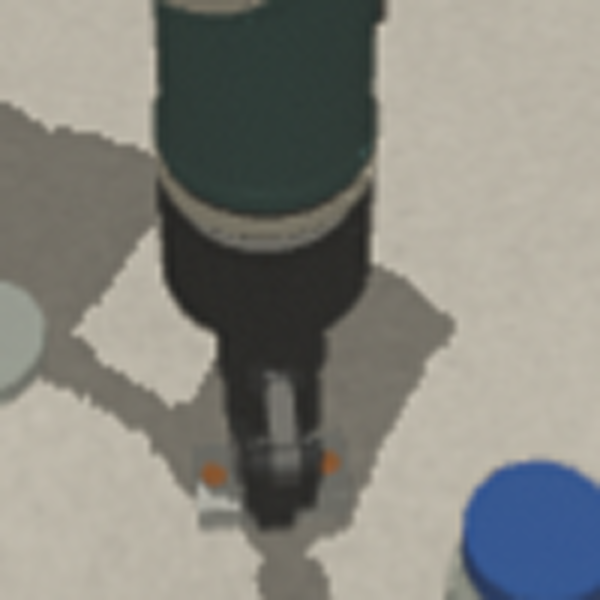

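Call:
servo_tool(targets="0 0 0 0 0 -7 40;0 0 0 0 0 0 40;0 0 0 0 0 0 5;0 0 0 0 0 0 5;0 0 0 0 0 0 5;0 0 0 0 0 0 5;0 0 0 0 0 0 5;0 0 0 0 0 0 5")

```text
time: 29.05
tool_pos: [0.4592, -0.2891, 0.0247]
tcp_rot: [-3.141, 0.022, 0.001]
wrist_force: [0.4, -0.9, -1.9]
width: 0.117
```

Call:
servo_tool(targets="0 0 0 0 0 -15 5;0 0 0 0 0 -20 5;0 0 0 0 0 -20 5;0 0 0 0 0 -20 5;0 0 0 0 0 -20 5;0 0 0 0 0 -20 5;0 0 0 0 0 0 5;0 0 0 0 0 0 5")

```text
time: 29.72
tool_pos: [0.4559, -0.2868, 0.1398]
tcp_rot: [-3.135, 0.022, 0.014]
wrist_force: [-0.7, -0.2, -1.3]
width: 0.121
```

```bash
python3 - <<'E'
from h import *
plan(*rd(-96,45),.15,.147)
snap('side','s21'); crop('s21','v21',200,200,300,300,6)
E
```

```text
t 29.72 pos [ 0.4559 -0.2868  0.1398] a -0.0138 tilt [-0.0086  0.0064 -0.9999] w 10.3 F [-0.7 -0.2 -1.3]
shift tool mm [  36.8 -373.8   -8.1]
turn [-0.007  0.008 -0.161]
shift in final-yaw axes [  96.3 -363.   -10.2]
```

View pics/v21.png

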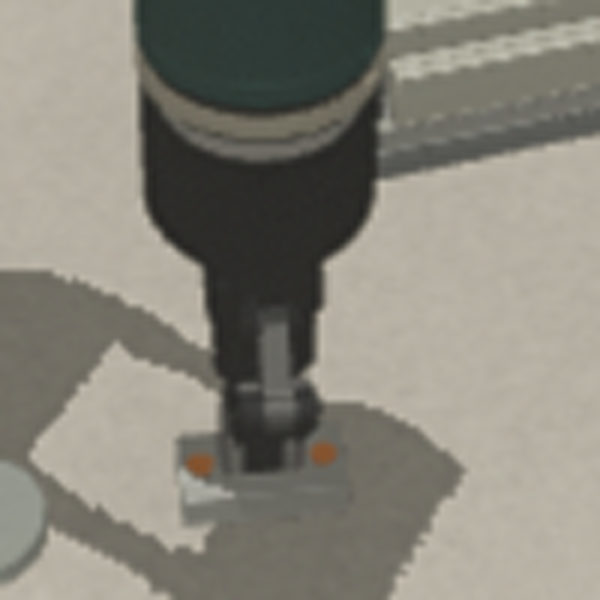

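Call:
servo_tool(targets="-0.007 0.008 -0.08 0 0 -3 5;0 0 -0.081 0 0 -3 5;0 0 0 9 -36 -2 5;0 0 0 9 -36 -2 5;0 0 0 9 -36 -2 5;0 0 0 9 -36 -2 5;0 0 0 9 -36 -2 5;0 0 0 0 0 0 5")

```text
time: 30.43
tool_pos: [0.4667, -0.0954, 0.1427]
tcp_rot: [-3.126, -0.23, 0.024]
wrist_force: [-0.1, -0.7, -1.4]
width: 0.125
```

```bash
python3 - <<'E'
from h import *
plan(*rd(-94,45),.15,.147)
E
```

```text
t 30.43 pos [ 0.4667 -0.0954  0.1427] a 0.147 tilt [-0.0159  0.0064 -0.9999] w 10.7 F [-0.1 -0.7 -1.4]
shift tool mm [  59.4 -175.4   -6.6]
turn [-0.009  0.015 -0.   ]
shift in final-yaw axes [  59.5 -175.3   -7.3]
```

Call:
servo_tool(targets="-0.009 0.015 0 11 -34 -2 5;0 0 0 12 -35 -2 5;0 0 0 12 -35 -2 5;0 0 0 12 -35 -2 5;0 0 0 10 -28 -2 5;0 0 0 0 0 0 5;0 0 0 0 0 0 5;0 0 0 0 0 0 5")

```text
time: 31.1
tool_pos: [0.492, 0.0851, 0.1394]
tcp_rot: [3.131, 0.235, -0.028]
wrist_force: [-0.2, 0.3, -1.2]
width: 0.116
```

```bash
python3 - <<'E'
from h import *
plan(*rd(-94,45),.08,.147)
E
```

```text
t 31.1 pos [0.492  0.0851 0.1394] a 0.1497 tilt [-0.0175 -0.0029 -0.9998] w 9.9 F [-0.2  0.3 -1.2]
shift tool mm [ 9.1 -0.4 59.2]
turn [0.    0.018 0.003]
shift in final-yaw axes [ 8.  -0.4 59.4]
```

Call:
servo_tool(targets="0 0.018 0.003 8 0 0 5;0 0 0 0 0 0 5;0 0 0 0 0 14 5;0 0 0 0 0 14 5;0 0 0 0 0 14 5;0 0 0 0 0 10 5;0 0 0 0 0 0 5;0 0 0 0 0 0 5")

```text
time: 31.77
tool_pos: [0.5003, 0.0773, 0.0833]
tcp_rot: [3.132, 0.211, 0.001]
wrist_force: [0.7, 0.0, -1.0]
width: 0.12
```

```bash
python3 - <<'E'
from h import *
plan(*rd(-94,45),.058,.147)
snap('side','s22'); crop('s22','v22',215,160,290,235,9)
E
```

```text
t 31.77 pos [0.5003 0.0773 0.0833] a 0.1346 tilt [ 9.0e-04 -2.2e-03 -1.0e+00] w 10.2 F [ 0.7  0.  -1. ]
shift tool mm [ 0.9 -9.4 25.3]
turn [ 0.002 -0.001 -0.012]
shift in final-yaw axes [ 1.  -9.4 25.3]
```

View pics/v22.png

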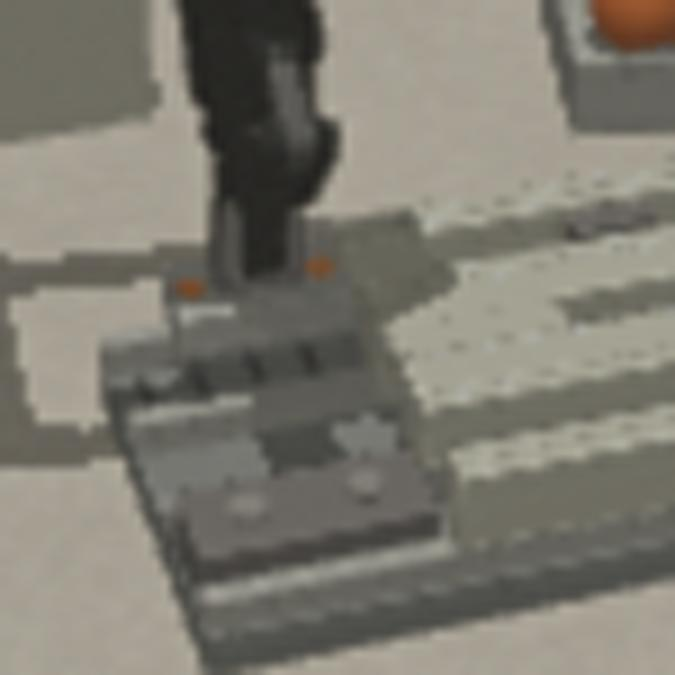

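Call:
servo_tool(targets="0.002 0 -0.012 1 -9 0 5;0 0 0 0 0 0 5;0 0 0 0 0 0 5;0 0 0 0 0 7 5;0 0 0 0 0 7 5;0 0 0 0 0 0 5;0 0 0 0 0 0 5")

```text
time: 32.4
tool_pos: [0.503, 0.0878, 0.0717]
tcp_rot: [-3.133, -0.232, -0.012]
wrist_force: [-0.4, 1.1, -1.1]
width: 0.116
```

```bash
python3 - <<'E'
from h import *
plan(*rd(-94,45),.045,.147)
E
```

```text
t 32.4 pos [0.503  0.0878 0.0717] a 0.1481 tilt [ 7.4e-03  9.0e-04 -1.0e+00] w 9.9 F [-0.4  1.1 -1.1]
shift tool mm [-3.4  0.6 26.7]
turn [ 0.    -0.007  0.001]
shift in final-yaw axes [-3.2  0.6 26.7]
```

Call:
servo_tool(targets="0 -0.007 0.001 -3 0 7 5;0 0 0 0 0 7 5;0 0 0 0 0 0 5;0 0 0 0 0 0 5")

```text
time: 32.73
tool_pos: [0.4993, 0.0873, 0.0556]
tcp_rot: [3.133, 0.231, -0.002]
wrist_force: [0.5, 0.5, -1.2]
width: 0.121
```

```bash
python3 - <<'E'
from h import *
plan(*rd(-94,45),.045,.147)
snap('side','s22'); crop('s22','v22',215,160,290,235,9)
E
```

```text
t 32.73 pos [0.4993 0.0873 0.0556] a 0.1471 tilt [-1.5e-03 -5.0e-04 -1.0e+00] w 10.3 F [ 0.5  0.5 -1.2]
shift tool mm [ 0.6  0.6 10.6]
turn [0.    0.002 0.   ]
shift in final-yaw axes [ 0.6  0.6 10.6]
```

View pics/v22.png

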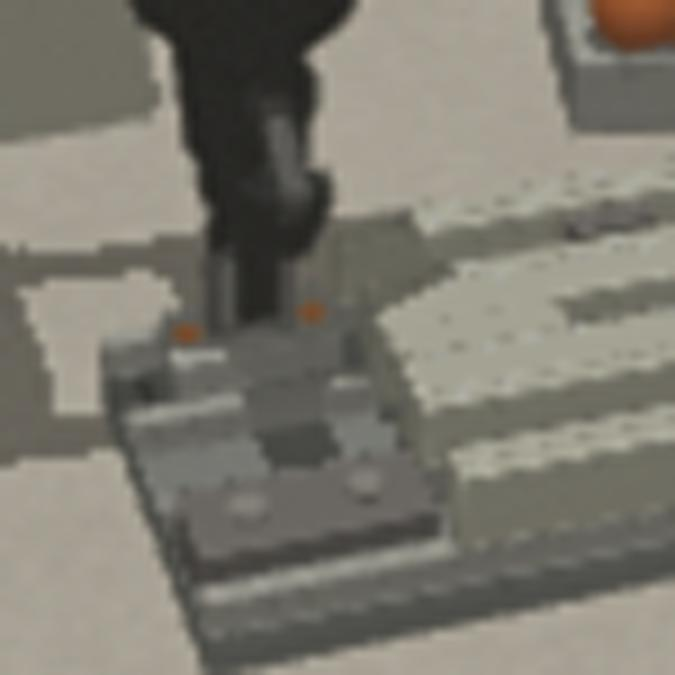

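Looks the same as the first bar; lower and release.

Call:
servo_tool(targets="0 0 0 0 0.5 5 5;0 0 0 0 0 4 5;0 0 0 0 0 2 5;0 0 0 0 0 0 5")

```text
time: 33.12
tool_pos: [0.5, 0.0867, 0.044]
tcp_rot: [3.133, 0.231, -0.0]
wrist_force: [0.1, 0.5, 0.6]
width: 0.12
```

```bash
python3 - <<'E'
from h import *
plan(*rd(-94,45),.045,.147)
snap('side','s22'); crop('s22','v22',215,160,290,235,9)
E
```

```text
t 33.12 pos [0.5    0.0867 0.044 ] a 0.147 tilt [-2.e-04 -4.e-04 -1.e+00] w 10.3 F [0.1 0.5 0.6]
shift tool mm [-0.1 -0.1 -1. ]
turn [ 0.  0. -0.]
shift in final-yaw axes [-0.1 -0.1 -1. ]
```

View pics/v22.png

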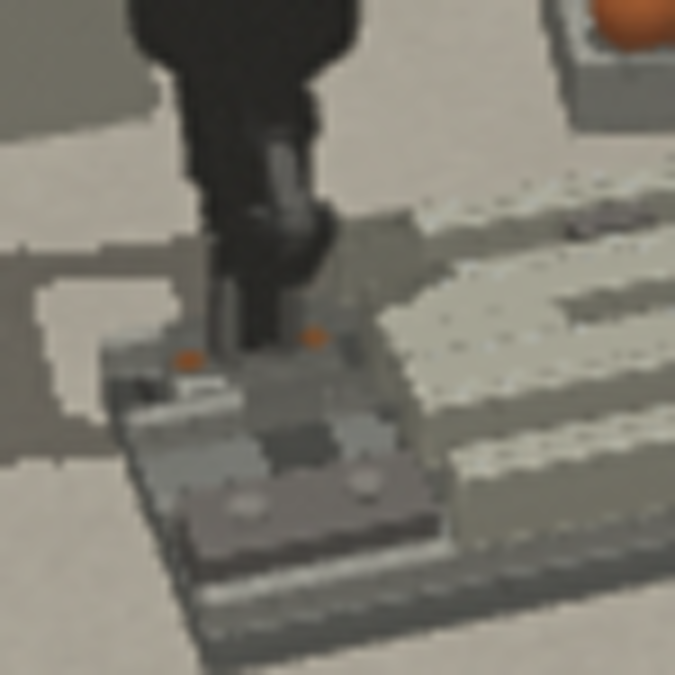

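Call:
servo_tool(targets="0 0 0 0 0 0 40;0 0 0 0 0 0 40;0 0 0 0 0 0 40;0 0 0 0 0 0 40")

```text
time: 33.5
tool_pos: [0.5006, 0.0868, 0.0448]
tcp_rot: [3.133, 0.231, 0.001]
wrist_force: [0.4, -0.5, 0.6]
width: 0.466
```

Call:
servo_tool(targets="0 0 0 0 0 -15 40;0 0 0 0 0 -30 40;0 0 0 0 0 -35 40;0 0 0 0 0 -35 40;0 0 0 0 0 -35 40;0 0 0 0 0 -35 40;0 0 0 0 0 -10 40;0 0 0 0 0 0 40")

```text
time: 34.17
tool_pos: [0.4977, 0.0865, 0.2469]
tcp_rot: [3.132, 0.231, -0.009]
wrist_force: [-0.2, 0.7, 0.1]
width: 0.469
```

Call:
servo_tool(targets="0 0 0 -2 -36 0 40;0 0 0 -3 -36 0 40;0 0 0 -3 -36 0 40;0 0 0 -3 -36 0 40;0 0 0 -3 -36 0 40;0 0 0 -3 -32 0 40;0 0 0 0 0 0 40")

```text
time: 34.75
tool_pos: [0.448, 0.2981, 0.2396]
tcp_rot: [3.13, 0.215, -0.012]
wrist_force: [-0.7, 0.7, 1.1]
width: 0.47
```

Call:
servo_tool(targets="0 0 -0.12 0 0 0 40;0 0 -0.12 0 0 0 40;0 0 -0.12 0 0 0 40;0 0 -0.12 0 0 0 40;0 0 -0.12 0 0 0 40;0 0 -0.12 0 0 0 40;0 0 -0.12 0 0 0 40;0 0 -0.12 0 0 0 40")

```text
time: 35.42
tool_pos: [0.4406, 0.2947, 0.2229]
tcp_rot: [2.646, 1.691, -0.051]
wrist_force: [0.6, -0.1, -0.6]
width: 0.465
```

```bash
python3 - <<'E'
from h import *
plan(.447,.306,.18,np.pi/2)
snap('side','s23')
E
```

```text
t 35.42 pos [0.4406 0.2947 0.2229] a 1.1374 tilt [-0.0267 -0.0182 -0.9995] w 39.7 F [ 0.6 -0.1 -0.6]
shift tool mm [14.1  1.7 42.5]
turn [-0.022  0.024 -0.434]
shift in final-yaw axes [11.3  6.4 42.9]
```

View pics/s23.png

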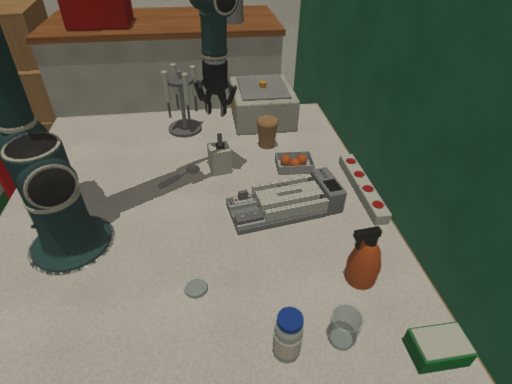

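Call:
servo_tool(targets="-0.02 0.02 -0.11 0 0 0 40;0 0 -0.11 0 0 0 40;0 0 -0.11 0 0 0 40;0 0 -0.1 0 0 0 40;0 0 0 0 0 0 40;0 0 0 0 0 0 40")

```text
time: 35.97
tool_pos: [0.4374, 0.2895, 0.2134]
tcp_rot: [2.216, 2.223, -0.028]
wrist_force: [-0.0, 0.4, 0.2]
width: 0.468
```

```bash
python3 - <<'E'
from h import *
plan(.447,.306,.18,np.pi/2)
crop('s23','v23',200,120,250,180,10)
E
```

```text
t 35.97 pos [0.4374 0.2895 0.2134] a 1.5741 tilt [-0.0109 -0.0146 -0.9998] w 39.9 F [-0.   0.4  0.2]
shift tool mm [17.  10.  33.1]
turn [-0.011  0.015  0.003]
shift in final-yaw axes [16.5  9.6 33.4]
```

View pics/v23.png

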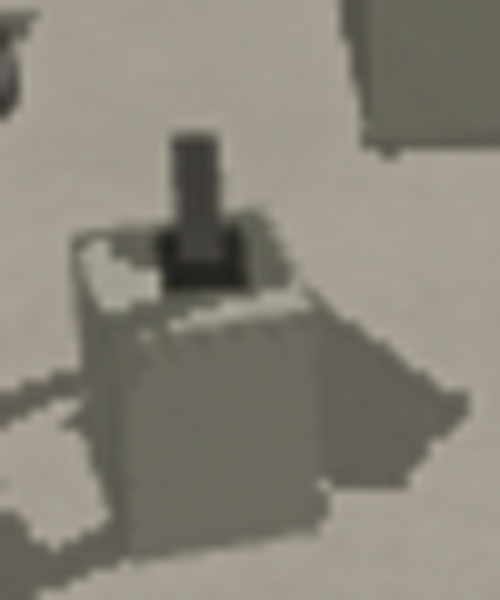

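Call:
servo_tool(targets="-0.011 0.015 0.003 8 5 0 40;0 0 0 8 5 0 40;0 0 0 0 0 0 40;0 0 0 0 0 15 40;0 0 0 0 0 15 40;0 0 0 0 0 15 40;0 0 0 0 0 0 40;0 0 0 0 0 0 40")

```text
time: 36.63
tool_pos: [0.4505, 0.3088, 0.1668]
tcp_rot: [-2.238, -2.205, -0.007]
wrist_force: [0.2, -0.2, 0.6]
width: 0.468
```

```bash
python3 - <<'E'
from h import *
plan(.448,.306,.11,np.pi/2)
snap('side','s24')
crop('s24','v24',170,70,270,190,6)
E
```

```text
t 36.63 pos [0.4505 0.3088 0.1668] a 1.556 tilt [ 0.0031  0.0033 -1.    ] w 40.0 F [ 0.2 -0.2  0.6]
shift tool mm [-3.1 -2.6 56.8]
turn [ 0.003 -0.003 -0.015]
shift in final-yaw axes [-2.8 -2.5 56.8]
```

View pics/v24.png

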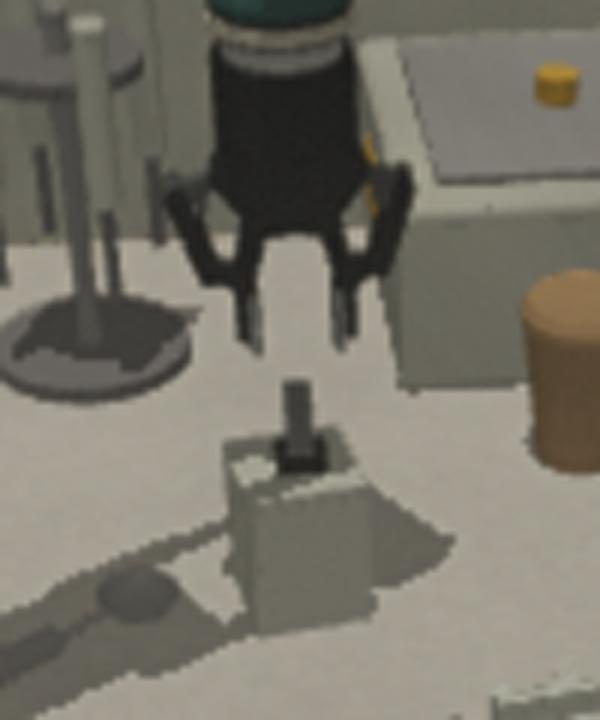

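Call:
servo_tool(targets="0.003 -0.003 -0.015 -3 -2 0 40;0 0 0 0 0 0 40;0 0 0 0 0 15 40;0 0 0 0 0 15 40;0 0 0 0 0 14 40;0 0 0 0 0 8 40;0 0 0 0 0 0 40;0 0 0 0 0 0 40")

```text
time: 37.35
tool_pos: [0.4533, 0.3086, 0.1217]
tcp_rot: [2.218, 2.22, 0.02]
wrist_force: [-0.0, -0.1, -0.2]
width: 0.469
```

```bash
python3 - <<'E'
from h import *
plan(.448,.306,.11,np.pi/2)
snap('side','s24')
crop('s24','v24',170,70,270,190,6)
E
```

```text
t 37.35 pos [0.4533 0.3086 0.1217] a 1.5719 tilt [ 0.0114  0.007  -0.9999] w 40.0 F [-0.  -0.1 -0.2]
shift tool mm [-2.7 -5.4 11.6]
turn [ 0.011 -0.007  0.001]
shift in final-yaw axes [-2.6 -5.3 11.7]
```

View pics/v24.png

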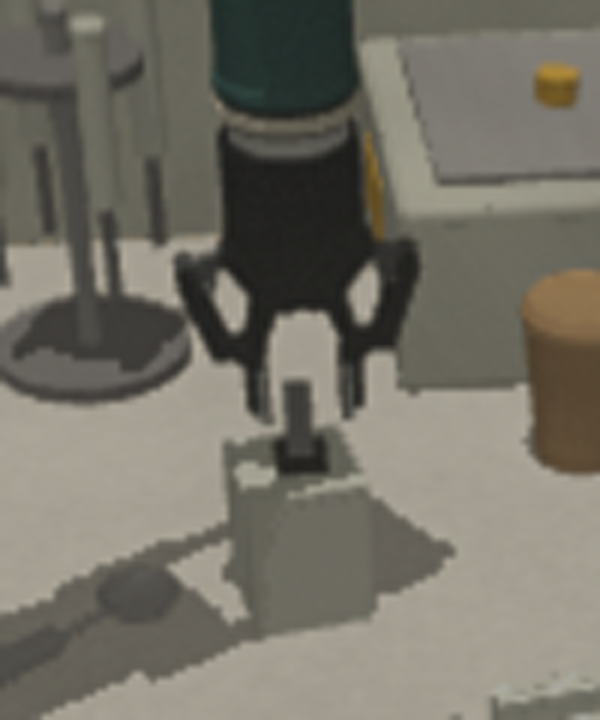

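Call:
servo_tool(targets="0.011 -0.007 0 -3 -5 4 40;0 0 0 0 0 6 40;0 0 0 0 0 0 40;0 0 0 0 0 0 40")

```text
time: 37.73
tool_pos: [0.4496, 0.3064, 0.1139]
tcp_rot: [2.22, 2.222, 0.006]
wrist_force: [0.8, -0.8, 0.5]
width: 0.467
```

```bash
python3 - <<'E'
from h import *
plan(.448,.306,.11,np.pi/2)
E
```

```text
t 37.73 pos [0.4496 0.3064 0.1139] a 1.5718 tilt [ 0.0035  0.002  -1.    ] w 39.9 F [ 0.8 -0.8  0.5]
shift tool mm [-0.4 -1.6  3.9]
turn [ 0.004 -0.002  0.001]
shift in final-yaw axes [-0.4 -1.6  3.9]
```

Call:
servo_tool(targets="0.004 -0.002 0 0 -2 4 40;0 0 0 0 0 0 40;0 0 0 0 0 0 8;0 0 0 0 0 0 8;0 0 0 0 0 0 8;0 0 0 0 0 0 8;0 0 0 0 0 0 8;0 0 0 0 0 0 8", newtons=90)

```text
time: 38.4
tool_pos: [0.4478, 0.3067, 0.11]
tcp_rot: [-2.22, -2.223, -0.0]
wrist_force: [-0.3, -0.1, -0.5]
width: 0.174
```

Call:
servo_tool(targets="0 0 0 0 0 -15 8;0 0 0 0 0 -25 8;0 0 0 0 0 -25 8;0 0 0 0 0 -25 8;0 0 0 0 0 -25 8;0 0 0 0 0 -15 8;0 0 0 0 0 0 8;0 0 0 0 0 0 8")

```text
time: 39.07
tool_pos: [0.4451, 0.3046, 0.24]
tcp_rot: [-2.219, -2.221, 0.014]
wrist_force: [0.0, 0.5, -2.5]
width: 0.171
```

Call:
servo_tool(targets="0 0 0 -30 -2 0 8;0 0 0 -30 -2 0 8;0 0 0 -30 -2 0 8;0 0 0 -30 -2 0 8;0 0 0 -30 -2 0 8;0 0 0 -30 -2 0 8;0 0 0 -30 -2 0 8;0 0 0 0 0 0 8")

```text
time: 39.73
tool_pos: [0.424, 0.0867, 0.2266]
tcp_rot: [-2.205, -2.223, 0.04]
wrist_force: [0.1, 0.4, -1.5]
width: 0.175
```

Call:
servo_tool(targets="0 0 -0.074 0 0 0 8;0 0 -0.074 0 0 0 8;0 0 0 0 0 0 8;0 0 0 0 0 0 8")

```text
time: 40.07
tool_pos: [0.4198, 0.0843, 0.2194]
tcp_rot: [-2.031, -2.37, 0.05]
wrist_force: [0.4, 0.0, -1.4]
width: 0.173
```

```bash
python3 l.py -152 45 .18 s25
```

```text
t 40.07 pos [0.4198 0.0843 0.2194] a 1.7247 tilt [-0.0363 -0.011  -0.9993] w 14.7 F [ 0.4  0.  -1.4]
shift tool mm [-9.2 23.  38.6]
turn [-0.038  0.005  0.007]
shift in final-yaw axes [-9.3 21.6 39.4]
reader [-173.61879088   54.29275767]
```

View pics/vs25.png

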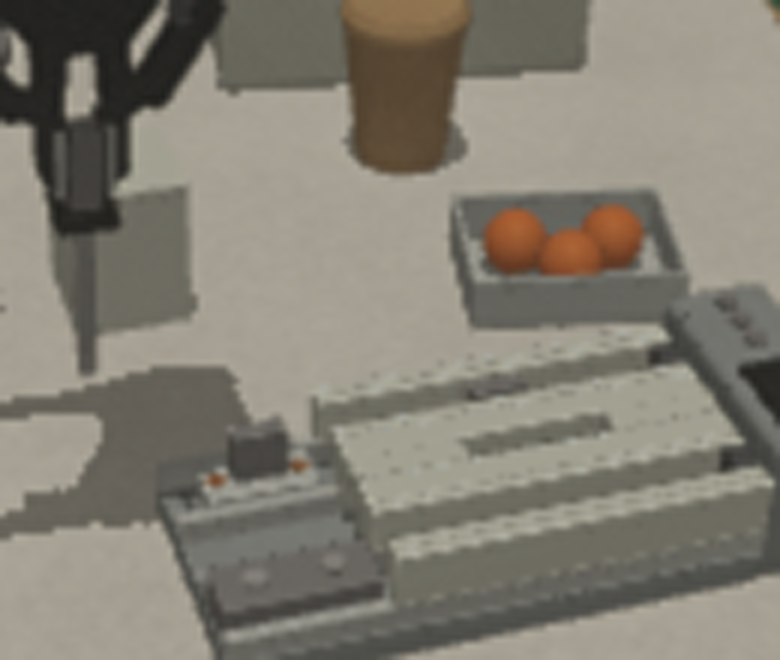

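Call:
servo_tool(targets="-0.038 0.005 0.007 0 0 0 8;0 0 0 0 0 0 8;0 0 0 -5 9 10 8;0 0 0 -5 9 10 8;0 0 0 0 0 12 8;0 0 0 0 0 12 8;0 0 0 0 0 0 8;0 0 0 0 0 0 8")

```text
time: 40.78
tool_pos: [0.4407, 0.0792, 0.1708]
tcp_rot: [-2.055, -2.373, 0.004]
wrist_force: [0.2, 0.4, -1.6]
width: 0.173
```

```bash
python3 l.py -152 45 .132 s26
```

```text
t 40.78 pos [0.4407 0.0792 0.1708] a 1.7143 tilt [-3.8e-03 -4.0e-04 -1.0e+00] w 14.7 F [ 0.2  0.4 -1.6]
shift tool mm [-1.2  1.9 38.8]
turn [-0.004 -0.    -0.003]
shift in final-yaw axes [-1.2  1.7 38.8]
reader [-153.72675852   46.20178802]
```

Call:
servo_tool(targets="-0.004 0 -0.003 -1 0 0 8;0 0 0 0 0 12 8;0 0 0 0 0 12 8;0 0 0 0 0 10 8;0 0 0 0 0 0 8;0 0 0 0 0 0 8")

```text
time: 41.33
tool_pos: [0.443, 0.0786, 0.1365]
tcp_rot: [2.05, 2.376, 0.006]
wrist_force: [0.4, 0.3, -1.0]
width: 0.173
```

```bash
python3 l.py -152 45 .132 s26
```

```text
t 41.33 pos [0.443  0.0786 0.1365] a 1.7176 tilt [ 5.2e-03  7.0e-04 -1.0e+00] w 14.8 F [ 0.4  0.3 -1. ]
shift tool mm [-0.2 -0.5  4.5]
turn [ 0.005  0.    -0.   ]
shift in final-yaw axes [-0.2 -0.4  4.5]
reader [-151.55193442   45.2451577 ]
```

View pics/vs26.png

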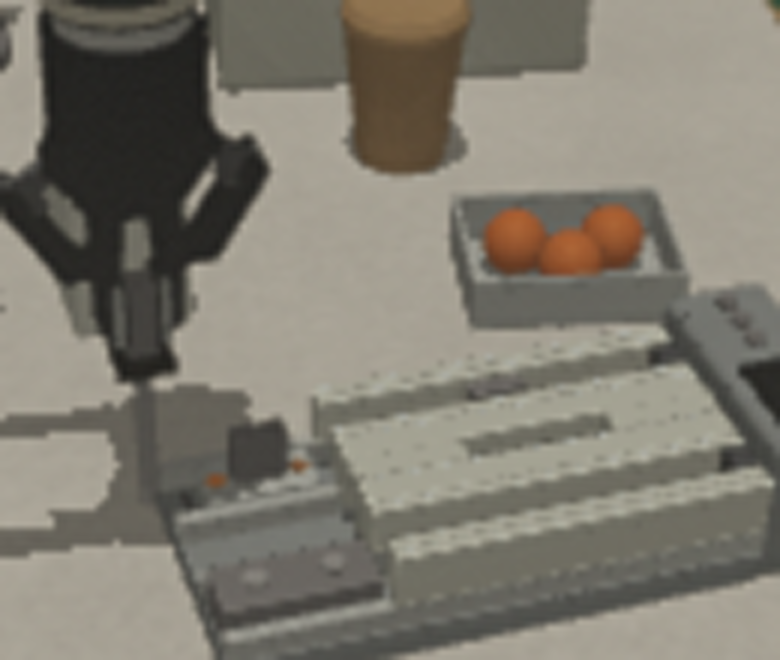

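Call:
servo_tool(targets="0.005 0 0 0 0 4 8;0 0 0 0 0 0 8;0 0 0 0 12 0 8;0 0 0 0 12 0 8;0 0 0 0 12 0 8;0 0 0 0 12 0 8;0 0 0 0 0 0 8")

```text
time: 41.97
tool_pos: [0.4945, 0.0862, 0.1338]
tcp_rot: [2.052, 2.377, 0.003]
wrist_force: [0.5, 0.4, -1.0]
width: 0.172
```

```bash
python3 l.py 0 45 .132 s27
```

```text
t 41.97 pos [0.4945 0.0862 0.1338] a 1.7175 tilt [ 2.3e-03  2.0e-04 -1.0e+00] w 14.7 F [ 0.5  0.4 -1. ]
shift tool mm [-0.2 99.4  2.1]
turn [ 0.002  0.    -0.   ]
shift in final-yaw axes [-0.2 99.4  1.8]
reader [-99.449205    45.22102619]
```

Call:
servo_tool(targets="0 0 0 0 12 0 8;0 0 0 0 12 0 8;0 0 0 0 12 0 8;0 0 0 0 0 0 8")

```text
time: 42.35
tool_pos: [0.5296, 0.0914, 0.1329]
tcp_rot: [-2.051, -2.377, 0.004]
wrist_force: [1.2, 0.2, -1.1]
width: 0.171
```

```bash
python3 l.py 8 45 .132 s28
```

```text
t 42.35 pos [0.5296 0.0914 0.1329] a 1.7177 tilt [-3.3e-03 -6.0e-04 -1.0e+00] w 14.6 F [ 1.2  0.2 -1.1]
shift tool mm [-0.3 72.   0.7]
turn [-0.003  0.    -0.   ]
shift in final-yaw axes [-0.3 72.   0.9]
reader [-63.95654685  45.2905696 ]
```

View pics/vs28.png

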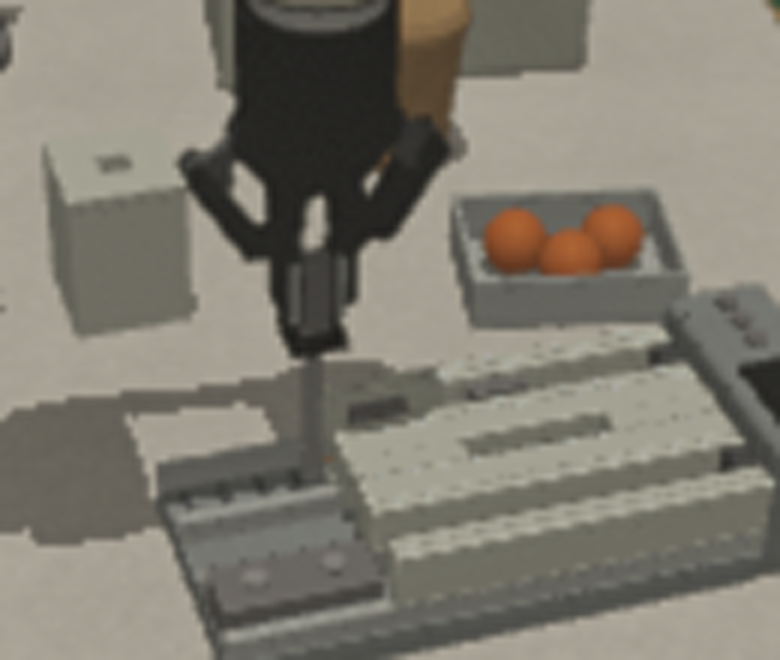

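Call:
servo_tool(targets="-0.003 0 0 0 11 0 8;0 0 0 0 11 0 8;0 0 0 0 11 0 8;0 0 0 0 11 0 8;0 0 0 0 11 0 8;0 0 0 0 0 0 8")

```text
time: 42.9
tool_pos: [0.5851, 0.0997, 0.1312]
tcp_rot: [-2.049, -2.375, 0.009]
wrist_force: [0.0, -0.0, -0.7]
width: 0.168
```

```bash
python3 l.py 8 45 .132 s29
```

```text
t 42.9 pos [0.5851 0.0997 0.1312] a 1.7179 tilt [-0.0075 -0.0011 -1.    ] w 14.3 F [ 0.  -0.  -0.7]
shift tool mm [-0.4 15.8 -0.9]
turn [-0.008  0.     0.   ]
shift in final-yaw axes [-0.4 15.8 -0.8]
reader [-7.80163582 45.37585207]
```

Call:
servo_tool(targets="0 0 0 0 5 0 8;0 0 0 0 3 0 8;0 0 0 0 3 0 8;0 0 0 0 0 0 8")

```text
time: 43.28
tool_pos: [0.5948, 0.1012, 0.1303]
tcp_rot: [-2.047, -2.373, 0.014]
wrist_force: [-0.0, 1.2, -1.0]
width: 0.179
```

```bash
python3 l.py 8 45 .132 s30
```

```text
t 43.28 pos [0.5948 0.1012 0.1303] a 1.7179 tilt [-0.0119 -0.0018 -0.9999] w 15.3 F [-0.   1.2 -1. ]
shift tool mm [-0.4  6.1 -1.8]
turn [-0.012  0.     0.   ]
shift in final-yaw axes [-0.4  6.1 -1.7]
reader [ 1.92744872 45.4283778 ]
```

View pics/vs30.png

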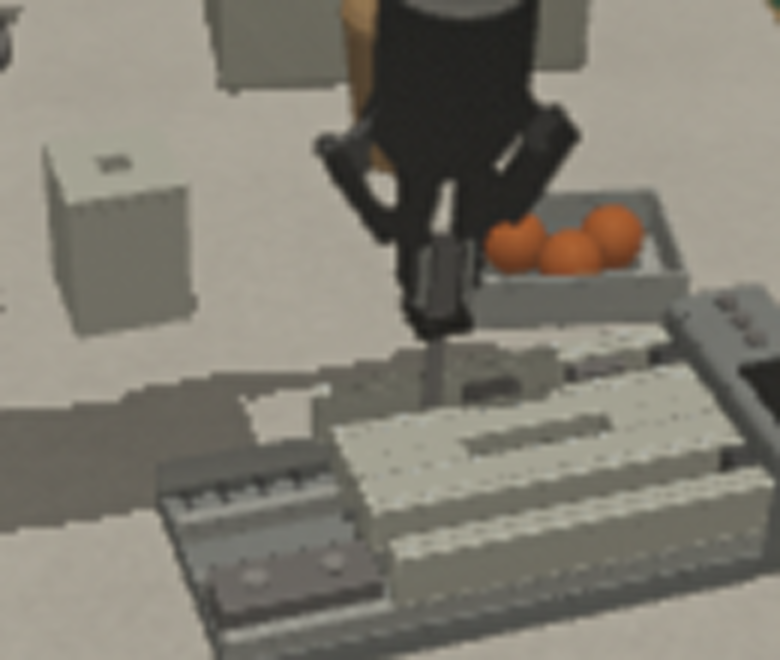

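Call:
servo_tool(targets="-0.012 0 0 0 3 0 8;0 0 0 0 3 0 8;0 0 0 0 0 0 8")

```text
time: 43.58
tool_pos: [0.5991, 0.1019, 0.13]
tcp_rot: [-2.051, -2.378, 0.002]
wrist_force: [-1.7, -0.4, -0.8]
width: 0.169
```

Call:
servo_tool(targets="0 0 0 0 3 0 8;0 0 0 0 0 0 8")

```text
time: 43.75
tool_pos: [0.5997, 0.102, 0.1296]
tcp_rot: [-2.049, -2.375, 0.009]
wrist_force: [-2.0, -0.6, -0.3]
width: 0.171
```

```bash
python3 l.py 8 45 .132 s31
```

```text
t 43.75 pos [0.5997 0.102  0.1296] a 1.718 tilt [-0.0076 -0.0011 -1.    ] w 14.6 F [-2.  -0.6 -0.3]
shift tool mm [-0.5  1.1 -2.5]
turn [-0.008  0.     0.   ]
shift in final-yaw axes [-0.5  1.1 -2.4]
reader [ 6.92021442 45.46187063]
```

Call:
servo_tool(targets="0 0 0 0 4 1 8;0 0 0 0 0 0 8")

```text
time: 43.97
tool_pos: [0.6004, 0.102, 0.1278]
tcp_rot: [-2.045, -2.371, 0.018]
wrist_force: [-1.7, -0.4, -1.0]
width: 0.173
```

Call:
servo_tool(targets="0 0 0 0 5 1 8;0 0 0 0 5 0 8")

```text
time: 44.13
tool_pos: [0.6035, 0.1025, 0.1255]
tcp_rot: [-2.038, -2.364, 0.038]
wrist_force: [-11.9, -2.5, 6.1]
width: 0.169
```

```bash
python3 l.py 8 45 .132 s32
```

```text
t 44.13 pos [0.6035 0.1025 0.1255] a 1.7184 tilt [-0.0311 -0.005  -0.9995] w 14.4 F [-11.9  -2.5   6.1]
shift tool mm [-0.4 -2.9 -6.4]
turn [-0.031  0.     0.001]
shift in final-yaw axes [-0.4 -2.7 -6.5]
reader [10.74214749 45.37108704]
```

View pics/vs32.png

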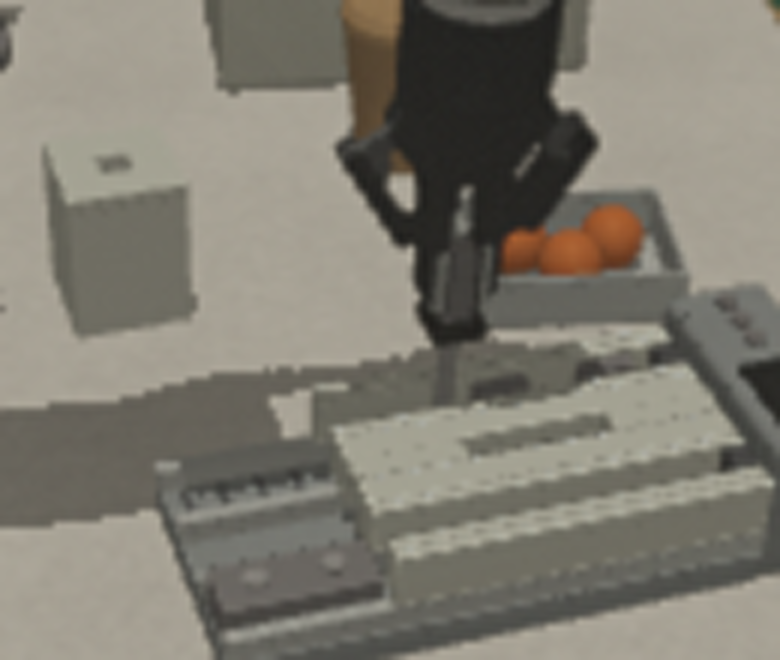

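Call:
servo_tool(targets="0 0 0 0 -2 -3 8;-0.031 0 0 0 -2 -3 8;0 0 0 0 -3 -10 8;0 0 0 0 0 -20 8;0 0 0 0 0 -25 8;0 0 0 0 0 -20 8;0 0 0 0 0 0 8;0 0 0 0 0 0 8")

```text
time: 44.85
tool_pos: [0.6019, 0.1023, 0.2119]
tcp_rot: [2.047, 2.373, 0.014]
wrist_force: [0.2, 0.4, -2.2]
width: 0.176
```

```bash
python3 l.py 45 0 .19 s33; python3 - <<'E'
from h import *
crop('s33','w33',260,160,330,215,11)
snap('top','t33'); crop('t33','x33',190,80,290,220,4.2)
E
```

```text
t 44.85 pos [0.6019 0.1023 0.2119] a 1.7181 tilt [ 0.0114  0.0017 -0.9999] w 15.0 F [ 0.2  0.4 -2.2]
shift tool mm [-45.5  35.6  22.3]
turn [0.012 0.    0.   ]
shift in final-yaw axes [-45.5  35.8  21.9]
reader [ 9.15734639 45.48480159]
```

View pics/w33.png

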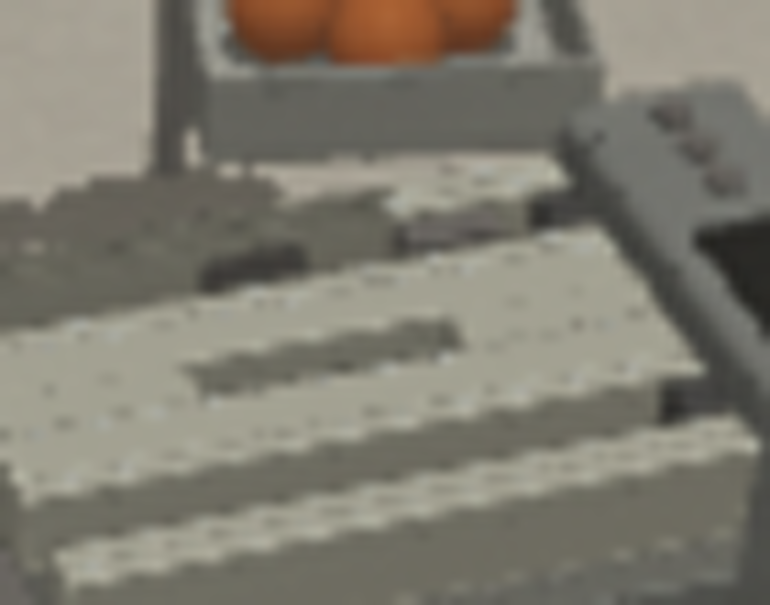

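View pics/x33.png

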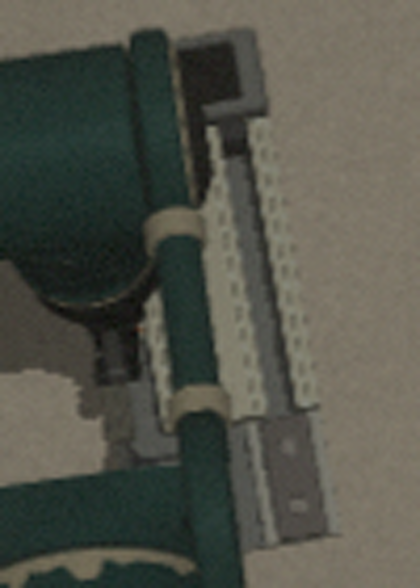

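```bash
python3 - <<'E'
from h import *
c=load('s33'); f=lambda X,Y:((X+.5)/11-.5+260,(Y+.5)/11-.5+160)
for q in ((395,245),(395,225),(527,215),(527,228),(203,275),(305,252),(305,265),(457,325),(190,365),(570,185),(600,230)): print(q,inv(at_z(c,*f(*q),.066)).round(1))
for x,y in ((118,45),(88,45),(58,45),(28,45)):
    u=proj(c,[*rd(x,y),.066]); print(x,((u-[260,160])*11).round())
for x in (85,5): print(x,((proj(c,[*rd(x,8),.066])-[260,160])*11).round())
E
```

```text
(395, 245) [82.6 41.8]
(395, 225) [86.2 50.7]
(527, 215) [125.4  44.7]
(527, 228) [122.9  38.9]
(203, 275) [24.2 43.6]
(305, 252) [56.3 45.8]
(305, 265) [54.1 40. ]
(457, 325) [85.6  2.2]
(190, 365) [6.8 6. ]
(570, 185) [143.6  54.9]
(600, 230) [143.1  32.2]
118 [498. 214.]
88 [403. 230.]
58 [307. 248.]
28 [209. 265.]
85 [442. 308.]
5 [177. 357.]
```

Call:
servo_tool(targets="0.012 0 0 0 -12 0 8;0 0 0 0 -6 0 8;0 0 0 0 0 0 8;0 0 0 0 0 20 8;0 0 0 0 0 20 8;0 0 0 0 0 20 8;0 0 0 0 0 12 8;0 0 0 0 0 0 8")

```text
time: 45.62
tool_pos: [0.5764, 0.0987, 0.1297]
tcp_rot: [-2.047, -2.373, 0.014]
wrist_force: [0.2, -0.8, -1.9]
width: 0.172
```

```bash
python3 l.py -5 45 .133 s34
```

```text
t 45.62 pos [0.5764 0.0987 0.1297] a 1.7181 tilt [-0.0118 -0.0015 -0.9999] w 14.7 F [ 0.2 -0.8 -1.9]
shift tool mm [-0.6 11.5 -3.4]
turn [-0.012 -0.     0.   ]
shift in final-yaw axes [-0.6 11.6 -3.3]
reader [-16.55528867  45.57807463]
```

Call:
servo_tool(targets="-0.012 0 0 0 6 -3 8;0 0 0 0 6 0 8;0 0 0 0 6 0 8;0 0 0 0 0 0 8;0 0 0 0 0 0 8")

```text
time: 46.08
tool_pos: [0.5986, 0.1019, 0.1377]
tcp_rot: [2.049, 2.376, 0.007]
wrist_force: [-3.2, -0.6, -1.2]
width: 0.171
```

```bash
python3 l.py 8 45 .133 s34
```

```text
t 46.08 pos [0.5986 0.1019 0.1377] a 1.7181 tilt [ 0.006   0.0011 -1.    ] w 14.6 F [-3.2 -0.6 -1.2]
shift tool mm [-0.6  2.2  4.7]
turn [ 0.006 -0.     0.   ]
shift in final-yaw axes [-0.6  2.2  4.7]
reader [ 5.80557983 45.55143542]
```

Call:
servo_tool(targets="0.006 0 0 0 0 4 8;0 0 0 0 4 0 8;-0.005 0 0 0 5 0 8;-0.005 0 0 0 5 0 8")

```text
time: 46.47
tool_pos: [0.6021, 0.1024, 0.1317]
tcp_rot: [-2.045, -2.371, 0.019]
wrist_force: [-11.1, -2.5, 5.4]
width: 0.17
```

```bash
python3 l.py 8 45 .133 s34
```

```text
t 46.47 pos [0.6021 0.1024 0.1317] a 1.7184 tilt [-0.0156 -0.0023 -0.9999] w 14.5 F [-11.1  -2.5   5.4]
shift tool mm [-0.5 -1.4 -1.2]
turn [-0.016  0.     0.001]
shift in final-yaw axes [-0.5 -1.4 -1.3]
reader [ 9.39338465 45.54849964]
```

Call:
servo_tool(targets="-0.01 0 0 0 7 -1 8;-0.01 0 0 0 7 -1 8")

```text
time: 46.68
tool_pos: [0.6038, 0.1026, 0.1302]
tcp_rot: [-2.04, -2.366, 0.032]
wrist_force: [-14.4, -2.3, 7.5]
width: 0.174
```

```bash
python3 l.py 8 45 .133 s34
```

```text
t 46.68 pos [0.6038 0.1026 0.1302] a 1.7187 tilt [-0.0261 -0.0042 -0.9997] w 14.9 F [-14.4  -2.3   7.5]
shift tool mm [-0.5 -3.1 -2.7]
turn [-0.026  0.     0.001]
shift in final-yaw axes [-0.5 -3.  -2.8]
reader [11.03912622 45.48685117]
```

View pics/vs34.png

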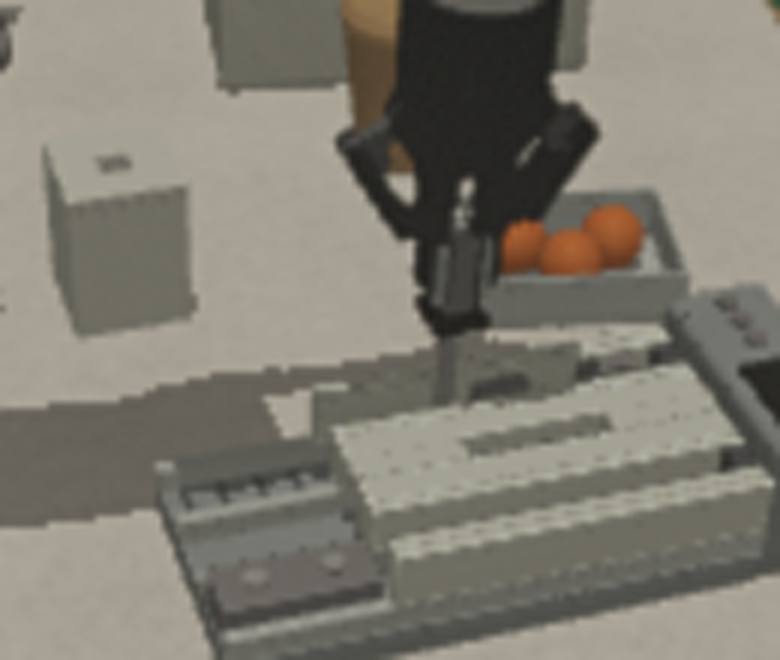

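Call:
servo_tool(targets="0 0 0 0 -3 -3 8;-0.026 0 0 0 -3 -5 8;0 0 0 0 -2 -15 8;0 0 0 0 0 -20 8;0 0 0 0 0 -20 8;0 0 0 0 0 -10 8;0 0 0 0 0 0 8;0 0 0 0 0 0 8")

```text
time: 47.4
tool_pos: [0.5962, 0.1014, 0.2032]
tcp_rot: [-2.051, -2.379, 0.002]
wrist_force: [-0.1, -0.3, -1.8]
width: 0.173
```

```bash
python3 l.py 12 0 .185 s35
```

```text
t 47.4 pos [0.5962 0.1014 0.2032] a 1.7188 tilt [-1.e-03 -5.e-04 -1.e+00] w 14.8 F [-0.1 -0.3 -1.8]
shift tool mm [-45.4   8.6  18.2]
turn [-0.001  0.     0.001]
shift in final-yaw axes [-45.4   8.7  18.2]
reader [ 3.33715922 45.4093578 ]
```

Call:
servo_tool(targets="0 0 0.001 -15 5 0 8;0 0 0 -15 5 0 8;0 0 0 -15 3 0 8;0 0 0 0 0 0 8;0 0 0 0 0 0 8;0 0 0 0 0 0 8")

```text
time: 47.95
tool_pos: [0.6155, 0.0536, 0.1965]
tcp_rot: [-2.049, -2.374, 0.011]
wrist_force: [-0.3, -0.2, -1.8]
width: 0.171
```

```bash
python3 l.py 17 0 .178 s35
```

```text
t 47.95 pos [0.6155 0.0536 0.1965] a 1.7171 tilt [-0.009  -0.0017 -1.    ] w 14.6 F [-0.3 -0.2 -1.8]
shift tool mm [ 4.7  1.6 18.4]
turn [-0.009  0.    -0.001]
shift in final-yaw axes [ 4.7  1.5 18.5]
reader [15.51752669 -4.71763916]
```

View pics/vs35.png

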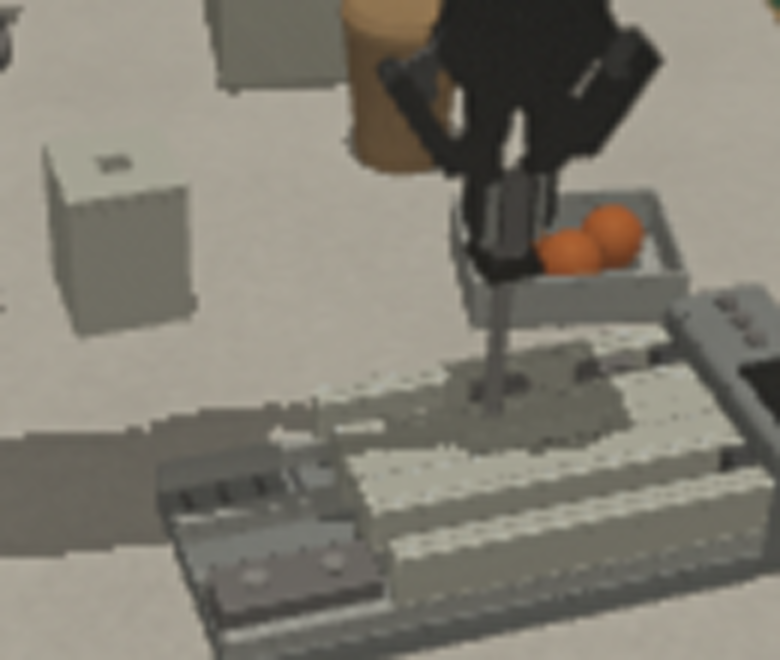

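```bash
python3 - <<'E'
from h import *
c=load('s35'); crop('s35','w35',265,150,305,200,14)
print(((proj(c,[.6146,.0534,.0915])-[265,150])*14).round(),((proj(c,[.615,.0535,.18])-[265,150])*14).round())
E
```

```text
[223. 530.] [250. 190.]
```

View pics/w35.png

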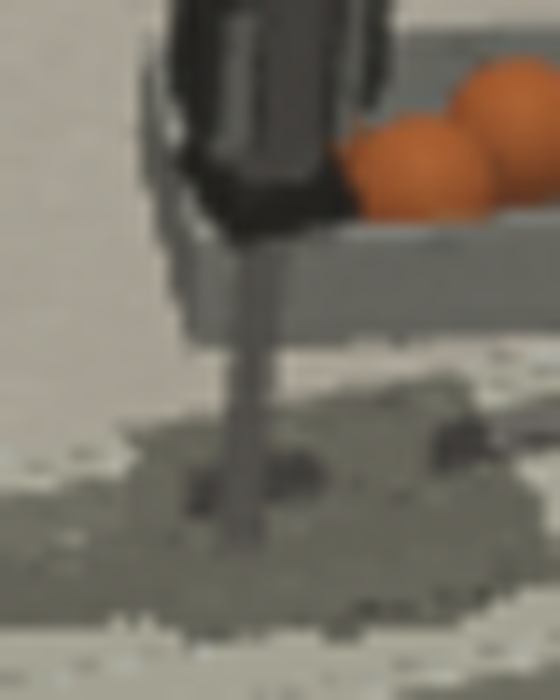

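```bash
python3 - <<'E'
from h import *
im=cv2.imread('pics/s33.png')[170:192,270:325]; im=cv2.resize(im,None,fx=14,fy=14,interpolation=cv2.INTER_CUBIC)
im=cv2.convertScaleAbs(im,alpha=1.6,beta=-60); cv2.imwrite('pics/y33.png',im)
c=load('s33')
for nm,z,xs in (('griptop',.066,(88,118)),('endstop top',.066,(133,145)),('endstop floor',.039,(133,))):
    for x in xs:
        for y in (51,39): print(nm,x,y,((proj(c,[*rd(x,y),z])-[270,170])*14).round())
E
```

```text
griptop 88 51 [363. 138.]
griptop 88 39 [383. 169.]
griptop 118 51 [484. 117.]
griptop 118 39 [504. 147.]
endstop top 133 51 [544. 106.]
endstop top 133 39 [565. 136.]
endstop top 145 51 [591.  98.]
endstop top 145 39 [613. 128.]
endstop floor 133 51 [531. 198.]
endstop floor 133 39 [552. 229.]
```

View pics/y33.png

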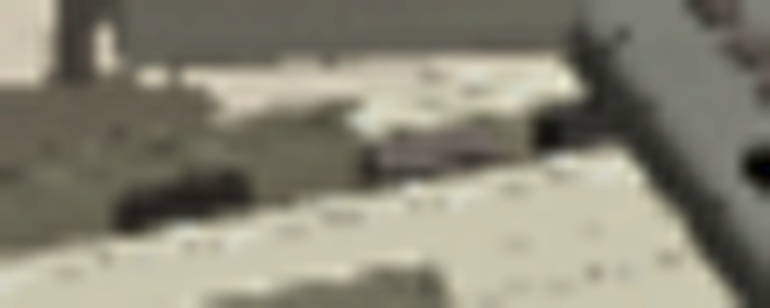

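Call:
servo_tool(targets="-0.009 0 -0.001 4.5 3 0 8;0 0 0 0 0 0 8;0 0 0 0 0 7 8;0 0 0 0 0 7 8;0 0 0 0 0 0 8;0 0 0 0 0 0 8")

```text
time: 48.5
tool_pos: [0.6168, 0.0612, 0.1799]
tcp_rot: [-2.048, -2.381, 0.0]
wrist_force: [0.1, -0.5, -2.1]
width: 0.174
```

```bash
python3 l.py 17 0 .178 s36;  python3 - <<'E'
from h import *
crop('s36','w36',265,150,305,200,14)
c=load('s36'); 
for x in (5,85):
  for y in (8,-8): print(x,y,((proj(c,[*rd(x,y),.066])-[265,150])*14).round())
E
```

```text
t 48.5 pos [0.6168 0.0612 0.1799] a 1.7207 tilt [-1.e-03  5.e-04 -1.e+00] w 14.9 F [ 0.1 -0.5 -2.1]
shift tool mm [-2.6 -0.9  1.9]
turn [-0.001 -0.001  0.003]
shift in final-yaw axes [-2.6 -0.9  1.9]
reader [17.85912428  2.61330335]
5 8 [155. 594.]
5 -8 [179. 639.]
85 8 [493. 532.]
85 -8 [521. 576.]
```

View pics/w36.png

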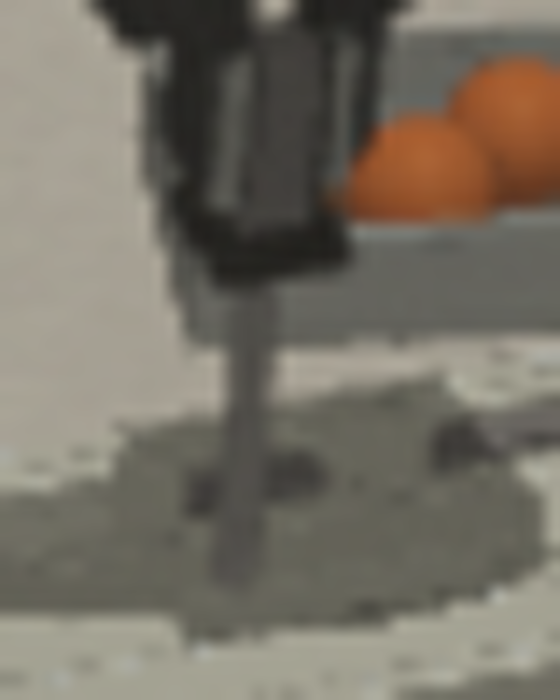

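Call:
servo_tool(targets="0 0 0.003 -3 0 0 8;0 0 0 0 0 0 8;0 0 0 0 0 5 8;0 0 0 0 0 4 8;0 0 0 0 0 4 8;0 0 0 0 0 0 8")

```text
time: 49.05
tool_pos: [0.6175, 0.0579, 0.1662]
tcp_rot: [-2.052, -2.378, -0.0]
wrist_force: [-0.6, -0.2, -2.0]
width: 0.173
```

```bash
python3 l.py 17 0 .160 s37
```

```text
t 49.05 pos [0.6175 0.0579 0.1662] a 1.7174 tilt [-1.e-04  5.e-04 -1.e+00] w 14.7 F [-0.6 -0.2 -2. ]
shift tool mm [ 0.8 -1.1  6.2]
turn [-0.    -0.001 -0.   ]
shift in final-yaw axes [ 0.8 -1.1  6.2]
reader [18.08294255 -0.78965097]
```

Call:
servo_tool(targets="0 0 0 0.5 0 4 8;0 0 0 0 0 3 8;0 0 0 0 0 0 8")

```text
time: 49.35
tool_pos: [0.6178, 0.0584, 0.159]
tcp_rot: [2.053, 2.378, 0.001]
wrist_force: [-0.2, 0.3, -1.6]
width: 0.169
```

Call:
servo_tool(targets="0 0 0 0 0 3 8;0 0 0 0 0 0 8")

```text
time: 49.52
tool_pos: [0.6188, 0.0585, 0.1573]
tcp_rot: [2.052, 2.377, 0.004]
wrist_force: [0.4, 0.7, -1.6]
width: 0.173
```

Call:
servo_tool(targets="0 0 0 0 0 2 8;0 0 0 0 0 0 8")

```text
time: 49.68
tool_pos: [0.6197, 0.0586, 0.1574]
tcp_rot: [2.05, 2.376, 0.006]
wrist_force: [0.5, 0.4, -2.0]
width: 0.174
```

```bash
python3 l.py 17 0 .157 s37
```

```text
t 49.68 pos [0.6197 0.0586 0.1574] a 1.7175 tilt [ 5.2e-03  7.0e-04 -1.0e+00] w 14.9 F [ 0.5  0.4 -2. ]
shift tool mm [ 0.4 -3.4  0.4]
turn [ 0.005  0.    -0.   ]
shift in final-yaw axes [ 0.4 -3.4  0.4]
reader [20.39946183 -0.39493362]
```

Call:
servo_tool(targets="0.005 0 0 0 0 4 8;0 0 0 0 0 0 8")

```text
time: 49.9
tool_pos: [0.6218, 0.0587, 0.1578]
tcp_rot: [2.05, 2.375, 0.006]
wrist_force: [-0.0, -0.1, -2.4]
width: 0.176
```

Call:
servo_tool(targets="0 0 0 0 0 4 8;0 0 0 0 0 0 8")

```text
time: 50.07
tool_pos: [0.624, 0.0589, 0.1575]
tcp_rot: [2.048, 2.373, 0.011]
wrist_force: [-0.6, 0.5, -1.9]
width: 0.172
```

```bash
python3 l.py 17 0 .157 s37
```

```text
t 50.07 pos [0.624  0.0589 0.1575] a 1.7176 tilt [ 1.050e-02  4.000e-04 -9.999e-01] w 14.7 F [-0.6  0.5 -1.9]
shift tool mm [ 0.8 -7.7  0.4]
turn [ 0.01   0.001 -0.   ]
shift in final-yaw axes [ 0.8 -7.7  0.5]
reader [24.65925361 -0.75246771]
```

Call:
servo_tool(targets="0.01 0.001 0 0.5 2 4 8;0 0 0 0 0 2 8;0 0 0 0 0 0 8")

```text
time: 50.37
tool_pos: [0.6279, 0.0595, 0.1572]
tcp_rot: [2.05, 2.376, 0.004]
wrist_force: [0.0, -0.3, -0.7]
width: 0.172
```

Call:
servo_tool(targets="0 0 0 0 2 4 8;0 0 0 0 0 2 8")

```text
time: 50.53
tool_pos: [0.6305, 0.0597, 0.1567]
tcp_rot: [2.05, 2.375, 0.004]
wrist_force: [-2.6, -0.0, 8.4]
width: 0.175
```

Call:
servo_tool(targets="0 0 0 0 2 4 8;0 0 0 0 0 2 8")

```text
time: 50.7
tool_pos: [0.6316, 0.0599, 0.1564]
tcp_rot: [2.05, 2.377, 0.001]
wrist_force: [-4.6, -0.4, 10.0]
width: 0.172
```

```bash
python3 l.py 45 0 .157 s37
```

```text
t 50.7 pos [0.6316 0.0599 0.1564] a 1.718 tilt [ 0.0023 -0.0012 -1.    ] w 14.7 F [-4.6 -0.4 10. ]
shift tool mm [ 0.8 12.7 -0.6]
turn [0.002 0.001 0.   ]
shift in final-yaw axes [ 0.8 12.7 -0.6]
reader [32.2910032  -0.78896156]
```

Call:
servo_tool(targets="0 0 0 0.3 4 1 8;0 0 0 0 2 2 8")

```text
time: 50.92
tool_pos: [0.6358, 0.0609, 0.1546]
tcp_rot: [2.052, 2.379, -0.003]
wrist_force: [0.3, 0.5, -1.2]
width: 0.169
```

Call:
servo_tool(targets="0 0 0 0.3 3 2 8;0 0 0 0 2 2 8")

```text
time: 51.08
tool_pos: [0.6397, 0.0618, 0.1484]
tcp_rot: [-2.051, -2.378, 0.007]
wrist_force: [-3.7, -0.6, 4.0]
width: 0.176
```

Call:
servo_tool(targets="0 0 0 0 3 2 8;0 0 0 0 2 2 8")

```text
time: 51.25
tool_pos: [0.641, 0.062, 0.1419]
tcp_rot: [-2.046, -2.372, 0.019]
wrist_force: [-5.1, -1.4, 8.3]
width: 0.171
```

```bash
python3 l.py 45 0 .157 s37
```

```text
t 51.25 pos [0.641  0.062  0.1419] a 1.7184 tilt [-0.0148 -0.0036 -0.9999] w 14.6 F [-5.1 -1.4  8.3]
shift tool mm [  0.1   2.8 -15.2]
turn [-0.015  0.001  0.001]
shift in final-yaw axes [  0.1   3.1 -15.1]
reader [41.93613739 -0.12391464]
```

Call:
servo_tool(targets="-0.01 0 0 0 -2 3 8;0 0 0 0 -1 4 8;0 0 0 0 0 4 8")

```text
time: 51.55
tool_pos: [0.6404, 0.0617, 0.1417]
tcp_rot: [-2.051, -2.379, 0.005]
wrist_force: [-10.1, -1.6, 22.8]
width: 0.176
```

```bash
python3 l.py 45 0 .157 s37
```

```text
t 51.55 pos [0.6404 0.0617 0.1417] a 1.7185 tilt [-0.0021 -0.0021 -1.    ] w 15.0 F [-10.1  -1.6  22.8]
shift tool mm [  0.3   3.6 -15.4]
turn [-0.002  0.002  0.001]
shift in final-yaw axes [  0.4   3.7 -15.3]
reader [41.34235672 -0.35232083]
```

View pics/vs37.png

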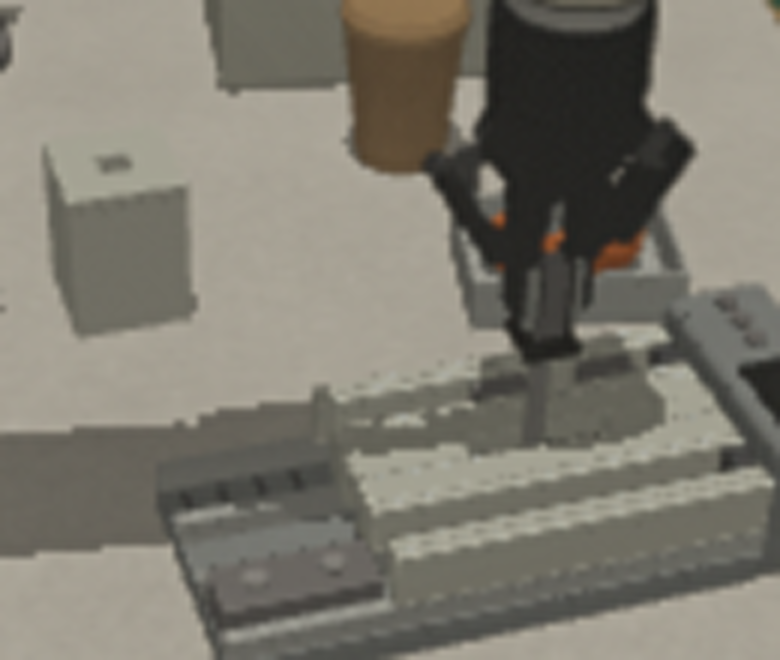

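Call:
servo_tool(targets="0 0 0 0 -2 -5 8;0 0 0 0 0 -10 8;0 0 0 0 0 -20 8;0 0 0 0 0 -25 8;0 0 0 0 0 -25 8;0 0 0 0 0 -25 8;0 0 0 0 0 0 8;0 0 0 0 0 0 8")

```text
time: 52.27
tool_pos: [0.6392, 0.062, 0.2497]
tcp_rot: [-2.049, -2.376, 0.009]
wrist_force: [-0.9, 0.3, -1.0]
width: 0.173
```

```bash
python3 - <<'E'
from h import *
plan(.4465,.3058,.24,np.pi/2)
snap('side','s38'); crop('s38','v38',250,80,350,210,5.5)
E
```

```text
t 52.27 pos [0.6392 0.062  0.2497] a 1.7184 tilt [-0.0069 -0.0017 -1.    ] w 14.8 F [-0.9  0.3 -1. ]
shift tool mm [ 269.5 -154.6   10.6]
turn [-0.007  0.001  0.148]
shift in final-yaw axes [ 243.8 -192.7    9.7]
```

View pics/v38.png

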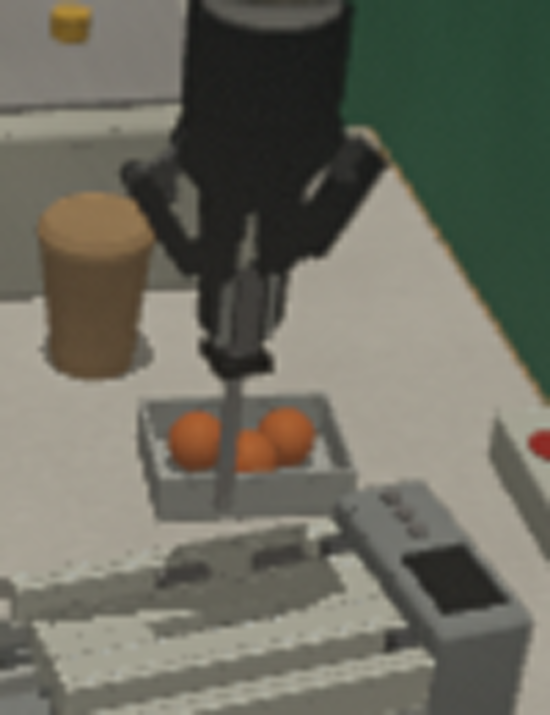

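Call:
servo_tool(targets="-0.007 0 0.074 0 0 0 8;0 0 0.074 0 0 0 8;0 0 0 30 -23 -1 8;0 0 0 30 -23 -1 8;0 0 0 30 -23 -1 8;0 0 0 30 -23 -1 8;0 0 0 30 -23 -1 8;0 0 0 0 0 0 8")

```text
time: 52.98
tool_pos: [0.5179, 0.2143, 0.2363]
tcp_rot: [-2.233, -2.196, 0.027]
wrist_force: [-0.7, -0.3, -2.3]
width: 0.17
```

```bash
python3 - <<'E'
from h import *
plan(.4465,.3058,.24,np.pi/2)
E
```

```text
t 52.98 pos [0.5179 0.2143 0.2363] a 1.5544 tilt [-0.019  -0.0051 -0.9998] w 14.5 F [-0.7 -0.3 -2.3]
shift tool mm [ 90.3 -72.9  -2.8]
turn [-0.019  0.005 -0.016]
shift in final-yaw axes [ 91.5 -71.4  -3.7]
```

Call:
servo_tool(targets="-0.019 0.005 -0.016 0 0 -3 8;0 0 0 28 -22 -2 8;0 0 0 28 -22 -2 8;0 0 0 26 -20 -1 8;0 0 0 0 0 0 8;0 0 0 0 0 0 8;0 0 0 0 0 0 8")

```text
time: 53.57
tool_pos: [0.4497, 0.2955, 0.2345]
tcp_rot: [2.216, 2.226, -0.012]
wrist_force: [0.8, 0.0, -1.1]
width: 0.176
```

```bash
python3 - <<'E'
from h import *
plan(.4465,.3058,.212,np.pi/2)
E
```

```text
t 53.57 pos [0.4497 0.2955 0.2345] a 1.5755 tilt [-0.0051 -0.0059 -1.    ] w 15.0 F [ 0.8  0.  -1.1]
shift tool mm [10.5 -3.1 22.5]
turn [-0.005  0.006  0.005]
shift in final-yaw axes [10.3 -3.2 22.5]
```

Call:
servo_tool(targets="-0.005 0.006 0.005 10 -3 0 8;0 0 0 0 0 0 8;0 0 0 0 0 7 8;0 0 0 0 0 7 8;0 0 0 0 0 0 8;0 0 0 0 0 0 8")

```text
time: 54.07
tool_pos: [0.4496, 0.3021, 0.2172]
tcp_rot: [2.229, 2.213, -0.001]
wrist_force: [0.0, 0.3, -1.4]
width: 0.171
```

```bash
python3 - <<'E'
from h import *
plan(.4465,.3058,.212,np.pi/2)
E
```

```text
t 54.07 pos [0.4496 0.3021 0.2172] a 1.5639 tilt [ 0.     -0.0011 -1.    ] w 14.6 F [ 0.   0.3 -1.4]
shift tool mm [ 3.7 -3.1  5.2]
turn [ 0.     0.001 -0.007]
shift in final-yaw axes [ 3.7 -3.1  5.2]
```

Call:
servo_tool(targets="0 0.001 -0.007 4 -3 0 8;0 0 0 0 0 0 8;0 0 0 0 0 0 8;0 0 0 0 0 6 8;0 0 0 0 0 0 8;0 0 0 0 0 0 8")

```text
time: 54.57
tool_pos: [0.4468, 0.3062, 0.2106]
tcp_rot: [2.221, 2.221, 0.0]
wrist_force: [0.3, -0.1, -1.5]
width: 0.172
```

```bash
python3 - <<'E'
from h import *
plan(.4465,.3058,.187,np.pi/2)
snap('side','s39'); crop('s39','v39',200,130,240,170,14)
E
```

```text
t 54.57 pos [0.4468 0.3062 0.2106] a 1.571 tilt [ 2.e-04 -1.e-04 -1.e+00] w 14.7 F [ 0.3 -0.1 -1.5]
shift tool mm [-0.4 -0.3 23.6]
turn [0. 0. 0.]
shift in final-yaw axes [-0.4 -0.3 23.6]
```

View pics/v39.png

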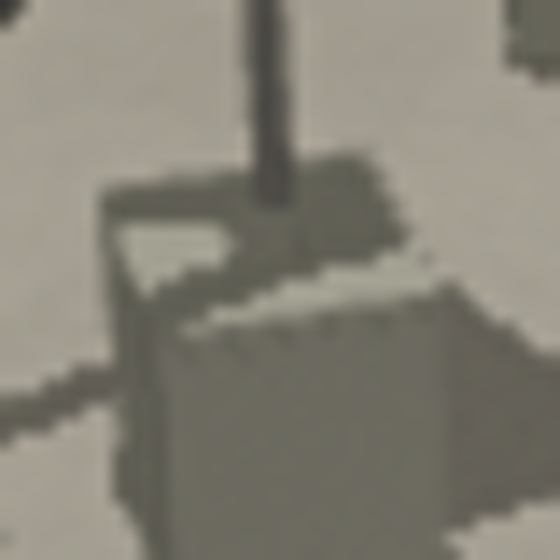

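Same alignment as the successful insertion; descend.

Call:
servo_tool(targets="0 0 0 0 0 8 8;0 0 0 0 0 8 8;0 0 0 0 0 6 8;0 0 0 0 0 0 8;0 0 0 0 0 0 8")

```text
time: 55.03
tool_pos: [0.4463, 0.3059, 0.1856]
tcp_rot: [2.221, 2.222, -0.001]
wrist_force: [0.2, -0.6, -1.3]
width: 0.173
```

```bash
python3 - <<'E'
from h import *
plan(.4465,.3058,.11,np.pi/2)
E
```

```text
t 55.03 pos [0.4463 0.3059 0.1856] a 1.5711 tilt [-7.e-04 -7.e-04 -1.e+00] w 14.8 F [ 0.2 -0.6 -1.3]
shift tool mm [-0.1  0.2 75.6]
turn [-0.001  0.001  0.   ]
shift in final-yaw axes [-0.1  0.2 75.6]
```

Call:
servo_tool(targets="0 0 0 0 0 14 8;0 0 0 0 0 14 8;0 0 0 0 0 14 8;0 0 0 0 0 14 8;0 0 0 0 0 8 8;0 0 0 0 0 0 8;0 0 0 0 0 0 8")

```text
time: 55.62
tool_pos: [0.446, 0.3062, 0.12]
tcp_rot: [-2.221, -2.221, 0.002]
wrist_force: [-0.0, -0.1, -1.0]
width: 0.171
```

Call:
servo_tool(targets="0 0 0 0 0 6 8;0 0 0 0 0 4 8;0 0 0 0 0 0 8;0 0 0 0 0 0 8")

```text
time: 55.95
tool_pos: [0.4478, 0.3072, 0.1117]
tcp_rot: [2.221, 2.221, 0.004]
wrist_force: [0.7, -0.5, -0.9]
width: 0.174
```

```bash
python3 - <<'E'
from h import *
plan(.4465,.3058,.11,np.pi/2)
E
```

```text
t 55.95 pos [0.4478 0.3072 0.1117] a 1.5707 tilt [ 0.002   0.0019 -1.    ] w 14.8 F [ 0.7 -0.5 -0.9]
shift tool mm [-1.4 -1.3  1.7]
turn [ 0.002 -0.002 -0.   ]
shift in final-yaw axes [-1.4 -1.3  1.7]
```

Call:
servo_tool(targets="0 0 0 -1 -1 2 8;0 0 0 0 0 0 8;0 0 0 0 0 0 40;0 0 0 0 0 0 40;0 0 0 0 0 0 40;0 0 0 0 0 0 40;0 0 0 0 0 0 40")

```text
time: 56.53
tool_pos: [0.4489, 0.3074, 0.1126]
tcp_rot: [2.22, 2.22, 0.013]
wrist_force: [-1.3, 0.7, -0.4]
width: 0.466
```

Call:
servo_tool(targets="0 0 0 0 0 -10 40;0 0 0 0 0 -25 40;0 0 0 0 0 -30 40;0 0 0 0 0 -30 40;0 0 0 0 0 -20 40;0 0 0 0 0 0 40")

```text
time: 57.03
tool_pos: [0.4464, 0.3058, 0.2333]
tcp_rot: [2.221, 2.221, 0.005]
wrist_force: [0.6, 0.5, 0.5]
width: 0.467
```

Call:
servo_tool(targets="0 0 0 -35 -5 0 40;0 0 0 -35 -5 0 40;0 0 0 -35 -5 0 40;0 0 0 -35 -5 0 40;0 0 0 -35 -5 0 40;0 0 0 -35 -5 0 40;0 0 0 -35 -5 0 40;0 0 0 0 0 0 40")

```text
time: 57.7
tool_pos: [0.4109, 0.0546, 0.2333]
tcp_rot: [2.21, 2.228, 0.017]
wrist_force: [0.6, 0.6, 0.1]
width: 0.469
```

Call:
servo_tool(targets="0 0 0 -35 -5 0 40;0 0 0 -35 -5 0 40;0 0 0 -35 -5 0 40;0 0 0 -35 -5 0 40;0 0 0 -35 -5 0 40;0 0 0 0 0 0 40;0 0 0 0 0 0 40;0 0 0 0 0 0 40")

```text
time: 58.37
tool_pos: [0.3849, -0.1262, 0.2297]
tcp_rot: [2.214, 2.226, 0.021]
wrist_force: [0.4, -0.5, -0.4]
width: 0.464
```

```bash
python3 - <<'E'
from h import *
plan(.4465,.3058,.11,np.pi/2)
snap('side','s40'); snap('top','t40'); crop('s40','v40',190,110,360,240,4.6); crop('t40','x40',120,80,290,225,4.4)
E
```

```text
t 58.37 pos [ 0.3849 -0.1262  0.2297] a 1.5762 tilt [ 0.0112  0.008  -0.9999] w 39.6 F [ 0.4 -0.5 -0.4]
shift tool mm [430.7  62.5 123.9]
turn [ 0.011 -0.008  0.005]
shift in final-yaw axes [432.   61.6 119.7]
```

View pics/v40.png

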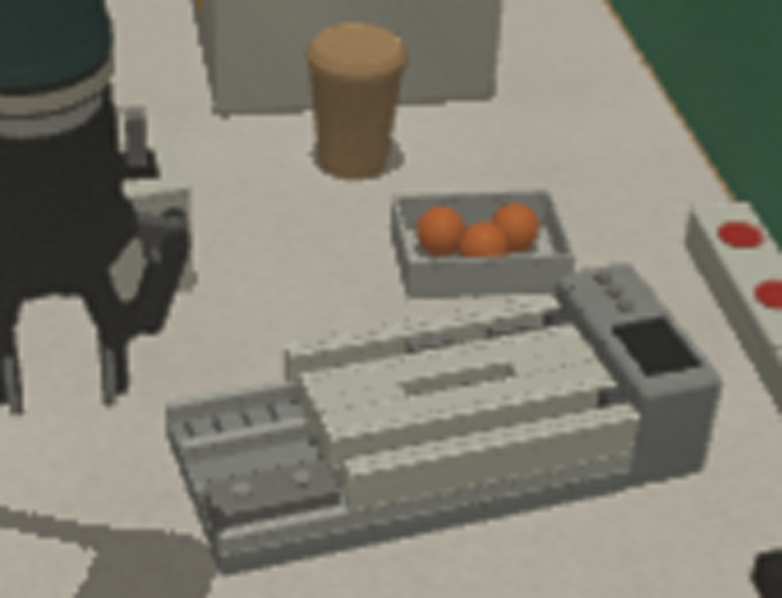

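View pics/x40.png

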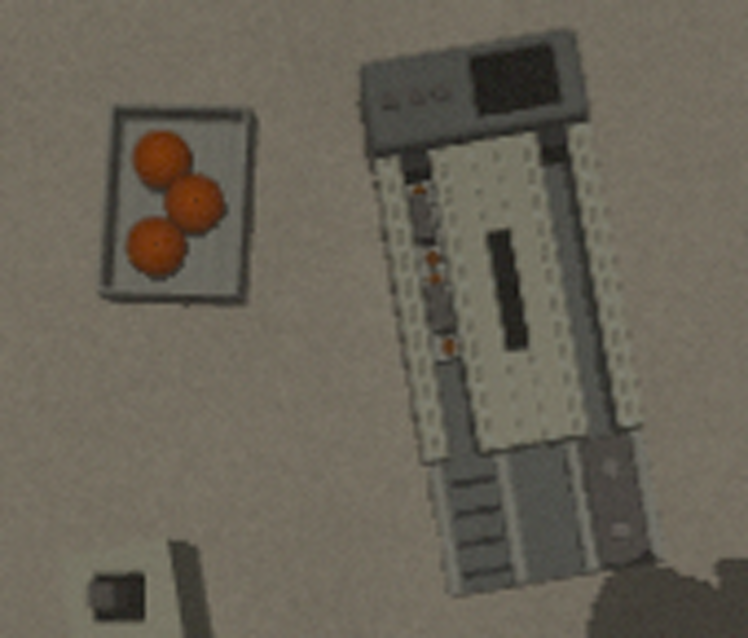

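View pics/s40.png

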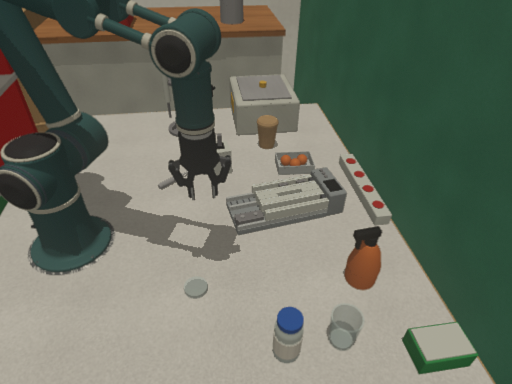

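```bash
python3 - <<'E'
from h import *
crop('t40','z40',130,195,170,235,14)
E
```

```text
(no output)
```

View pics/z40.png

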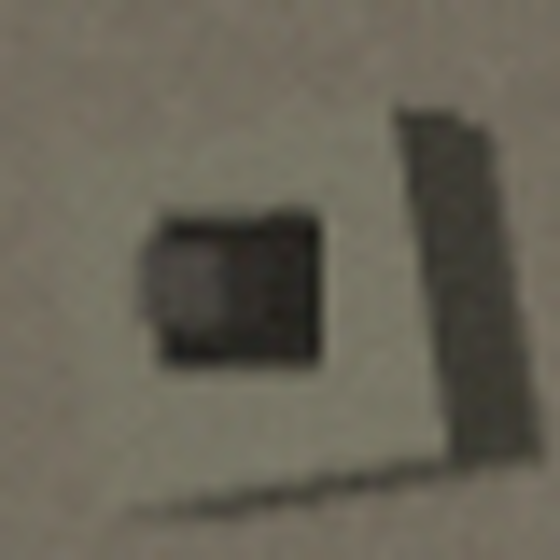

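The collar sits as it did at the start (same size and height, about 2–3 mm further in x) and the stick is upright. Handing in.

```bash
python3 - <<'E'
from workcell import finish_job
print(finish_job())
E
```

```text
the job is handed in; nothing more can be done
None
```

The job is handed in at about 58 s of the 210 s allowed. My last checks all point to success, but no verdict is reported.

- **Bars:** Only two bars were on the bench. I laid each in the left lane, which was the free one, and pushed it in with the stick. The second bar was knocked about 3 cm aside mid-run, so I measured it again before gripping it. At the end the push stalled at about 12–14 N on two tries. The last top picture shows both bars under the cover, touching each other, with the front one at the end stop.
- **Latch pin:** The stick tip dropped into the hidden hole at about x = +41 mm of the reader. I pressed it to about 15 mm below the slot floor, where it stopped hard at about 23 N. That matches the pin being fully down.
- **Stick:** It is back upright in its stand with the collar on the top face, about 2–3 mm from its first position. The arm is clear of everything, and the bystanders looked unmoved in the last pictures.

**Disagreements:**
- The two cameras differed by about 4 mm in y, and by up to 6 mm at the reader. I used a value in between, which fitted the lane and the slot.
- A position estimate from the side camera put the front bar about 3–4 mm short of the end stop. The hard stall and the top picture say it is against it.

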